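# Block the lenses for edging

### The arm

A 6-joint arm with a two-finger parallel gripper is mounted at the origin on a cart in front of the work surface, level with it; the furniture and walls round the work are solid. World frame = base frame: x ahead of the robot, y to its left, z up, the work surface at z = 0. Lengths are in mm, angles in rad, forces in N, time in s.
With the tool pointing down it reaches from about 400 to 825 mm from the base axis. Payload 7 kg.
Tool frame: the origin (TCP) lies between the finger pads; the fingertips stand 25 mm ahead of it and the grasp point (between the pads) lies 6 mm ahead of it; z points along the fingers, y is the direction in which the jaws open and shut (so a half turn about z gives the same grasp; the last joint's range is limited). The gripper opens to 88 mm and grips with 3 to 60 N. Pads are 19 mm wide; open, the fingers measure 130 mm over their backs; the gripper's body (78 mm by 193 mm) begins 47 mm behind the grasp point.
Start: joints at [1.547, 0.359, 0.012, 0, -1.224, -0.288], TCP at [207.08, 642.428, 251.561] pointing down, gripper open.
Joint ranges: [-3.07, 3.07], [-1.43, 2.12], [-1.02, 1.25], [-3.03, 1.67], [-3.05, -0], [-3.03, 3.03]. Speed limits (rad/s): [2.39, 2.39, 3.01, 3.14, 3.14, 3.14].

### API

Orientations are given as a unit quaternion [w, x, y, z].
In Python, from plant import sense, grab_frame, camera_params, workorder gives the robot as it stands.
- The arm moves only by the tool step_arm, never from a script. Its argument "rows" is a list of rows, each a list of 7 numbers: the opening, from -1 (shut) to 1 (fully open), so that 0 is half open, then the shift along the tool's x, y, z in cm, then the turn, a rotation vector about the tool's x, y, z in rad. In form: [[gripper, tx, ty, tz, rx, ry, rz], ...]. A call has 1 to 8 rows; each row shifts and turns the commanded pose from where the row before left it, along the tool's axes as they then stand; what a row does not reach is not made up. A row lasts 1/12 s, in which the tool goes at most 41.7 mm and 7.16 degrees, less where a joint would pass 70% of its speed; a pose out of reach is approached as far as the arm can. A call with a gripper value outside its range is refused whole. The fingers move at their own pace and stop on an object; "grip_force" is the grip in N (left out, the last holds). Time passes only in rows, so rows that do not move let the fingers close. It gives the time, the measured TCP pose, the force and the opening at its end, in the units of the state.
- sense(): the state, without advancing time (a new reading comes with each control period).
- grab_frame(name): name is "side" or "top" or "wrist"; returns the picture (400x640x3 uint8, red, green, blue); there is no depth.
- camera_params(name): a dict with "fx", "fy", "cx", "cy" (pixels), "distortion" ([k1, k2, p1, p2, k3] as OpenCV has them; the pictures are not rectified), "R" (3x3) and "t" (3): a world point X has camera coordinates R X + t. Camera axes: x right, y down, z forward; pixel columns grow to the right and rows downward; lengths in mm; the calibration is good to about 2 mm. A picture is of the moment at which its call begins: read the wrist's pose just before it. camera_params takes no time and is no camera call; for the wrist camera it gives the pose at the moment of the call.
- workorder.close_job(): hands the job in, once; it reports no verdict.
The state is a dict: "clock": time; "joint_positions": joint angles; "dq": joint speeds; "joint_efforts": joint torques, N m; "tool_pos": TCP position; "eef_rot": TCP orientation; "wrist_force": force on the tool from outside, world axes, zero at the start; "wrist_torque": the same for the moment, N m; "grip_width": finger opening in mm.
Only numpy, scipy, OpenCV 4.12 (cv2) and the standard library are available. Lean on these libraries where they do the work, as an engineer would, in place of code of your own. Each camera call takes 0.05 s, during which the arm holds its last target.

### The job

Every lens on the mat needs a block for the edger: work the blade of the opener into the slot under the front lip of the block case, prise the tight cover up with it and swing the cover fully open, then stand one block, foot down, on the middle of each lens. Take fresh blocks from the case, never mind any that gets dropped: there are spares. When all the lenses are blocked shut the cover fully, with the opener lying flat on the bench again and the other things left alone.

Things in the scene. Friction and masses are not known exactly. Their poses are not given: they have to be found in the camera images.
- case: the block case: grey plastic, 104 mm front to back (x), 278 mm wide (y), 50 mm high when shut, fixed to the bench. Origin: centre of its underside; its front is its -x side, z up. The base is 28 mm high, its top a flat dark deck with a row of pockets. The cover is a 22 mm high grey shell that sits on the base
- pockets (a point): middle of the row of seven round pockets in the deck: case x = -14 mm, y = 0, z = 28 mm. Pocket centres at y = -114, -76, -38, 0, 38, 76, 114 mm from it along the case's y; each is 31 mm wide, 6 mm deep and holds a block whose boss stands 16 mm over the deck
- cover (a joint): cover's hinge, rad: 0 shut, grows as its front rises, 1.75 fully open (leans back a little past upright). Stiff: it stays at any angle; about 2 to 3 N at the front edge move it. The cover reaches 104 mm forward of the hinge; shut, its rim is at z = 28 mm and its flat top at z = 50 mm. Amid its front edge a lip, 60 mm wide, 4 mm thick (z 28 to 32 mm), runs from 3 mm outside to 15 mm inside the front face
- hinge (a point): middle of the cover's hinge line, which runs along the case's y: case x = 52 mm, z = 28 mm
- slot (a point): mouth of the opening slot: a notch in the front face of the case's base right under the cover's lip, 40 mm wide, 10 mm high (z 18 to 28 mm over the bench), 16 mm deep. This point is the middle of the mouth: case x = -52 mm, y = 0, z = 23 mm; x points into the slot. Too low for fingers
- opener: the opener: 150 mm long hand tool. Wooden handle 83 x 14 x 14 mm (own x from -75 to +8 mm) and a flat steel blade 12 mm wide and 2.5 mm thick (x from +12 to +75 mm), both centred 7 mm above its underside. Origin: middle of its length, on its underside; x points along the blade to the tip. 50 g, balances near x = -25 mm
- blade_tip (a point): tip of the opener's blade, 75 mm from the opener's origin along its x, 7 mm over its underside
- mat: grey padded mat, 190 mm (x) x 290 mm (y) x 6 mm, fixed flat on the bench; the lenses lie on it. Origin: centre of its underside
- glue_bottle: bystander: small white bottle with a red nozzle, 27 mm wide, 66 mm high; leave alone. Origin: centre of underside
- marker_2: bystander: white marker pen with a dark cap lying on the bench, 130 x 10 x 12 mm along its own y; leave alone. Origin: centre of underside
- lens_1: uncut round lens, 64 mm wide, lying flat on the mat, dome upward: flat back, 9 mm high in the middle and about 6 mm at the rim, 24 g, loose. Origin: centre of its flat underside, z up. Three to five lenses are there; None = absent
- lens_2: uncut round lens, 66 mm wide, lying flat on the mat, dome upward: flat back, 10 mm high in the middle and about 7 mm at the rim, 24 g, loose. Origin: centre of its flat underside, z up. Three to five lenses are there; None = absent
- lens_3: uncut round lens, 68 mm wide, lying flat on the mat, dome upward: flat back, 11 mm high in the middle and about 8 mm at the rim, 24 g, loose. Origin: centre of its flat underside, z up. Three to five lenses are there; None = absent
- lens_4: uncut round lens, 64 mm wide, lying flat on the mat, dome upward: flat back, 9 mm high in the middle and about 6 mm at the rim, 24 g, loose. Origin: centre of its flat underside, z up. Three to five lenses are there; None = absent
- lens_5: uncut round lens, 66 mm wide, lying flat on the mat, dome upward: flat back, 10 mm high in the middle and about 7 mm at the rim, 24 g, loose. Origin: centre of its flat underside, z up. Three to five lenses are there; None = absent
- block_1: lens block: white plastic button, foot flange 28 mm wide and 5 mm thick with a round boss 20 mm wide (8 to 22 mm over the foot), 22 mm high in all, 20 g, loose. Origin: centre of its foot, z up through the boss. At the start it stands in a pocket of the case (foot 22 mm over the bench)
- block_2: lens block: white plastic button, foot flange 28 mm wide and 5 mm thick with a round boss 20 mm wide (8 to 22 mm over the foot), 22 mm high in all, 20 g, loose. Origin: centre of its foot, z up through the boss. At the start it stands in a pocket of the case (foot 22 mm over the bench)
- block_3: lens block: white plastic button, foot flange 28 mm wide and 5 mm thick with a round boss 20 mm wide (8 to 22 mm over the foot), 22 mm high in all, 20 g, loose. Origin: centre of its foot, z up through the boss. At the start it stands in a pocket of the case (foot 22 mm over the bench)
- block_4: lens block: white plastic button, foot flange 28 mm wide and 5 mm thick with a round boss 20 mm wide (8 to 22 mm over the foot), 22 mm high in all, 20 g, loose. Origin: centre of its foot, z up through the boss. At the start it stands in a pocket of the case (foot 22 mm over the bench)
- block_5: lens block: white plastic button, foot flange 28 mm wide and 5 mm thick with a round boss 20 mm wide (8 to 22 mm over the foot), 22 mm high in all, 20 g, loose. Origin: centre of its foot, z up through the boss. At the start it stands in a pocket of the case (foot 22 mm over the bench)
- block_6: lens block: white plastic button, foot flange 28 mm wide and 5 mm thick with a round boss 20 mm wide (8 to 22 mm over the foot), 22 mm high in all, 20 g, loose. Origin: centre of its foot, z up through the boss. At the start it stands in a pocket of the case (foot 22 mm over the bench)
- block_7: lens block: white plastic button, foot flange 28 mm wide and 5 mm thick with a round boss 20 mm wide (8 to 22 mm over the foot), 22 mm high in all, 20 g, loose. Origin: centre of its foot, z up through the boss. At the start it stands in a pocket of the case (foot 22 mm over the bench)

How it is judged (in metres and radians):
On the way, in this order (a step that is already met when the one before it is completed fails the run):
1. the cover is prised up off its seat (past 0.15 rad) by the opener, fingers off the cover (value of joint cover above 0.15 rad and contact force between opener and cover above 0.3 N and contact force between the fingers and cover below 0.2 N), for 0.1 s.
2. the cover is swung fully open (past 1.5 rad) (value of joint cover above 1.5 rad), for 0.2 s.
3. with the cover still open, every lens present carries an upright block on its middle (within 5 mm) (value of joint cover above 0.3 rad and ((horizontal distance between block_1 and lens_1 below 0.005 m and angle between block_1's own z axis and vertical below 0.15 rad and z of block_1 in the frame of lens_1 between 0.004 and 0.016 m) or (horizontal distance between block_2 and lens_1 below 0.005 m and angle between block_2's own z axis and vertical below 0.15 rad and z of block_2 in the frame of lens_1 between 0.004 and 0.016 m) or (horizontal distance between block_3 and lens_1 below 0.005 m and angle between block_3's own z axis and vertical below 0.15 rad and z of block_3 in the frame of lens_1 between 0.004 and 0.016 m) or (horizontal distance between block_4 and lens_1 below 0.005 m and angle between block_4's own z axis and vertical below 0.15 rad and z of block_4 in the frame of lens_1 between 0.004 and 0.016 m) or (horizontal distance between block_5 and lens_1 below 0.005 m and angle between block_5's own z axis and vertical below 0.15 rad and z of block_5 in the frame of lens_1 between 0.004 and 0.016 m) or (horizontal distance between block_6 and lens_1 below 0.005 m and angle between block_6's own z axis and vertical below 0.15 rad and z of block_6 in the frame of lens_1 between 0.004 and 0.016 m) or (horizontal distance between block_7 and lens_1 below 0.005 m and angle between block_7's own z axis and vertical below 0.15 rad and z of block_7 in the frame of lens_1 between 0.004 and 0.016 m)) and ((horizontal distance between block_1 and lens_2 below 0.005 m and angle between block_1's own z axis and vertical below 0.15 rad and z of block_1 in the frame of lens_2 between 0.004 and 0.016 m) or (horizontal distance between block_2 and lens_2 below 0.005 m and angle between block_2's own z axis and vertical below 0.15 rad and z of block_2 in the frame of lens_2 between 0.004 and 0.016 m) or (horizontal distance between block_3 and lens_2 below 0.005 m and angle between block_3's own z axis and vertical below 0.15 rad and z of block_3 in the frame of lens_2 between 0.004 and 0.016 m) or (horizontal distance between block_4 and lens_2 below 0.005 m and angle between block_4's own z axis and vertical below 0.15 rad and z of block_4 in the frame of lens_2 between 0.004 and 0.016 m) or (horizontal distance between block_5 and lens_2 below 0.005 m and angle between block_5's own z axis and vertical below 0.15 rad and z of block_5 in the frame of lens_2 between 0.004 and 0.016 m) or (horizontal distance between block_6 and lens_2 below 0.005 m and angle between block_6's own z axis and vertical below 0.15 rad and z of block_6 in the frame of lens_2 between 0.004 and 0.016 m) or (horizontal distance between block_7 and lens_2 below 0.005 m and angle between block_7's own z axis and vertical below 0.15 rad and z of block_7 in the frame of lens_2 between 0.004 and 0.016 m)) and ((horizontal distance between block_1 and lens_3 below 0.005 m and angle between block_1's own z axis and vertical below 0.15 rad and z of block_1 in the frame of lens_3 between 0.004 and 0.016 m) or (horizontal distance between block_2 and lens_3 below 0.005 m and angle between block_2's own z axis and vertical below 0.15 rad and z of block_2 in the frame of lens_3 between 0.004 and 0.016 m) or (horizontal distance between block_3 and lens_3 below 0.005 m and angle between block_3's own z axis and vertical below 0.15 rad and z of block_3 in the frame of lens_3 between 0.004 and 0.016 m) or (horizontal distance between block_4 and lens_3 below 0.005 m and angle between block_4's own z axis and vertical below 0.15 rad and z of block_4 in the frame of lens_3 between 0.004 and 0.016 m) or (horizontal distance between block_5 and lens_3 below 0.005 m and angle between block_5's own z axis and vertical below 0.15 rad and z of block_5 in the frame of lens_3 between 0.004 and 0.016 m) or (horizontal distance between block_6 and lens_3 below 0.005 m and angle between block_6's own z axis and vertical below 0.15 rad and z of block_6 in the frame of lens_3 between 0.004 and 0.016 m) or (horizontal distance between block_7 and lens_3 below 0.005 m and angle between block_7's own z axis and vertical below 0.15 rad and z of block_7 in the frame of lens_3 between 0.004 and 0.016 m)) and ((horizontal distance between block_1 and lens_4 below 0.005 m and angle between block_1's own z axis and vertical below 0.15 rad and z of block_1 in the frame of lens_4 between 0.004 and 0.016 m) or (horizontal distance between block_2 and lens_4 below 0.005 m and angle between block_2's own z axis and vertical below 0.15 rad and z of block_2 in the frame of lens_4 between 0.004 and 0.016 m) or (horizontal distance between block_3 and lens_4 below 0.005 m and angle between block_3's own z axis and vertical below 0.15 rad and z of block_3 in the frame of lens_4 between 0.004 and 0.016 m) or (horizontal distance between block_4 and lens_4 below 0.005 m and angle between block_4's own z axis and vertical below 0.15 rad and z of block_4 in the frame of lens_4 between 0.004 and 0.016 m) or (horizontal distance between block_5 and lens_4 below 0.005 m and angle between block_5's own z axis and vertical below 0.15 rad and z of block_5 in the frame of lens_4 between 0.004 and 0.016 m) or (horizontal distance between block_6 and lens_4 below 0.005 m and angle between block_6's own z axis and vertical below 0.15 rad and z of block_6 in the frame of lens_4 between 0.004 and 0.016 m) or (horizontal distance between block_7 and lens_4 below 0.005 m and angle between block_7's own z axis and vertical below 0.15 rad and z of block_7 in the frame of lens_4 between 0.004 and 0.016 m)) and ((horizontal distance between block_1 and lens_5 below 0.005 m and angle between block_1's own z axis and vertical below 0.15 rad and z of block_1 in the frame of lens_5 between 0.004 and 0.016 m) or (horizontal distance between block_2 and lens_5 below 0.005 m and angle between block_2's own z axis and vertical below 0.15 rad and z of block_2 in the frame of lens_5 between 0.004 and 0.016 m) or (horizontal distance between block_3 and lens_5 below 0.005 m and angle between block_3's own z axis and vertical below 0.15 rad and z of block_3 in the frame of lens_5 between 0.004 and 0.016 m) or (horizontal distance between block_4 and lens_5 below 0.005 m and angle between block_4's own z axis and vertical below 0.15 rad and z of block_4 in the frame of lens_5 between 0.004 and 0.016 m) or (horizontal distance between block_5 and lens_5 below 0.005 m and angle between block_5's own z axis and vertical below 0.15 rad and z of block_5 in the frame of lens_5 between 0.004 and 0.016 m) or (horizontal distance between block_6 and lens_5 below 0.005 m and angle between block_6's own z axis and vertical below 0.15 rad and z of block_6 in the frame of lens_5 between 0.004 and 0.016 m) or (horizontal distance between block_7 and lens_5 below 0.005 m and angle between block_7's own z axis and vertical below 0.15 rad and z of block_7 in the frame of lens_5 between 0.004 and 0.016 m))), for 0.2 s.
At the end, for the whole second after the job is handed in: every lens present carries a block standing upright on it (within 0.15 rad), its axis within 5 mm of the lens's centre; the cover is shut (under 0.05 rad); the opener lies flat on the bench (or mat) (((horizontal distance between block_1 and lens_1 below 0.005 m and angle between block_1's own z axis and vertical below 0.15 rad and z of block_1 in the frame of lens_1 between 0.004 and 0.016 m) or (horizontal distance between block_2 and lens_1 below 0.005 m and angle between block_2's own z axis and vertical below 0.15 rad and z of block_2 in the frame of lens_1 between 0.004 and 0.016 m) or (horizontal distance between block_3 and lens_1 below 0.005 m and angle between block_3's own z axis and vertical below 0.15 rad and z of block_3 in the frame of lens_1 between 0.004 and 0.016 m) or (horizontal distance between block_4 and lens_1 below 0.005 m and angle between block_4's own z axis and vertical below 0.15 rad and z of block_4 in the frame of lens_1 between 0.004 and 0.016 m) or (horizontal distance between block_5 and lens_1 below 0.005 m and angle between block_5's own z axis and vertical below 0.15 rad and z of block_5 in the frame of lens_1 between 0.004 and 0.016 m) or (horizontal distance between block_6 and lens_1 below 0.005 m and angle between block_6's own z axis and vertical below 0.15 rad and z of block_6 in the frame of lens_1 between 0.004 and 0.016 m) or (horizontal distance between block_7 and lens_1 below 0.005 m and angle between block_7's own z axis and vertical below 0.15 rad and z of block_7 in the frame of lens_1 between 0.004 and 0.016 m)) and ((horizontal distance between block_1 and lens_2 below 0.005 m and angle between block_1's own z axis and vertical below 0.15 rad and z of block_1 in the frame of lens_2 between 0.004 and 0.016 m) or (horizontal distance between block_2 and lens_2 below 0.005 m and angle between block_2's own z axis and vertical below 0.15 rad and z of block_2 in the frame of lens_2 between 0.004 and 0.016 m) or (horizontal distance between block_3 and lens_2 below 0.005 m and angle between block_3's own z axis and vertical below 0.15 rad and z of block_3 in the frame of lens_2 between 0.004 and 0.016 m) or (horizontal distance between block_4 and lens_2 below 0.005 m and angle between block_4's own z axis and vertical below 0.15 rad and z of block_4 in the frame of lens_2 between 0.004 and 0.016 m) or (horizontal distance between block_5 and lens_2 below 0.005 m and angle between block_5's own z axis and vertical below 0.15 rad and z of block_5 in the frame of lens_2 between 0.004 and 0.016 m) or (horizontal distance between block_6 and lens_2 below 0.005 m and angle between block_6's own z axis and vertical below 0.15 rad and z of block_6 in the frame of lens_2 between 0.004 and 0.016 m) or (horizontal distance between block_7 and lens_2 below 0.005 m and angle between block_7's own z axis and vertical below 0.15 rad and z of block_7 in the frame of lens_2 between 0.004 and 0.016 m)) and ((horizontal distance between block_1 and lens_3 below 0.005 m and angle between block_1's own z axis and vertical below 0.15 rad and z of block_1 in the frame of lens_3 between 0.004 and 0.016 m) or (horizontal distance between block_2 and lens_3 below 0.005 m and angle between block_2's own z axis and vertical below 0.15 rad and z of block_2 in the frame of lens_3 between 0.004 and 0.016 m) or (horizontal distance between block_3 and lens_3 below 0.005 m and angle between block_3's own z axis and vertical below 0.15 rad and z of block_3 in the frame of lens_3 between 0.004 and 0.016 m) or (horizontal distance between block_4 and lens_3 below 0.005 m and angle between block_4's own z axis and vertical below 0.15 rad and z of block_4 in the frame of lens_3 between 0.004 and 0.016 m) or (horizontal distance between block_5 and lens_3 below 0.005 m and angle between block_5's own z axis and vertical below 0.15 rad and z of block_5 in the frame of lens_3 between 0.004 and 0.016 m) or (horizontal distance between block_6 and lens_3 below 0.005 m and angle between block_6's own z axis and vertical below 0.15 rad and z of block_6 in the frame of lens_3 between 0.004 and 0.016 m) or (horizontal distance between block_7 and lens_3 below 0.005 m and angle between block_7's own z axis and vertical below 0.15 rad and z of block_7 in the frame of lens_3 between 0.004 and 0.016 m)) and ((horizontal distance between block_1 and lens_4 below 0.005 m and angle between block_1's own z axis and vertical below 0.15 rad and z of block_1 in the frame of lens_4 between 0.004 and 0.016 m) or (horizontal distance between block_2 and lens_4 below 0.005 m and angle between block_2's own z axis and vertical below 0.15 rad and z of block_2 in the frame of lens_4 between 0.004 and 0.016 m) or (horizontal distance between block_3 and lens_4 below 0.005 m and angle between block_3's own z axis and vertical below 0.15 rad and z of block_3 in the frame of lens_4 between 0.004 and 0.016 m) or (horizontal distance between block_4 and lens_4 below 0.005 m and angle between block_4's own z axis and vertical below 0.15 rad and z of block_4 in the frame of lens_4 between 0.004 and 0.016 m) or (horizontal distance between block_5 and lens_4 below 0.005 m and angle between block_5's own z axis and vertical below 0.15 rad and z of block_5 in the frame of lens_4 between 0.004 and 0.016 m) or (horizontal distance between block_6 and lens_4 below 0.005 m and angle between block_6's own z axis and vertical below 0.15 rad and z of block_6 in the frame of lens_4 between 0.004 and 0.016 m) or (horizontal distance between block_7 and lens_4 below 0.005 m and angle between block_7's own z axis and vertical below 0.15 rad and z of block_7 in the frame of lens_4 between 0.004 and 0.016 m)) and ((horizontal distance between block_1 and lens_5 below 0.005 m and angle between block_1's own z axis and vertical below 0.15 rad and z of block_1 in the frame of lens_5 between 0.004 and 0.016 m) or (horizontal distance between block_2 and lens_5 below 0.005 m and angle between block_2's own z axis and vertical below 0.15 rad and z of block_2 in the frame of lens_5 between 0.004 and 0.016 m) or (horizontal distance between block_3 and lens_5 below 0.005 m and angle between block_3's own z axis and vertical below 0.15 rad and z of block_3 in the frame of lens_5 between 0.004 and 0.016 m) or (horizontal distance between block_4 and lens_5 below 0.005 m and angle between block_4's own z axis and vertical below 0.15 rad and z of block_4 in the frame of lens_5 between 0.004 and 0.016 m) or (horizontal distance between block_5 and lens_5 below 0.005 m and angle between block_5's own z axis and vertical below 0.15 rad and z of block_5 in the frame of lens_5 between 0.004 and 0.016 m) or (horizontal distance between block_6 and lens_5 below 0.005 m and angle between block_6's own z axis and vertical below 0.15 rad and z of block_6 in the frame of lens_5 between 0.004 and 0.016 m) or (horizontal distance between block_7 and lens_5 below 0.005 m and angle between block_7's own z axis and vertical below 0.15 rad and z of block_7 in the frame of lens_5 between 0.004 and 0.016 m)) and value of joint cover below 0.05 rad and height (world z) of opener below 0.016 m and angle between opener's own x axis and vertical between 1.47 and 1.67 rad); the robot touches nothing.
It fails at once if the glue bottle is pushed more than 3 cm (distance of glue_bottle from where it was at the start of the episode above 0.03 m).
It fails at once if the marker pen is pushed more than 3 cm (distance of marker_2 from where it was at the start of the episode above 0.03 m).
Of lens_1, lens_2, lens_3, lens_4, lens_5 only 3 to 5 are there at a start; the rules pass over those that are not, and their reading is None.
At some moment in a run one of lens_1, lens_2, lens_3, lens_4, lens_5, opener may be knocked a few centimetres aside while the robot is not near it.
Once in a run the grip may slacken for a moment while it holds something.
It also fails if it takes over 210 s, if anything falls off the work surface, if the arm or the gripper's body presses on something with over 40 N, if the wrist force passes 120 N, or if a joint passes its speed limit or range.

## Working session

There is one attempt and no reset: what is moved stays moved. The work goes in short steps, Python scripts to look and compute and a tool call to move; the robot and the scene stay as the last step left them, time stands still between calls to the robot, and variables do not carry over. Pictures are saved under pics/ and viewed, and the job is handed in when it is done.

Besides the shell and the picture viewer there is one more tool, called as a command line: name --pt "numbers of a row" for each row, then --argument value for the rest. step_arm: Moves the arm, as the interface text tells. Its arguments: {"type":"object","properties":{"rows":{"type":"array"},"grip_force":{"type":"number"}},"required":["rows"]}

```bash
ls; mkdir -p pics; python3 - <<'E'
from plant import sense, grab_frame, camera_params
import cv2
print(sense())
for n in ("side","top","wrist"):
    p=camera_params(n); print(n,{k:(v if not hasattr(v,'tolist') else v.tolist()) for k,v in p.items()})
    cv2.imwrite(f"pics/{n}0.png",grab_frame(n)[:,:,::-1])
E
```

```text
pics
{'clock': 0.0, 'joint_positions': array([ 1.54709969e+00,  3.59401997e-01,  1.10610440e-02, -3.31615953e-04,
       -1.22410931e+00, -2.88092785e-01]), 'dq': array([-0.00075703,  0.00052064,  0.00117632, -0.00042585,  0.00138766,
       -0.00082858]), 'joint_efforts': array([-3.94483031e-04, -5.82716274e+01,  2.93054366e+01,  6.99729323e+00,
        7.06183855e-03, -1.61405947e-04]), 'tool_pos': array([206.96024231, 642.018602  , 250.61717706]), 'eef_rot': array([ 8.40302731e-04,  9.87863891e-01, -1.55319749e-01, -4.55305012e-05]), 'wrist_force': array([ 0.13245743, -0.23878533,  0.60986576]), 'wrist_torque': array([ 0.02400068, -0.04189898,  0.02896529]), 'grip_width': 88.00240084270625}
side {'fx': 519.4194531037302, 'fy': 519.4194531037302, 'cx': 322.40943725706614, 'cy': 197.2449462085397, 'distortion': [0.04638485394111845, 0.0, 0.0, 0.0, 0.0], 'R': [[-0.9938322747332421, -0.1096515416988068, -0.016551407844179338], [-0.042223189820486846, 0.5121791293101023, -0.8578401609510531], [0.10254078183792371, -0.8518503852803148, -0.5136499870124079]], 't': [517.5850337461904, 54.
[... 202 characters left out ...]
 [[-0.011894532162082576, -0.9999041099303978, -0.00709161821761513], [-0.9964043321152061, 0.012447278225706836, -0.0838061585256239], [0.08388639369227491, 0.0060692840657751825, -0.9964568413856336]], 't': [18.738635137518965, 514.403736698178, 1427.1459215254172]}
wrist {'fx': 315.9861854009795, 'fy': 315.9861854009795, 'cx': 320.8621430972925, 'cy': 201.24345284208673, 'distortion': [-0.03574611521611016, 0.0, 0.0, 0.0, 0.0], 'R': [[-0.30692661214566924, -0.9517315308868812, 0.0017742244772628575], [-0.914888193721062, 0.2955575573951812, 0.2750005877382952], [-0.2622511158157303, 0.0827817817053241, -0.9614424209858315]], 't': [674.4968434314148, -35.71324474029351, 390.5102429703319]}
```

View pics/top0.png

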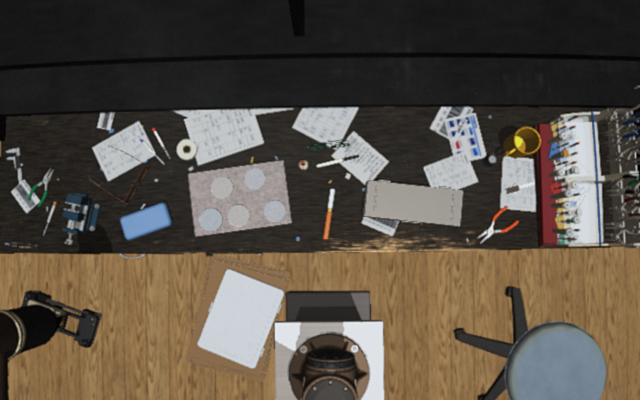

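View pics/side0.png

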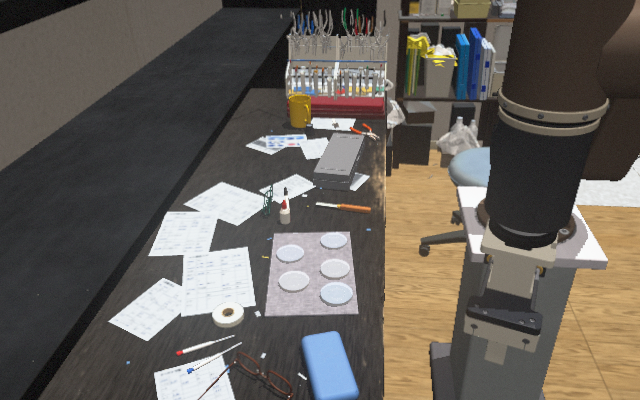

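View pics/wrist0.png

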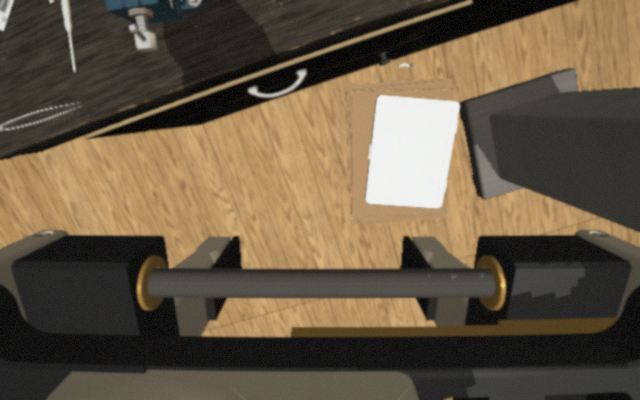

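```bash
cat > h.py <<'E'
import numpy as np, cv2
from plant import sense, grab_frame, camera_params
from scipy.spatial.transform import Rotation as Rn
def und(p,uv):
    K=np.array([[p['fx'],0,p['cx']],[0,p['fy'],p['cy']],[0,0,1.]])
    return cv2.undistortPoints(np.array(uv,float).reshape(-1,1,2),K,np.array(p['distortion'],float)).reshape(-1,2)
def plane(p,uv,z):
    n=und(p,uv); R=np.array(p['R']);t=np.array(p['t']); C=-R.T@t
    d=np.c_[n,np.ones(len(n))]@R
    z=np.broadcast_to(z,len(n))
    return C+d*((z-C[2])/d[:,2])[:,None]
def proj(p,X):
    X=np.array(X,float).reshape(-1,3); R=np.array(p['R']);t=np.array(p['t'])
    K=np.array([[p['fx'],0,p['cx']],[0,p['fy'],p['cy']],[0,0,1.]])
    return cv2.projectPoints(X,cv2.Rodrigues(R)[0],t,K,np.array(p['distortion'],float))[0].reshape(-1,2)
def tool():
    s=sense(); q=s['eef_rot']; return s,np.array(s['tool_pos']),Rn.from_quat([q[1],q[2],q[3],q[0]]).as_matrix()
def move(target,M=None,pad=0):
    """delta in tool axes (cm) from measured pose to target pos & rotvec"""
    s,p,R=tool(); d=R.T@(np.array(target)-p)/10
    rv=np.zeros(3) if M is None else Rn.from_matrix(R.T@M).as_rotvec()
    return d,rv
def tooldown(yaw):
    # yaw: world direction angle of tool y axis (jaw)
    y=np.array([np.cos(yaw),np.sin(yaw),0]); z=np.array([0,0,-1.]); x=np.cross(y,z)
    return np.c_[x,y,z]
E
python3 - <<'E'
from h import *
im=cv2.imread('pics/top0.png')
c=im[140:250,180:310]; cv2.imwrite('pics/tA.png',cv2.resize(c,None,fx=6,fy=5.4,interpolation=cv2.INTER_CUBIC))
c=im[140:250,290:480]; cv2.imwrite('pics/tB.png',cv2.resize(c,None,fx=4.2,fy=4.2,interpolation=cv2.INTER_CUBIC))
s=cv2.imread('pics/side0.png'); c=s[120:330,250:400]; cv2.imwrite('pics/sA.png',cv2.resize(c,None,fx=2.8,fy=2.8,interpolation=cv2.INTER_CUBIC))
E
```

```text
(no output)
```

View pics/tA.png

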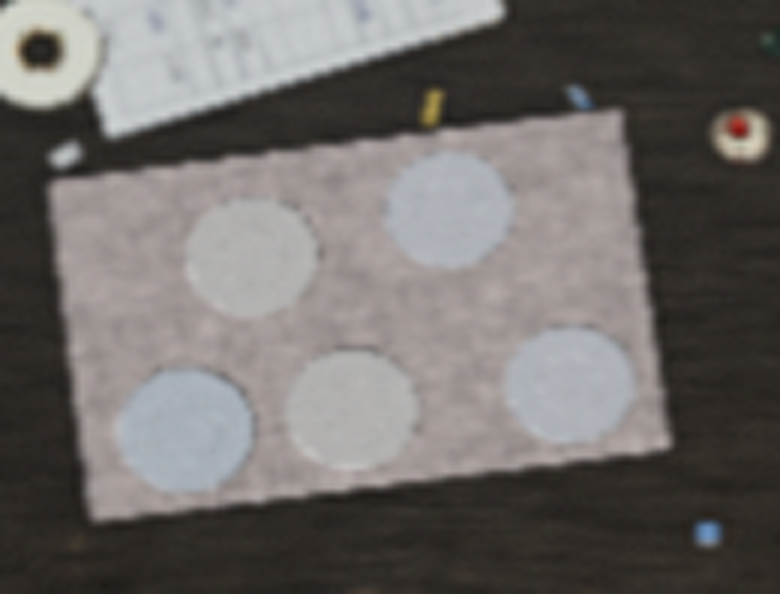

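View pics/tB.png

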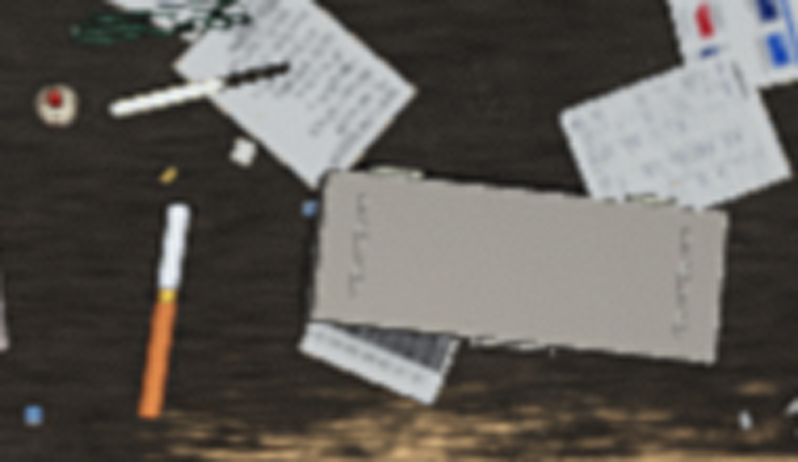

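View pics/sA.png

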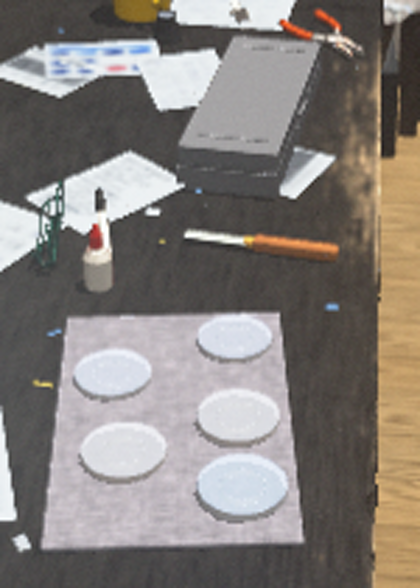

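```bash
python3 - <<'E'
from h import *
p=camera_params('top')
B=lambda l:[(290+(x+.5)/4.2-.5,140+(y+.5)/4.2-.5) for x,y in l]
A=lambda l:[(180+(x+.5)/6-.5,140+(y+.5)/5.4-.5) for x,y in l]
c=plane(p,B([(328,170),(727,212),(715,362),(313,320)]),50);print('case',c.round(1),'ctr',c.mean(0).round(1))
print(np.linalg.norm(c-np.roll(c,-1,0),axis=1).round(1))
e=c[0]-c[1]+c[3]-c[2];print('y-axis yaw',np.degrees(np.arctan2(-e[0],e[1])))
o=plane(p,B([(150,416),(168,296),(178,206)]),[14,7,8]);print('opener butt,joint,tip',o.round(1))
print('len',np.linalg.norm(o[2]-o[0]),'yaw',np.degrees(np.arctan2(*(o[2]-o[0])[[1,0]])),'mid',(o[0]+o[2])/2)
L=plane(p,A([(570,384),(450,210),(252,257),(352,409),(185,430)]),13);print('lens',L.round(1))
m=plane(p,A([(52,182),(623,110),(671,448),(92,521)]),6);print('mat',m.round(1),m.mean(0))
print('bottle',plane(p,B([(57,103)]),50),'pen',plane(p,B([(115,108),(286,68)]),8))
E
```

```text
case [[ 558.1 -119.7   50. ]
 [ 526.  -394.4   50. ]
 [ 423.1 -382.6   50. ]
 [ 455.7 -107.5   50. ]] ctr [ 490.7 -251.    50. ]
[276.6 103.5 277.  103.2]
y-axis yaw -6.712495284450051
opener butt,joint,tip [[391.9   4.1  14. ]
 [475.7  -9.5   7. ]
 [538.8 -17.4   8. ]]
len 148.58829544212952 yaw -8.326857647676324 mid [465.39869934  -6.62529452  11.        ]
lens [[475.5 152.1  13. ]
 [571.5 211.1  13. ]
 [547.  309.4  13. ]
 [463.1 259.5  13. ]
 [452.5 342.3  13. ]]
mat [[591.  412.3   6. ]
 [626.7 126.    6. ]
 [440.4 103.3   6. ]
 [403.2 390.3   6. ]] [515.32488737 257.98537629   6.        ]
bottle [[606.71209133  65.24739757  50.        ]] pen [[608.94051189  26.1374951    8.        ]
 [636.00726555 -95.13387875   8.        ]]
```

```bash
python3 - <<'E'
from h import *
d,rv=move([461,-6,200],tooldown(np.radians(-98.3)));print(d.round(2),rv.round(3))
E
```

```text
[44.06 53.89  5.16] [ 0.001 -0.    -0.167]
```

step_arm --pt "1 2.4 3 0.25 0 0 0" --pt "1 2.4 3 0.25 0 0 0" --pt "1 2.4 3 0.25 0 0 0" --pt "1 2.4 3 0.25 0 0 0" --pt "1 2.4 3 0.25 0 0 0" --pt "1 2.4 3 0.25 0 0 0" --pt "1 2.4 3 0.25 0 0 0" --pt "1 2.4 3 0.25 0 0 0" --grip_force 60

```text
clock: 0.82
tool_pos: [316.4, 353.1, 231.4]
eef_rot: [-0.0, 0.988, -0.155, -0.0]
wrist_force: [0.5, 0.1, 0.4]
grip_width: 87.7
```

step_arm --pt "1 2.4 3 0.25 0 0 0" --pt "1 2.4 3 0.25 0 0 0" --pt "1 2.4 3 0.25 0 0 0" --pt "1 2.4 3 0.25 0 0 0" --pt "1 2.4 3 0.25 0 0 0" --pt "1 2.4 3 0.25 0 0 0" --pt "1 2.4 3 0.25 0 0 0" --pt "1 2.4 3 0.25 0 0 0"

```text
clock: 1.48
tool_pos: [425.4, 65.9, 211.7]
eef_rot: [-0.0, 0.988, -0.155, 0.0]
wrist_force: [0.3, 0.4, -0.0]
grip_width: 87.7
```

```bash
python3 - <<'E'
from h import *
d,rv=move([461,-6,200],tooldown(np.radians(-98.3)));print(d.round(2),rv.round(3),tool()[1],sense()['joint_positions'].round(2))
E
```

```text
[5.59 5.76 1.17] [-0.001 -0.    -0.166] [425.39383519  65.92109938 211.71943306] [ 0.62 -0.02 -0.56 -0.   -1.04  0.64]
```

step_arm --pt "1 2.8 2.9 0.6 0 0 0" --pt "1 2.8 2.9 0.6 0 0 0" --pt "1 0 0 0 0 0 -0.083" --pt "1 0 0 0 0 0 -0.083" --pt "1 0 0 0 0 0 0" --pt "1 0 0 0 0 0 0"

```text
clock: 1.98
tool_pos: [460.7, -4.9, 199.4]
eef_rot: [0.0, 0.997, -0.074, -0.0]
wrist_force: [-0.7, 0.1, -0.6]
grip_width: 87.7
```

```bash
python3 - <<'E'
from h import *
d,rv=move([461,-6,200],tooldown(np.radians(-98.3)));print(d.round(2),rv.round(3),tool()[1],sense()['joint_positions'].round(2))
p=camera_params('wrist');im=grab_frame('wrist');cv2.imwrite('pics/w1.png',im[:,:,::-1])
o=np.array([465.4,-6.6,0]);x=np.array([.9895,-.1448,0])
print(proj(p,[o-75*x+[0,0,7],o+8*x+[0,0,7],o+75*x+[0,0,7]]).round(0))
E
```

```text
[ 0.05  0.11 -0.06] [ 0.     0.    -0.004] [460.68969497  -4.85522321 199.43472403] [ 0.42  0.04 -0.52 -0.   -1.01  1.  ]
[[322. 244.]
 [322. 171.]
 [322. 104.]]
```

View pics/w1.png

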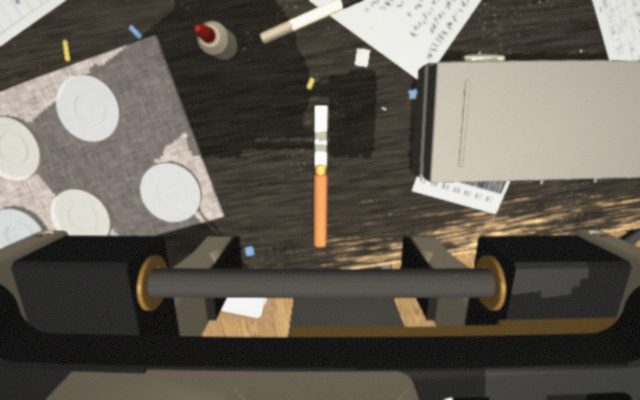

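step_arm --pt "1 0.05 0.1 3.8 0 0 0" --pt "1 0 0 3.8 0 0 0" --pt "1 0 0 3.8 0 0 0" --pt "1 0 0 3.2 0 0 0" --pt "1 0 0 2.5 0 0 0" --pt "1 0 0 0 0 0 0" --pt "1 0 0 0 0 0 0" --pt "1 0 0 0 0 0 0"

```text
clock: 2.7
tool_pos: [461.2, -4.9, 28.5]
eef_rot: [0.0, 0.997, -0.073, -0.0]
wrist_force: [0.4, -0.7, -0.1]
grip_width: 87.7
```

step_arm --pt "1 0 0.1 0.1 0 0 0" --pt "-1 0 0 0 0 0 0" --pt "-1 0 0 0 0 0 0" --pt "-1 0 0 0 0 0 0" --pt "-1 0 0 0 0 0 0" --pt "-1 0 0 0 0 0 0" --pt "-1 0 0 0 0 0 0" --pt "-1 0 0 0 0 0 0" --grip_force 60

```text
clock: 3.37
tool_pos: [461.0, -6.7, 27.6]
eef_rot: [-0.0, 0.997, -0.073, 0.0]
wrist_force: [0.4, 0.2, 1.0]
grip_width: 46.4
```

```bash
python3 - <<'E'
from h import *
print(sense()['grip_width'],tool()[1])
p=camera_params('wrist');im=grab_frame('wrist');cv2.imwrite('pics/w2.png',im[:,:,::-1])
E
```

```text
46.35343076754535 [461.01629394  -6.7143741   27.6026935 ]
```

View pics/w2.png

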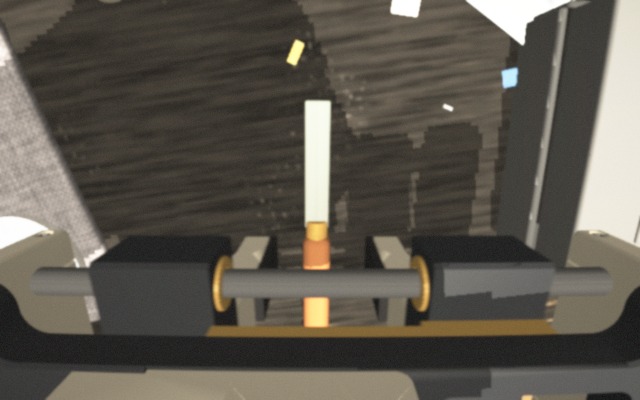

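step_arm --pt "-1 0 0 0 0 0 0" --pt "-1 0 0 0 0 0 0" --pt "-1 0 0 0 0 0 0" --pt "-1 0 0 0 0 0 0" --pt "-1 0 0 0 0 0 0" --pt "-1 0 0 0 0 0 0" --pt "-1 0 0 0 0 0 0" --pt "-1 0 0 0 0 0 0"

```text
clock: 4.08
tool_pos: [461.0, -6.6, 27.6]
eef_rot: [0.0, 0.997, -0.073, 0.0]
wrist_force: [-0.4, 0.3, 0.7]
grip_width: 13.3
```

```bash
python3 - <<'E'
from h import *
print(sense()['grip_width'],tool()[1])
c=np.array([490.7,-251]);y=np.radians(-6.7);x=np.array([np.cos(y),np.sin(y)])
tgt=c+x*(-52-80-25)
print(tgt, move([461,-6.7,100]), move([*tgt,100],tooldown(y-np.pi/2)))
E
```

```text
13.2938437825209 [461.04305958  -6.64229567  27.55408625]
[ 334.77220802 -232.68269428] (array([-3.40913120e-03,  6.50671322e-03, -7.24459123e+00]), array([0., 0., 0.])) (array([-9.21187044, 24.19783937, -7.24403302]), array([ 2.38099005e-05, -1.52363647e-06, -2.87481676e-02]))
```

step_arm --pt "-1 0 0 -2 0 0 0" --pt "-1 0 0 -2.6 0 0 0" --pt "-1 -1 2 -2.6 0 0 0" --pt "-1 -1.5 3.5 0 0 0 0" --pt "-1 -1.5 3.7 0 0 0 0" --pt "-1 -1.5 3.8 0 0 0 0" --pt "-1 -1.5 3.8 0 0 0 0" --pt "-1 -1.2 3.8 0 0 0 -0.029"

```text
clock: 4.75
tool_pos: [348.2, -199.6, 99.8]
eef_rot: [-0.0, 0.998, -0.058, 0.0]
wrist_force: [0.5, -0.6, -1.0]
grip_width: 13.2
```

step_arm --pt "-1 0 3.6 0 0 0 0" --pt "-1 0 0 0 0 0 0" --pt "-1 0 0 0 0 0 0" --pt "-1 0 0 0 0 0 0"

```text
clock: 5.08
tool_pos: [345.5, -234.5, 99.5]
eef_rot: [-0.0, 0.998, -0.059, -0.0]
wrist_force: [-0.0, 0.4, -1.2]
grip_width: 13.1
```

```bash
python3 - <<'E'
from h import *
c=np.array([490.7,-251]);y=np.radians(-6.7);x=np.array([np.cos(y),np.sin(y)])
tgt=c+x*(-52-80-15)
print(tgt,tool()[1], move([*tgt,100],tooldown(y-np.pi/2)),sense()['joint_positions'].round(2))
p=camera_params('wrist');im=grab_frame('wrist');cv2.imwrite('pics/w3.png',im[:,:,::-1])
cv2.imwrite('pics/s3.png',cv2.resize(grab_frame('side')[100:260,230:430,::-1],None,fx=4,fy=3.7))
X=lambda a,b,z:[*(c+a*x+b*np.array([-x[1],x[0]])),z]
print(proj(p,[X(-52,0,28),X(-52,20,28),X(-52,-20,28),X(-52,139,50),X(-52,-139,50)]).round(0))
E
```

```text
[ 344.70391452 -233.84940165] [ 345.46194472 -234.50882702   99.45160703] (array([-0.08308341, -0.05652223, -0.05481104]), array([-0.00010306,  0.00027012, -0.00158522])) [-0.12  0.1  -0.74 -0.   -0.73  1.57]
[[321.  75.]
 [288.  76.]
 [353.  75.]
 [ 70.  75.]
 [571.  74.]]
```

View pics/w3.png

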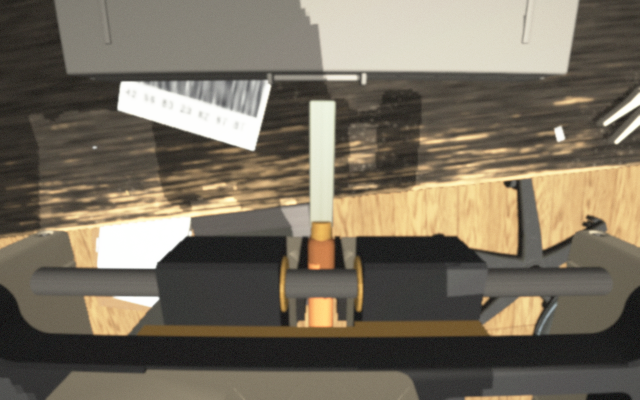

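View pics/s3.png

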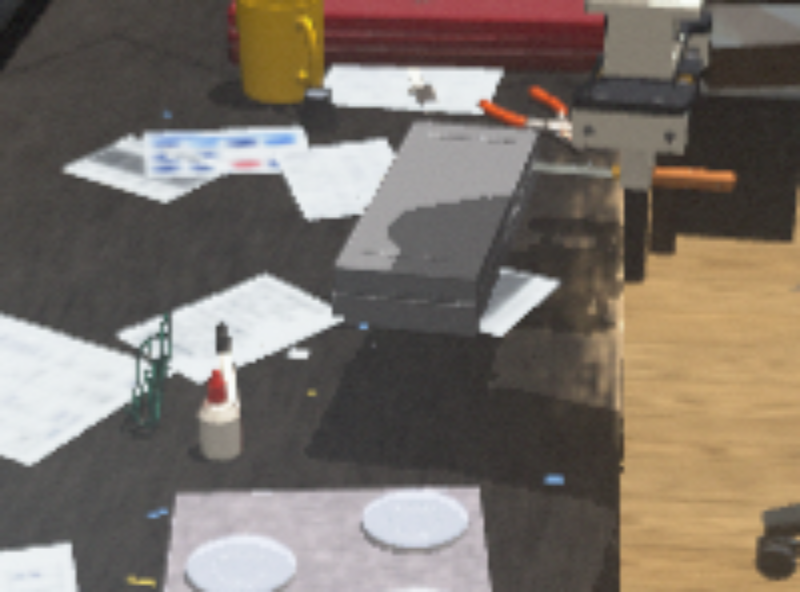

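step_arm --pt "-1 0 -0.15 2.5 0 0 0" --pt "-1 0 0 2 0 0 0" --pt "-1 0 0 1.1 0 0 0" --pt "-1 0 0 0 0 0 0" --pt "-1 0 0 0 0 0 0" --pt "-1 0 0 0 0 0 0"

```text
clock: 5.68
tool_pos: [346.8, -232.3, 44.2]
eef_rot: [0.0, 0.998, -0.057, 0.0]
wrist_force: [0.1, 0.4, -0.6]
grip_width: 13.4
```

```bash
python3 - <<'E'
from h import *
c=np.array([490.7,-251]);y=np.radians(-6.7);x=np.array([np.cos(y),np.sin(y)])
p=camera_params('wrist');im=grab_frame('wrist');cv2.imwrite('pics/w4.png',im[:,:,::-1])
s,t,R=tool();print(t)
X=lambda a,b,z:[*(c+a*x+b*np.array([-x[1],x[0]])),z]
print(proj(p,[X(-52,0,28),X(-52,0,23),X(-52,0,0),X(-52,139,50),X(-52,-139,50)]).round(0), plane(p,[(322,100)],24.2))
p=camera_params('side');im=grab_frame('side')
cv2.imwrite('pics/s4.png',cv2.resize(im[120:200,310:420,::-1],None,fx=7,fy=7,interpolation=cv2.INTER_CUBIC))
E
```

```text
[ 346.92726183 -232.43478512   44.36682073]
[[327.  65.]
 [326.  66.]
 [326.  72.]
 [-27.  63.]
 [679.  65.]] [[ 424.53344042 -241.24454979   24.2       ]]
```

View pics/w4.png

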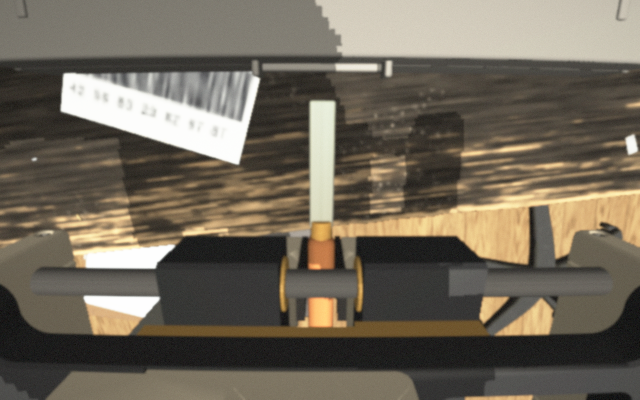

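View pics/s4.png

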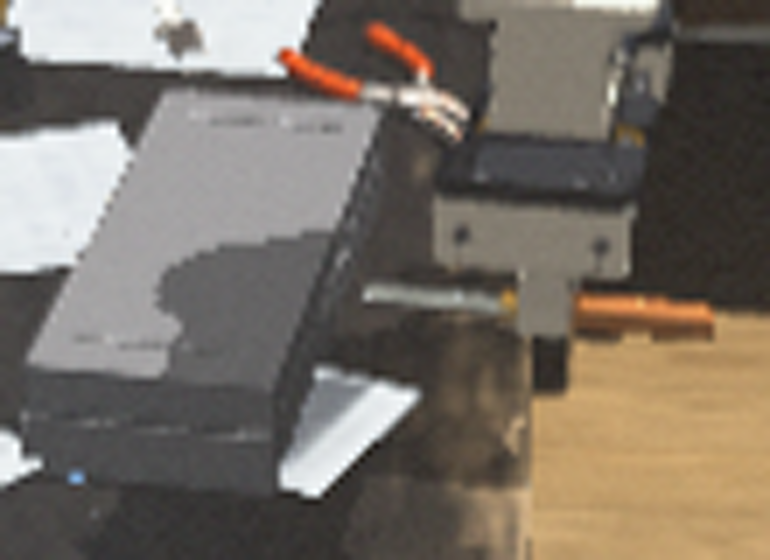

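step_arm --pt "-1 1 0 0 0 0 0" --pt "-1 0.6 0 0 0 0 0" --pt "-1 0.4 0 0 0 0 0" --pt "-1 0.4 0 0 0 0 0" --pt "-1 0.4 0 0 0 0 0" --pt "-1 0 0 0 0 0 0" --pt "-1 0 0 0 0 0 0"

```text
clock: 6.37
tool_pos: [373.8, -236.1, 43.4]
eef_rot: [-0.0, 0.998, -0.058, -0.0]
wrist_force: [0.3, -0.1, -1.1]
grip_width: 12.9
```

step_arm --pt "-1 0.1 0 -0.2 0 0 0" --pt "-1 0 0 -0.2 0 0 0" --pt "-1 0 0 -0.2 0 0 0" --pt "-1 0 0 -0.2 0 0 0" --pt "-1 0 0 0 0 0 0" --pt "-1 0 0 0 0 0 0"

```text
clock: 6.87
tool_pos: [374.6, -236.2, 51.7]
eef_rot: [-0.0, 0.998, -0.058, 0.0]
wrist_force: [0.2, -0.2, -1.8]
grip_width: 13.2
```

```bash
python3 - <<'E'
from h import *
s=sense();print(s['tool_pos'],s['wrist_force'],s['wrist_torque'],s['grip_width'])
im=grab_frame('wrist');cv2.imwrite('pics/w5.png',im[:,:,::-1])
im=grab_frame('side')
cv2.imwrite('pics/s5.png',cv2.resize(im[120:200,310:420,::-1],None,fx=7,fy=7,interpolation=cv2.INTER_CUBIC))
E
```

```text
[ 374.5856251  -236.17133244   51.68493827] [ 0.22093536 -0.24740478 -1.80048554] [-0.06039367  0.11909935 -0.00423983] 13.185729581752668
```

View pics/w5.png

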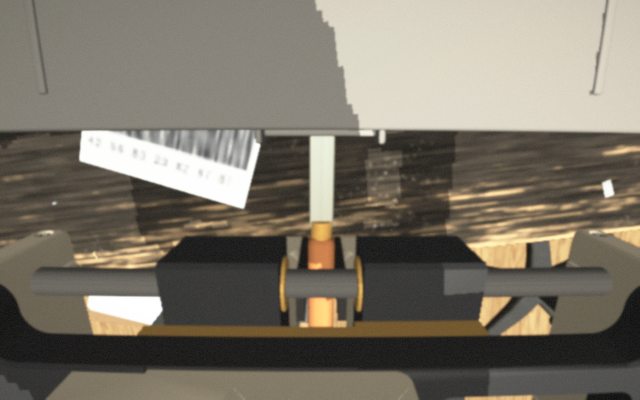

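View pics/s5.png

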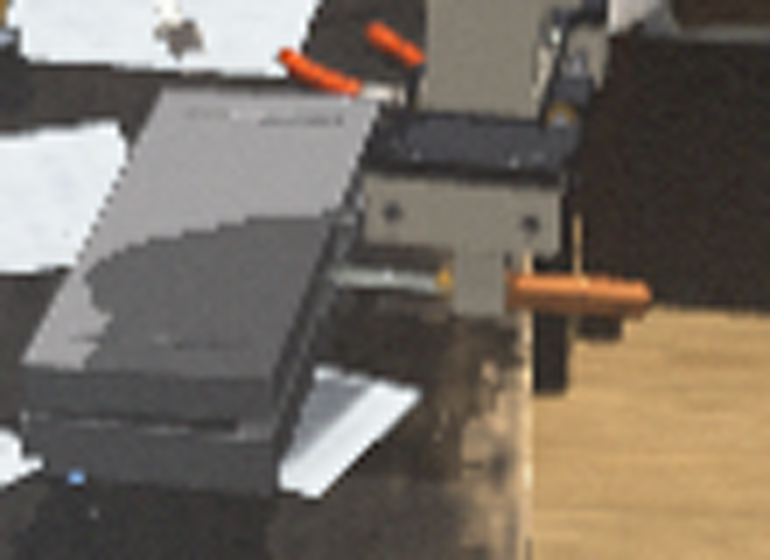

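step_arm --pt "-1 0 0 -0.4 0 0 0" --pt "-1 0 0 -0.4 0 0 0" --pt "-1 0 0 -0.4 0 0 0" --pt "-1 0.1 0 -0.4 0 0 0" --pt "-1 0.1 0 -0.4 0 0 0" --pt "-1 0 0 0 0 0 0" --pt "-1 0 0 0 0 0 0"

```text
clock: 7.55
tool_pos: [376.9, -236.5, 71.9]
eef_rot: [0.0, 0.998, -0.058, 0.0]
wrist_force: [-0.9, 0.5, -0.8]
grip_width: 13.1
```

```bash
python3 - <<'E'
from h import *
s=sense();print(s['tool_pos'],s['wrist_force'],s['wrist_torque'],s['grip_width'])
im=grab_frame('wrist');cv2.imwrite('pics/w6.png',im[:,:,::-1])
im=grab_frame('side')
cv2.imwrite('pics/s6.png',cv2.resize(im[110:200,310:420,::-1],None,fx=7,fy=6.5,interpolation=cv2.INTER_CUBIC))
E
```

```text
[ 376.94849094 -236.4733369    71.87316581] [-0.87400808  0.45361497 -0.82408729] [-0.03402546  0.11700027 -0.03713754] 13.098092057863546
```

View pics/w6.png

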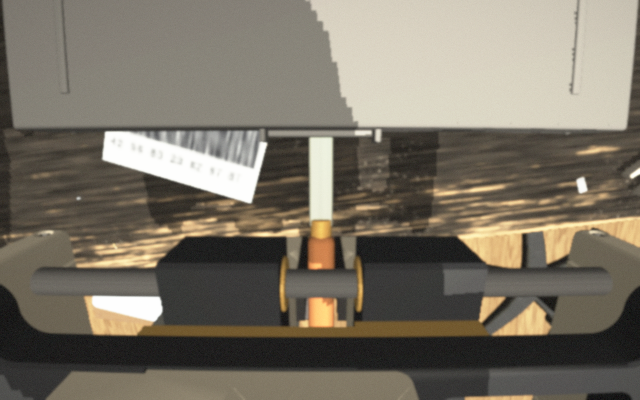

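View pics/s6.png

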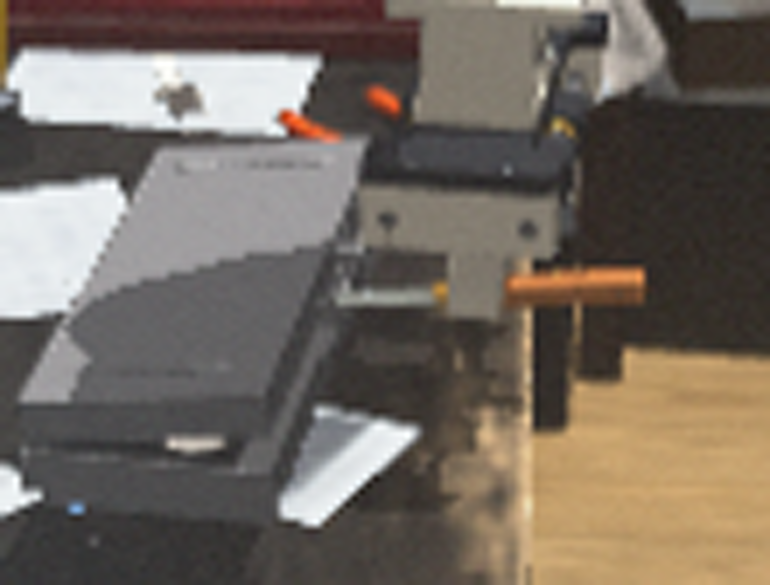

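step_arm --pt "-1 0.35 0 -0.75 0 0 0" --pt "-1 0.35 0 -0.75 0 0 0" --pt "-1 0.35 0 -0.7 0 0 0" --pt "-1 0.35 0 -0.7 0 0 0" --pt "-1 0.5 0 -0.5 0 0 0" --pt "-1 0.5 0 -0.5 0 0 0" --pt "-1 0.75 0 -0.4 0 0 0" --pt "-1 0.75 0 -0.4 0 0 0"

```text
clock: 8.32
tool_pos: [416.3, -241.1, 119.1]
eef_rot: [0.0, 0.998, -0.058, 0.0]
wrist_force: [-1.1, 0.2, -1.7]
grip_width: 12.9
```

```bash
python3 - <<'E'
from h import *
s=sense();print(s['tool_pos'],s['wrist_force'],s['wrist_torque'],s['grip_width'])
im=grab_frame('wrist');cv2.imwrite('pics/w7.png',im[:,:,::-1])
im=grab_frame('side')
cv2.imwrite('pics/s7.png',cv2.resize(im[90:200,310:420,::-1],None,fx=6,fy=5.4,interpolation=cv2.INTER_CUBIC))
E
```

```text
[ 416.3292747  -241.08675438  119.12231899] [-1.14910963  0.18156244 -1.73807022] [0.02585453 0.64908949 0.03877471] 12.876635516294952
```

View pics/w7.png

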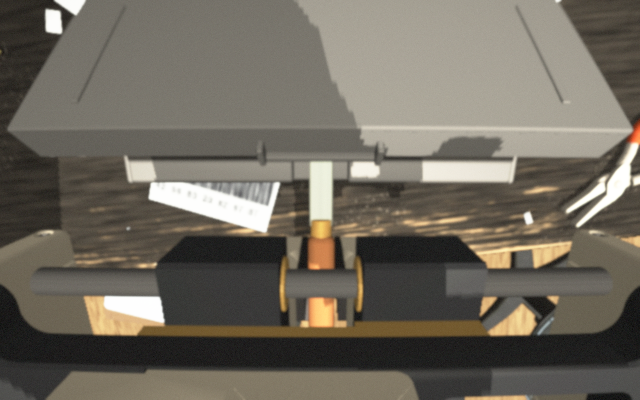

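View pics/s7.png

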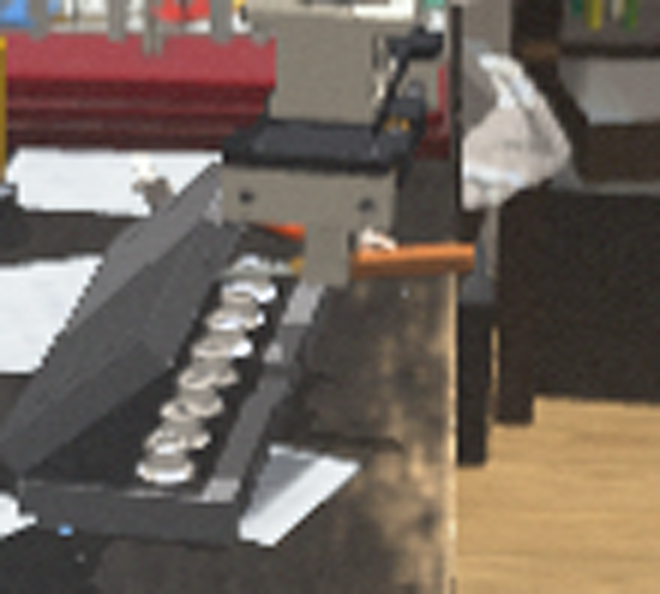

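step_arm --pt "-1 1 0 -0.3 0 0 0" --pt "-1 1 0 -0.3 0 0 0" --pt "-1 1 0 -0.1 0 0 0" --pt "-1 1 0 -0.1 0 0 0" --pt "-1 1 0 0 0 0 0" --pt "-1 1 0 0 0 0 0" --pt "-1 0 0 0 0 0 0"

```text
clock: 9.0
tool_pos: [477.4, -248.3, 126.4]
eef_rot: [0.0, 0.998, -0.058, 0.0]
wrist_force: [-0.6, -0.6, -0.7]
grip_width: 13.4
```

```bash
python3 - <<'E'
from h import *
s=sense();print(s['tool_pos'],s['wrist_force'],s['wrist_torque'],s['grip_width'])
im=grab_frame('wrist');cv2.imwrite('pics/w8.png',im[:,:,::-1])
im=grab_frame('side')
cv2.imwrite('pics/s8.png',cv2.resize(im[90:200,310:420,::-1],None,fx=6,fy=5.4,interpolation=cv2.INTER_CUBIC))
E
```

```text
[ 477.44728073 -248.3027952   126.36917242] [-0.56249077 -0.60257448 -0.66401268] [-0.01737818 -0.08482041  0.04588652] 13.362114840575416
```

View pics/w8.png

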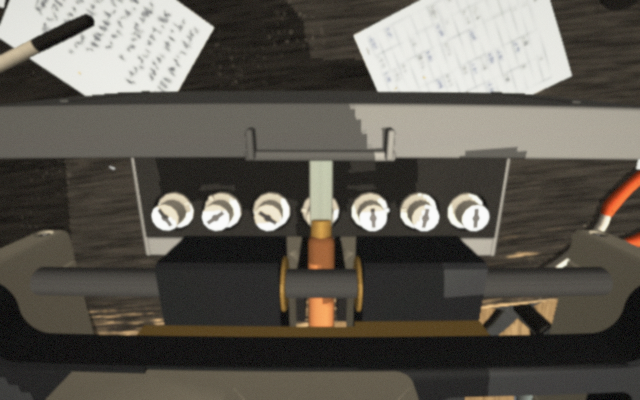

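View pics/s8.png

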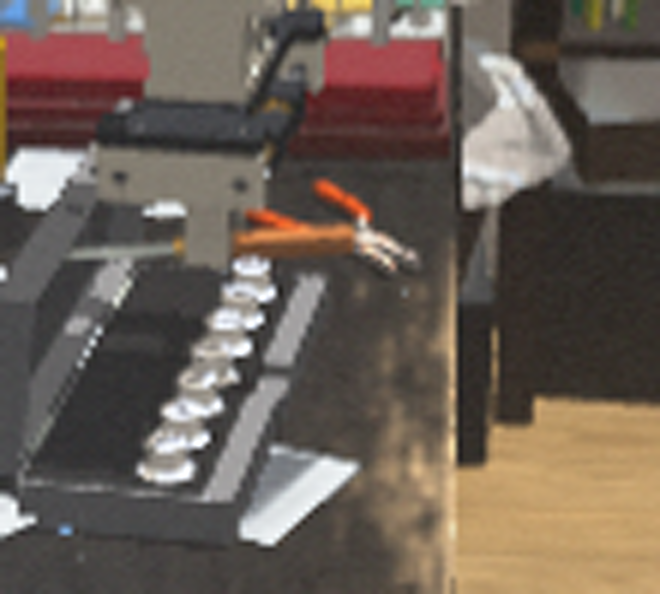

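step_arm --pt "-1 0.7 0 0.1 0 0 0" --pt "-1 0.6 0 0.1 0 0 0" --pt "-1 0.5 0 0.1 0 0 0" --pt "-1 0 0 0 0 0 0" --pt "-1 0 0 0 0 0 0"

```text
clock: 9.52
tool_pos: [493.5, -250.2, 123.4]
eef_rot: [0.0, 0.998, -0.058, 0.0]
wrist_force: [-0.3, -0.0, -1.2]
grip_width: 13.3
```

```bash
python3 - <<'E'
from h import *
s=sense();print(s['tool_pos'],s['wrist_force'],s['wrist_torque'],s['grip_width'])
im=grab_frame('side')
cv2.imwrite('pics/s9.png',cv2.resize(im[80:200,300:420,::-1],None,fx=6,fy=5,interpolation=cv2.INTER_CUBIC))
E
```

```text
[ 493.46977949 -250.16792095  123.44020598] [-0.32892657 -0.00897201 -1.21147848] [0.00986279 0.24693468 0.038642  ] 13.260371384252803
```

View pics/s9.png

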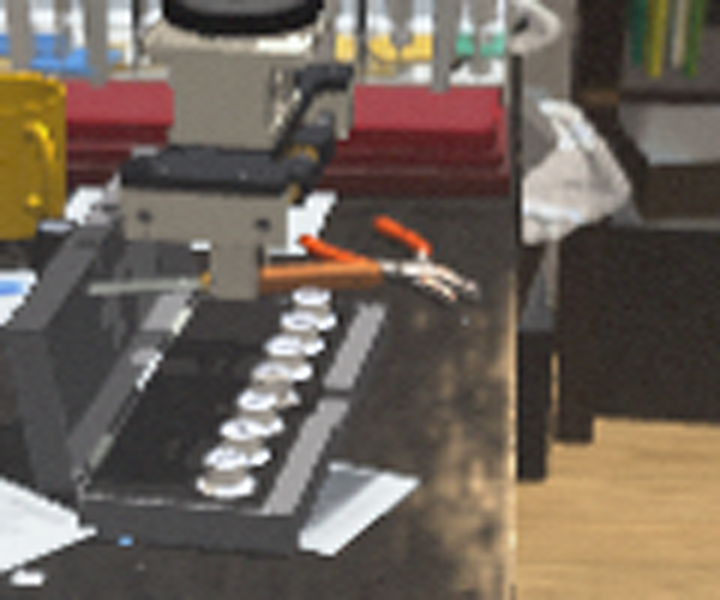

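step_arm --pt "-1 0.3 0 0 0 0 0" --pt "-1 0.3 0 0 0 0 0" --pt "-1 0 0 0 0 0 0" --pt "-1 0 0 0 0 0 0"

```text
clock: 9.9
tool_pos: [496.6, -250.6, 122.9]
eef_rot: [-0.0, 0.998, -0.059, -0.002]
wrist_force: [-7.0, 1.4, 0.3]
grip_width: 13.4
```

```bash
python3 - <<'E'
from h import *
s=sense();print(s['tool_pos'],s['wrist_force'],s['wrist_torque'],s['grip_width'])
im=grab_frame('side')
cv2.imwrite('pics/s10.png',cv2.resize(im[80:200,300:420,::-1],None,fx=6,fy=5,interpolation=cv2.INTER_CUBIC))
E
```

```text
[ 496.62431753 -250.55223532  122.94696495] [-7.04895246  1.39224552  0.31367535] [0.37530152 2.84796196 0.02720447] 13.389351066549843
```

View pics/s10.png

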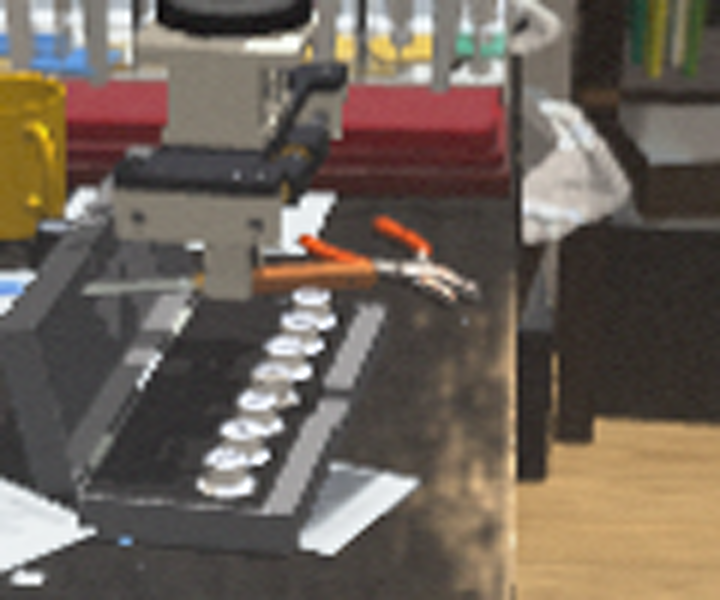

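step_arm --pt "-1 -2 0 0 0 0 0" --pt "-1 -3 0 0 0 0 0" --pt "-1 -2 -1 0 0 0 0" --pt "-1 0 -3.5 0 0 0 0" --pt "-1 0.5 -4 0 0 0 0" --pt "-1 0.5 -4 0 0 0 0" --pt "-1 0.5 -4 0 0 0 0" --pt "-1 0.5 -4 0 0 0 0"

```text
clock: 10.62
tool_pos: [474.4, -39.2, 124.5]
eef_rot: [-0.0, 0.998, -0.058, 0.002]
wrist_force: [1.1, -1.6, -0.2]
grip_width: 13.6
```

step_arm --pt "-1 0 -3.5 0 0 0 0" --pt "-1 0 -1.5 0 0 0 0" --pt "-1 0 0 0 0 0 0" --pt "-1 0 0 0 0 0 0"

```text
clock: 10.95
tool_pos: [479.8, 9.6, 124.0]
eef_rot: [-0.0, 0.998, -0.057, 0.001]
wrist_force: [-0.3, -0.7, -1.4]
grip_width: 13.4
```

```bash
python3 - <<'E'
from h import *
print(tool()[1],move([461,-6.7,45],tooldown(np.radians(-98.3))))
im=grab_frame('side');cv2.imwrite('pics/s11.png',cv2.resize(im[80:280,250:450,::-1],None,fx=4,fy=3,interpolation=cv2.INTER_CUBIC))
im=grab_frame('wrist');cv2.imwrite('pics/w11.png',im[:,:,::-1])
E
```

```text
[479.79647783   9.60704088 123.99186885] (array([-1.69331225,  1.84008119,  7.89532899]), array([-0.0007561 , -0.00147646,  0.03065155]))
```

View pics/s11.png

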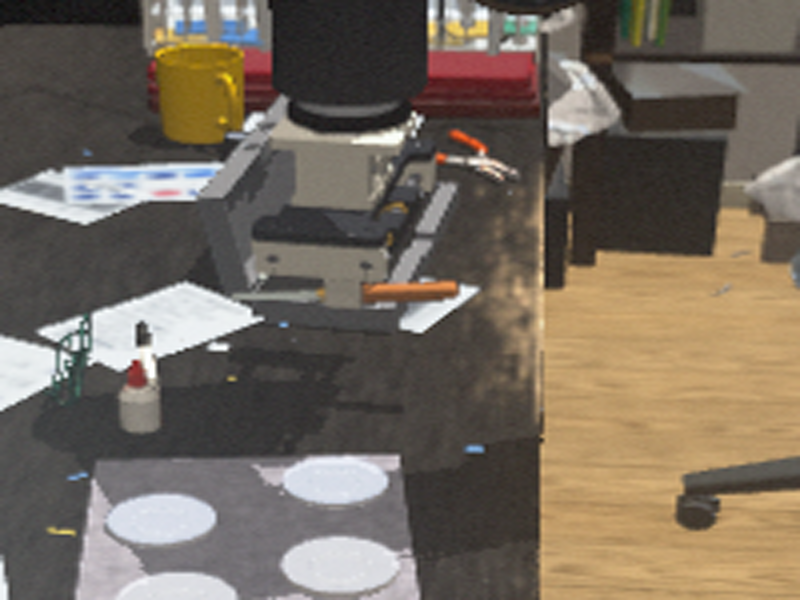

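View pics/w11.png

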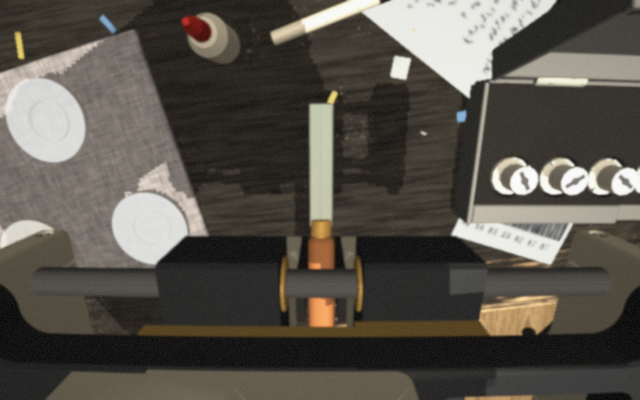

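step_arm --pt "-1 -1.7 1.8 2 0 0 0" --pt "-1 0 0 3 0 0 0" --pt "-1 0 0 2.5 0 0 0" --pt "-1 0 0 1.2 0 0 0" --pt "-1 0 0 0.5 0 0 0" --pt "-1 0 0 0.2 0 0 0" --pt "-1 0 0 0 0 0 0"

```text
clock: 11.63
tool_pos: [459.3, -8.7, 29.6]
eef_rot: [0.0, 0.998, -0.059, -0.001]
wrist_force: [-4.1, -0.1, 5.8]
grip_width: 13.4
```

step_arm --pt "-0.7 0 0 0 0 0 0" --pt "-0.5 0 0 0 0 0 0" --pt "-0.2 0 0 0 0 0 0" --pt "0 0 0 0 0 0 0" --pt "0 0 0 0 0 0 0" --pt "0 0 0 0 0 0 0" --pt "0 0 0 -3 0 0 0" --pt "0 0 0 -3.5 0 0 0" --grip_force 20

```text
clock: 12.3
tool_pos: [458.1, -8.2, 93.3]
eef_rot: [0.001, 0.998, -0.058, -0.003]
wrist_force: [1.2, 0.8, -0.4]
grip_width: 43.6
```

step_arm --pt "0 0 1 -3.8 0 0 0" --pt "0 0 3 -2 0 0 0" --pt "0 0 4 0 0 0 0" --pt "0 0 4 0 0 0 0" --pt "0 0 3 0 0 0 0" --pt "0 0 0 0 0 0 0" --pt "0 0 0 0 0 0 0"

```text
clock: 12.88
tool_pos: [442.0, -157.9, 152.5]
eef_rot: [-0.0, 0.998, -0.06, -0.0]
wrist_force: [-0.3, 0.7, -0.0]
grip_width: 43.9
```

```bash
python3 - <<'E'
from h import *
print(tool()[1],sense()['grip_width'])
im=grab_frame('side');cv2.imwrite('pics/s12.png',cv2.resize(im[80:280,250:450,::-1],None,fx=4,fy=3,interpolation=cv2.INTER_CUBIC))
im=grab_frame('wrist');cv2.imwrite('pics/w12.png',im[:,:,::-1])
p=camera_params('wrist')
c=np.array([490.7,-251]);y=np.radians(-6.7);x=np.array([np.cos(y),np.sin(y)])
X=lambda a,b,z:[*(c+a*x+b*np.array([-x[1],x[0]])),z]
print(proj(p,[X(-14,b,44) for b in (114,76,38,0,-38,-76,-114)]).round(0))
E
```

```text
[ 441.96747054 -157.93700749  152.50978402] 43.85529307468216
[[288. 150.]
 [338. 150.]
 [387. 150.]
 [437. 150.]
 [486. 150.]
 [534. 150.]
 [580. 151.]]
```

View pics/s12.png

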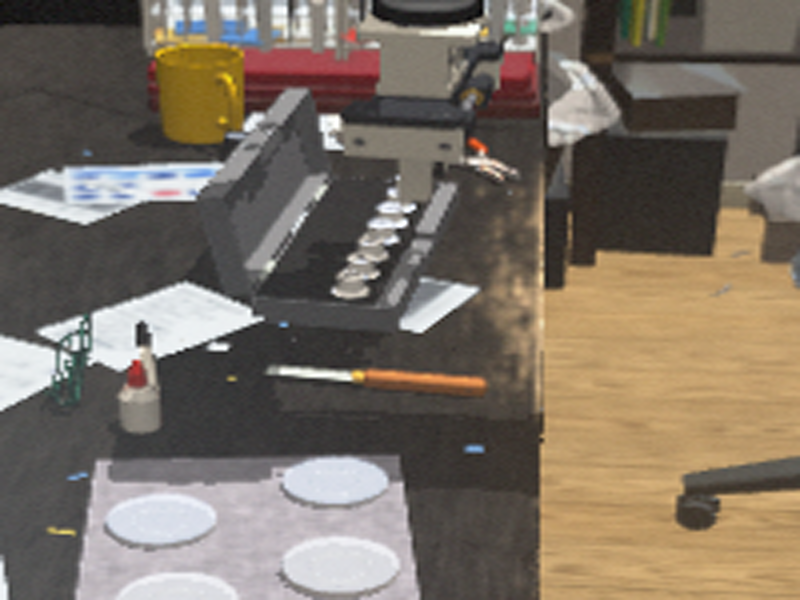

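View pics/w12.png

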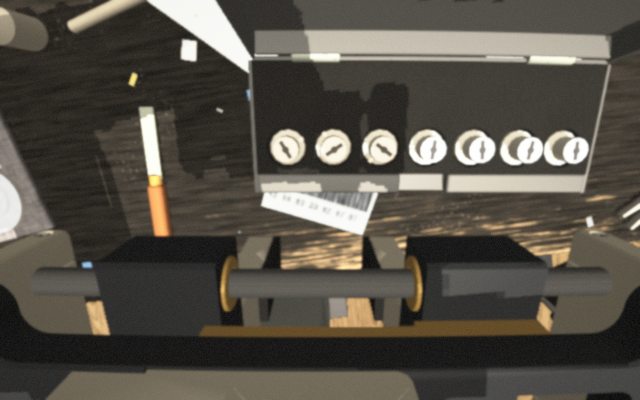

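```bash
python3 - <<'E'
import cv2
im=cv2.imread('pics/w12.png');cv2.imwrite('pics/w12z.png',cv2.resize(im[50:200,240:440],None,fx=4,fy=4,interpolation=cv2.INTER_CUBIC))
cv2.imwrite('pics/w12y.png',cv2.resize(im[50:200,420:620],None,fx=4,fy=4,interpolation=cv2.INTER_CUBIC))
E
```

```text
(no output)
```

View pics/w12z.png

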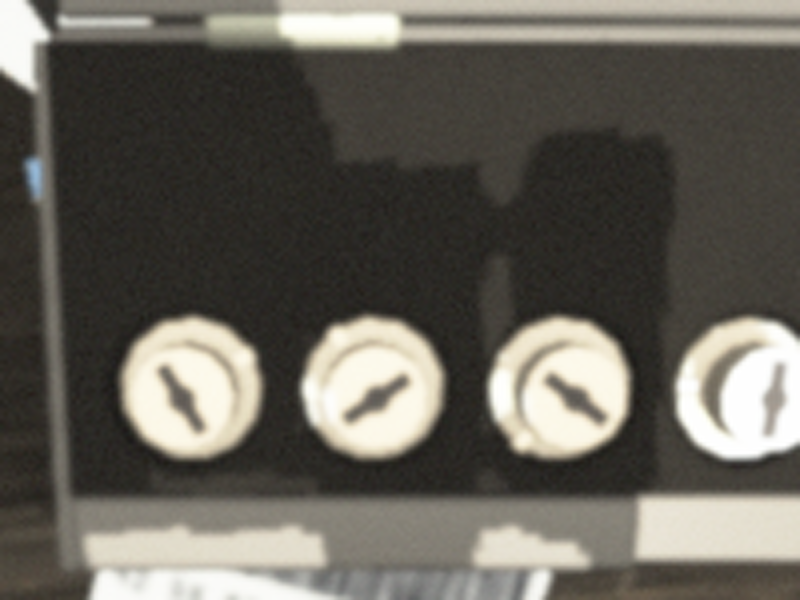

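View pics/w12y.png

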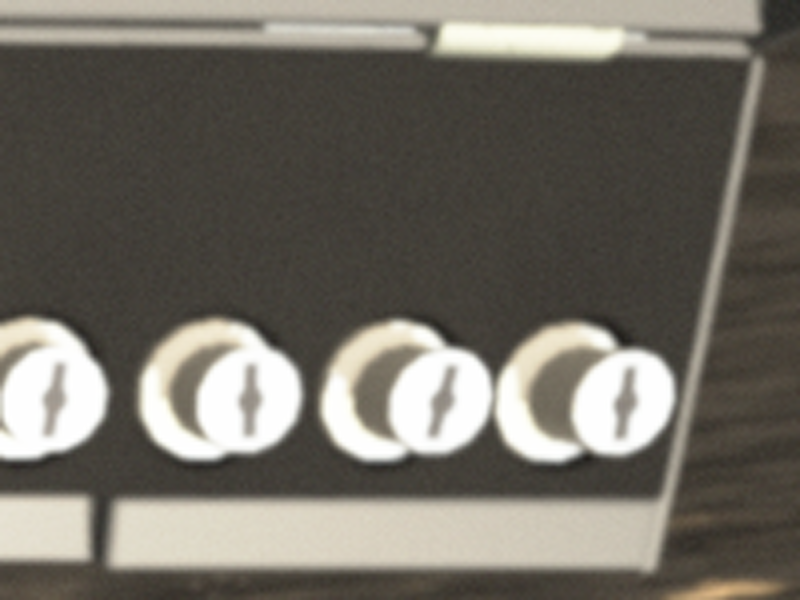

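```bash
python3 - <<'E'
from h import *
p=camera_params('wrist')
P=plane(p,[(285.6,149.6),(333.9,149.6),(383.6,149.4),(433.4,149.6),(482.4,149.6),(529.9,150.1),(575.6,150.1)],44)
b=np.array([114,76,38,0,-38,-76,-114])
A=np.polyfit(b,P[:,:2],1);print(A,np.linalg.norm(A[0]),np.degrees(np.arctan2(-A[0,0],A[0,1])))
print(P.round(1)); print((P[:,:2]-np.outer(b,A[0])-A[1]).round(1))
E
```

```text
[[ 1.14109153e-01  9.86361375e-01]
 [ 4.77265458e+02 -2.46557458e+02]] 0.9929399083413696 -6.59903975457821
[[ 490.3 -134.5   44. ]
 [ 485.9 -171.1   44. ]
 [ 481.7 -208.7   44. ]
 [ 477.2 -246.7   44. ]
 [ 472.9 -284.5   44. ]
 [ 468.4 -321.8   44. ]
 [ 464.4 -358.6   44. ]]
[[-0.  -0.4]
 [ 0.   0.5]
 [ 0.1  0.4]
 [-0.1 -0.1]
 [ 0.  -0.5]
 [-0.2 -0.3]
 [ 0.2  0.4]]
```

```bash
cat >> h.py <<'E'
CX=np.array([477.3,-246.6]); CY=np.array([0.115,0.9934])
def Rt(yawdeg,beta=22):
    return tooldown(np.radians(yawdeg))@Rn.from_rotvec([0,np.radians(beta),0]).as_matrix()
S=20.
def tcp_for(bxy,bz,yaw,beta=22):
    """TCP so that block with foot at (bxy,bz) is held: point 16 over foot at S ahead"""
    M=Rt(yaw,beta); return np.array([*bxy,bz+16])-S*M[:,2],M
E
python3 - <<'E'
from h import *
b=CX+114*CY
t,M=tcp_for(b,22,-51.7);print(b,t, move(t+[0,0,80],M)[0].round(2),move(t,M)[1].round(3),sense()['joint_positions'].round(2))
s,p,R=tool();print((Rn.from_matrix(R.T@tooldown(np.radians(-51.7))).as_rotvec()).round(3))
E
```

```text
[ 490.41   -133.3524] [ 484.53035194 -137.99586624   56.54367709] [ 3.96 -2.32  1.6 ] [ 0.151  0.364 -0.776] [ 0.08  0.11 -0.57 -0.   -0.89  1.37]
[-0.     0.    -0.786]
```

step_arm --pt "0 2 -1.2 0.8 0 0 0" --pt "0 2 -1.1 0.8 0 0 0" --pt "0 0 0 0 0 0 -0.12" --pt "0 0 0 0 0 0 -0.12" --pt "0 0 0 0 0 0 -0.12" --pt "0 0 0 0 0 0 -0.12" --pt "0 0 0 0 0 0 -0.12" --pt "0 0 0 0 0 0 -0.12"

```text
clock: 13.65
tool_pos: [485.2, -136.9, 136.4]
eef_rot: [-0.0, 0.954, 0.301, -0.0]
wrist_force: [0.6, -0.3, 0.5]
grip_width: 44.0
```

step_arm --pt "0 0 0 0 0 0 -0.066" --pt "0 0 0 0 0 0.096 0" --pt "0 0 0 0 0 0.096 0" --pt "0 0 0 0 0 0.096 0" --pt "0 0 0 0 0 0.096 0" --pt "0 0 0 0 0 0 0" --pt "0 0 0 0 0 0 0"

```text
clock: 14.23
tool_pos: [484.9, -138.8, 136.9]
eef_rot: [-0.062, 0.928, 0.321, 0.18]
wrist_force: [0.7, 0.3, 0.0]
grip_width: 43.8
```

```bash
python3 - <<'E'
from h import *
b=CX+114*CY
t,M=tcp_for(b,22,-51.7);print(tool()[1], [v.round(3) for v in move(t+[0,0,30],M)],sense()['joint_positions'].round(2))
p=camera_params('wrist');im=grab_frame('wrist');cv2.imwrite('pics/w13.png',im[:,:,::-1])
print(proj(p,[[*(CX+k*CY),44] for k in (114,76,38,0)]))
E
```

```text
[ 484.87412195 -138.80599084  136.91031937] [array([-1.861, -0.084,  4.68 ]), array([ 0.   ,  0.001, -0.001])] [-0.11  0.12 -0.5  -0.41 -0.72  2.63]
[[321.15404203 248.77065859]
 [356.68322073 284.3380782 ]
 [392.75789744 320.36135766]
 [429.16996816 356.62503465]]
```

View pics/w13.png

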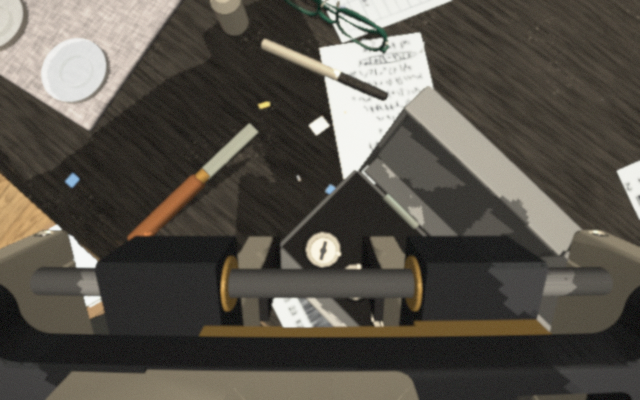

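step_arm --pt "0 -0.9 0 2.3 0 0 0" --pt "0 -0.9 -0.1 2.3 0 0 0" --pt "0 -0.37 0 0.93 0 0 0" --pt "0 -0.37 0 0.93 0 0 0" --pt "0 0 0 0 0 0 0" --pt "0 0 0 0 0 0 0"

```text
clock: 14.78
tool_pos: [485.2, -136.9, 67.1]
eef_rot: [-0.063, 0.927, 0.323, 0.18]
wrist_force: [0.2, -0.3, 1.0]
grip_width: 44.1
```

```bash
python3 - <<'E'
from h import *
b=CX+114*CY
t,M=tcp_for(b,22,-51.7);print(tool()[1], [v.round(3) for v in move(t+[0,0,0],M)],sense()['joint_positions'].round(2))
p=camera_params('wrist');im=grab_frame('wrist');cv2.imwrite('pics/w14.png',im[:,:,::-1])
im=grab_frame('side');cv2.imwrite('pics/s14.png',cv2.resize(im[80:200,300:420,::-1],None,fx=6,fy=5,interpolation=cv2.INTER_CUBIC))
E
```

```text
[ 485.18020419 -136.90527412   67.11925734] [array([-0.505,  0.046,  0.937]), array([-0.001,  0.001,  0.002])] [-0.13  0.23 -0.54 -0.51 -0.59  2.76]
```

View pics/w14.png

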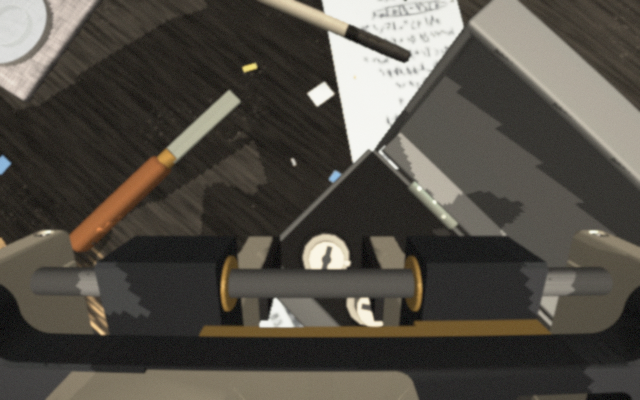

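View pics/s14.png

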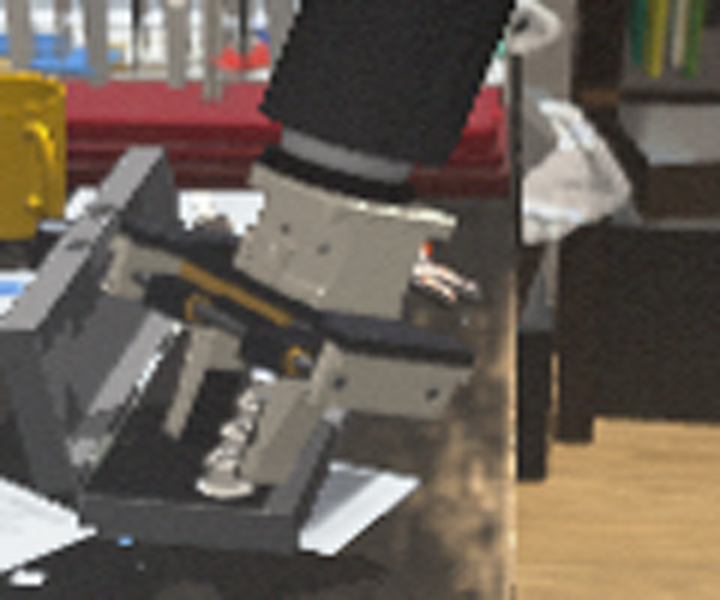

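step_arm --pt "0 -0.25 0.05 0.5 0 0 0" --pt "0 -0.25 0 0.44 0 0 0" --pt "0 0 0 0 0 0 0" --pt "-1 0 0 0 0 0 0" --pt "-1 0 0 0 0 0 0" --pt "-1 0 0 0 0 0 0" --pt "-1 0 0 0 0 0 0" --pt "-1 0 0 0 0 0 0" --grip_force 20

```text
clock: 15.55
tool_pos: [485.4, -139.3, 57.3]
eef_rot: [-0.061, 0.927, 0.323, 0.181]
wrist_force: [1.5, -4.8, 1.4]
grip_width: 19.1
```

step_arm --pt "-1 0 0 0 0 0 0" --pt "-1 0 0 0 0 0 0"

```text
clock: 15.72
tool_pos: [485.3, -139.3, 57.2]
eef_rot: [-0.061, 0.927, 0.323, 0.181]
wrist_force: [1.7, -4.2, 1.4]
grip_width: 19.1
```

```bash
python3 - <<'E'
from h import *
print(tool()[1],sense()['grip_width'],sense()['wrist_force'])
im=grab_frame('wrist');cv2.imwrite('pics/w15.png',im[:,:,::-1])
E
```

```text
[ 485.32814173 -139.27365748   57.24953856] 19.131899140113227 [ 1.73750821 -4.22708949  1.35638893]
```

View pics/w15.png

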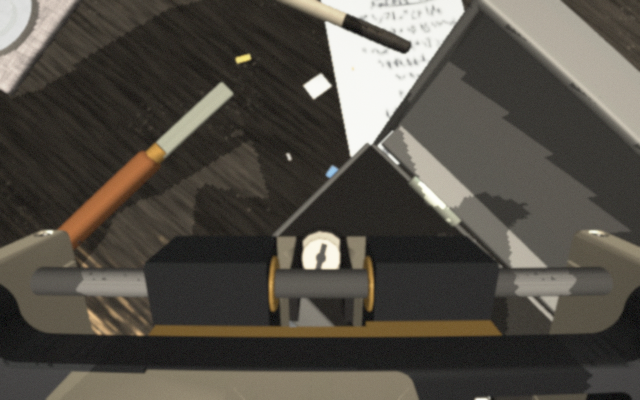

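step_arm --pt "-1 0.4 0 -0.93 0 0 0" --pt "-1 0.75 0 -1.85 0 0 0" --pt "-1 1.3 0 -3.2 0 0 0" --pt "-1 1.3 0 -3.2 0 0 0" --pt "-1 0.4 0 -0.93 0 0 0" --pt "-1 0 0 0 0 0 0"

```text
clock: 16.27
tool_pos: [486.2, -137.9, 170.0]
eef_rot: [-0.061, 0.927, 0.323, 0.183]
wrist_force: [0.5, 0.1, -0.3]
grip_width: 19.0
```

```bash
python3 - <<'E'
from h import *
print(tool()[1],sense()['grip_width'],sense()['joint_positions'].round(2))
p=camera_params('wrist');im=grab_frame('wrist');cv2.imwrite('pics/w16.png',im[:,:,::-1])
print(move([500,180,200],Rt(-51.7)))
E
```

```text
[ 486.20655501 -137.94146644  170.03617685] 18.95589950234021 [-0.11  0.07 -0.47 -0.38 -0.78  2.59]
(array([ 20.56861583, -23.97173966,   4.84120778]), array([ 0.00163151, -0.00271395,  0.00197648]))
```

View pics/w16.png

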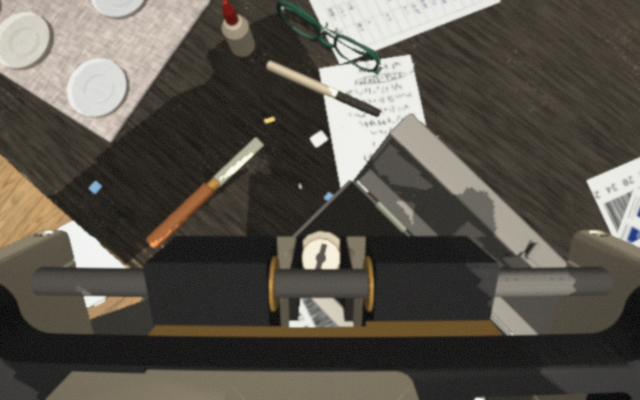

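step_arm --pt "-1 1.6 -1.8 0.4 0 0 0" --pt "-1 2.4 -2.8 0.55 0 0 0" --pt "-1 2.4 -2.8 0.55 0 0 0" --pt "-1 2.4 -2.8 0.55 0 0 0" --pt "-1 2.4 -2.8 0.55 0 0 0" --pt "-1 2.4 -2.8 0.55 0 0 0" --pt "-1 2.4 -2.8 0.55 0 0 0" --pt "-1 2.4 -2.8 0.55 0 0 0"

```text
clock: 16.98
tool_pos: [496.9, 147.4, 194.4]
eef_rot: [-0.063, 0.927, 0.323, 0.179]
wrist_force: [1.0, -0.9, -0.0]
grip_width: 19.1
```

step_arm --pt "-1 1.6 -1.9 0.4 0 0 0" --pt "-1 0.6 -0.7 0.2 0 0 0" --pt "-1 0 0 0 0 0 0" --pt "-1 0 0 0 0 0 0"

```text
clock: 17.32
tool_pos: [498.8, 180.1, 196.5]
eef_rot: [-0.062, 0.927, 0.323, 0.179]
wrist_force: [0.3, 0.4, -1.2]
grip_width: 18.9
```

```bash
python3 - <<'E'
from h import *
print(tool()[1],sense()['grip_width'],sense()['joint_positions'].round(2))
p=camera_params('wrist');im=grab_frame('wrist');cv2.imwrite('pics/w17.png',im[:,:,::-1])
L=[[475.5,152.1,13],[571.5,211.1,13],[547,309.4,13],[463.1,259.5,13],[452.5,342.3,13]]
print(proj(p,L).round(0))
E
```

```text
[498.82459375 180.11704039 196.46138025] 18.91898124673049 [ 0.73 -0.02 -0.68  0.04 -0.53  1.47]
[[329. 287.]
 [341. 180.]
 [256. 142.]
 [242. 231.]
 [177. 191.]]
```

View pics/w17.png

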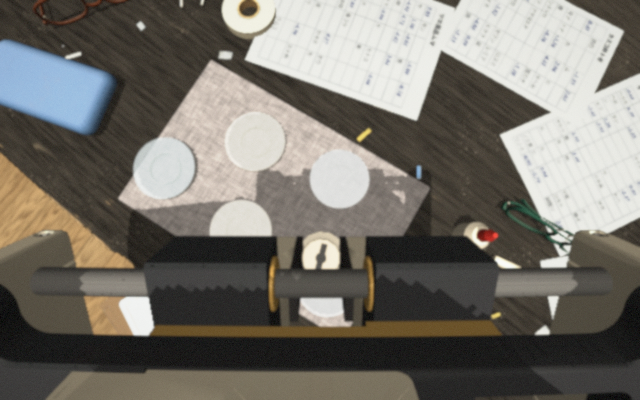

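```bash
cat >> h.py <<'E'
def lensfit(im,p,guess,z=12.5,r=33,save=None):
    """radial-gradient circle fit in world around guess (xy) ; im BGR"""
    g=cv2.GaussianBlur(cv2.cvtColor(im,cv2.COLOR_BGR2GRAY),(3,3),0).astype(float)
    best=None
    th=np.linspace(0,2*np.pi,120,endpoint=False)
    from scipy.ndimage import map_coordinates
    def score(c,r):
        def samp(rr):
            X=np.c_[c[0]+rr*np.cos(th),c[1]+rr*np.sin(th),np.full(len(th),z)]
            uv=proj(p,X); return map_coordinates(g,[uv[:,1],uv[:,0]],order=1,mode='nearest')
        d=samp(r-1.5)-samp(r+1.5)
        return np.median(np.clip(d,-20,40))+np.clip(d,-20,40).mean()
    from scipy.optimize import differential_evolution
    res=differential_evolution(lambda v:-score(v[:2],v[2]),[(guess[0]-12,guess[0]+12),(guess[1]-12,guess[1]+12),(31,35)],seed=1,maxiter=60,tol=1e-6)
    return res.x,-res.fun
E
python3 - <<'E'
from h import *
p=camera_params('wrist');im=cv2.imread('pics/w17.png')
e=plane(p,[(163,168),(339,179),(255,141),(241,230)],13);print(e.round(1))
for q in e: print([v.round(1) for v in lensfit(im,p,q[:2])])
E
```

```text
[[462.2 370.9  13. ]
 [571.2 213.2  13. ]
 [547.5 310.9  13. ]
 [463.8 260.9  13. ]]
[array([462.4, 372.1,  34.1]), np.float64(74.1)]
[array([571.5, 213.1,  32.7]), np.float64(71.0)]
[array([547.3, 312.3,  33. ]), np.float64(54.4)]
[array([464.1, 262.6,  31.4]), np.float64(63.4)]
```

```bash
python3 - <<'E'
from h import *
t,M=tcp_for([571.3,212.8],16,-51.7);t[2]=51
print(t,[v.round(3) for v in move(t+[0,0,30],M)],(M.T@[0,0,-10]).round(2))
E
```

```text
[565.42035194 208.15653376  51.        ] [array([ 2.174,  1.88 , 13.337]), array([-0.001,  0.003,  0.001])] [-3.75  0.    9.27]
```

step_arm --pt "-1 0.5 0.4 3 0 0 0" --pt "-1 0.5 0.5 3.5 0 0 0" --pt "-1 0.6 0.5 3.5 0 0 0" --pt "-1 0.6 0.5 3.3 0 0.003 0" --pt "-1 0 0 0 0 0 0" --pt "-1 0 0 0 0 0 0" --pt "-1 0 0 0 0 0 0"

```text
clock: 17.95
tool_pos: [566.6, 207.5, 82.7]
eef_rot: [-0.063, 0.927, 0.322, 0.181]
wrist_force: [-1.0, 0.4, 0.9]
grip_width: 18.9
```

```bash
python3 - <<'E'
from h import *
t,M=tcp_for([571.3,212.8],16,-51.7);t[2]=54
print(t,sense()['wrist_force'],tool()[1],[v.round(3) for v in move(t,M)])
im=grab_frame('wrist');cv2.imwrite('pics/w18.png',im[:,:,::-1])
im=grab_frame('side');cv2.imwrite('pics/s18.png',cv2.resize(im[190:330,230:400,::-1],None,fx=4.5,fy=4,interpolation=cv2.INTER_CUBIC))
E
```

```text
[565.42035194 208.15653376  54.        ] [-0.96177811  0.39949003  0.87678124] [566.56759904 207.45432508  82.71511713] [array([-1.123, -0.126,  2.643]), array([ 0.   , -0.002, -0.001])]
```

View pics/w18.png

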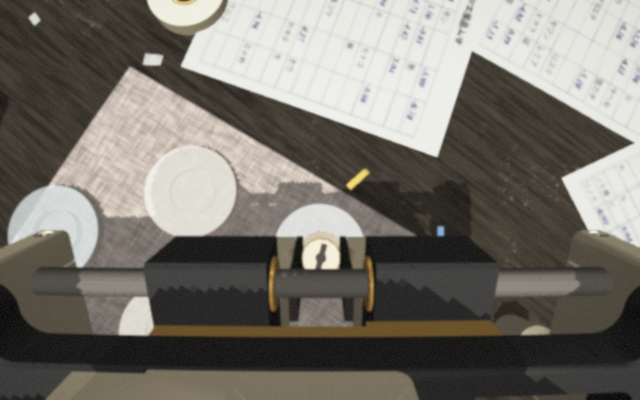

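View pics/s18.png

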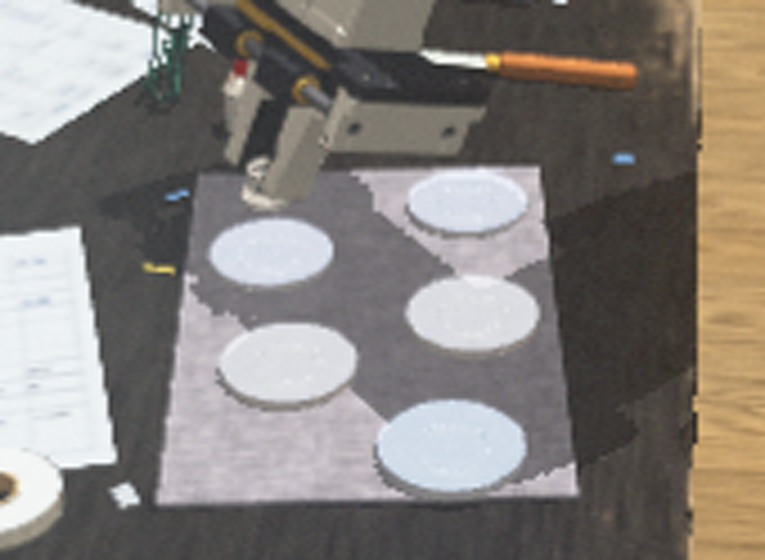

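step_arm --pt "-1 -0.4 -0.06 1.1 0 0 0" --pt "-1 -0.4 -0.07 0.9 0 0 0" --pt "-1 -0.32 0 0.64 0 0 0" --pt "-1 0 0 0 0 0 0" --pt "-1 0 0 0 0 0 0" --pt "-1 -0.04 0 0.09 0 0 0" --pt "-1 -0.04 0 0.09 0 0 0"

```text
clock: 18.63
tool_pos: [566.0, 209.8, 53.4]
eef_rot: [-0.063, 0.927, 0.322, 0.182]
wrist_force: [-0.6, 0.2, 0.5]
grip_width: 19.2
```

```bash
python3 - <<'E'
from h import *
t,M=tcp_for([571.3,212.8],16,-51.7);t[2]=51
print(t,sense()['wrist_force'],tool()[1],[v.round(3) for v in move(t,M)])
E
```

```text
[565.42035194 208.15653376  51.        ] [-0.60150176  0.16278919  0.51182262] [565.96635403 209.82060256  53.35277654] [array([-0.224,  0.097,  0.162]), array([-0.   , -0.005,  0.001])]
```

step_arm --pt "-1 -0.15 0.1 0.05 0 0 0" --pt "-1 -0.03 0 0.07 0 0 0" --pt "-1 -0.03 0 0.07 0 0 0" --pt "-1 -0.02 0 0.05 0 0 0" --pt "-1 0 0 0 0 0 0" --pt "-1 0 0 0 0 0 0"

```text
clock: 19.13
tool_pos: [565.3, 208.0, 49.3]
eef_rot: [-0.063, 0.927, 0.322, 0.182]
wrist_force: [0.1, -0.1, 0.8]
grip_width: 19.0
```

```bash
python3 - <<'E'
from h import *
t,M=tcp_for([571.3,212.8],16,-51.7);t[2]=51
print(t,sense()['wrist_force'],tool()[1],[v.round(3) for v in move(t,M)])
im=grab_frame('side');cv2.imwrite('pics/s19.png',cv2.resize(im[190:270,250:350,::-1],None,fx=7,fy=7,interpolation=cv2.INTER_CUBIC))
E
```

```text
[565.42035194 208.15653376  51.        ] [ 0.1457634  -0.07736077  0.75280093] [565.31274966 207.95982792  49.2718325 ] [array([ 0.084, -0.009, -0.152]), array([-0.   , -0.003,  0.001])]
```

View pics/s19.png

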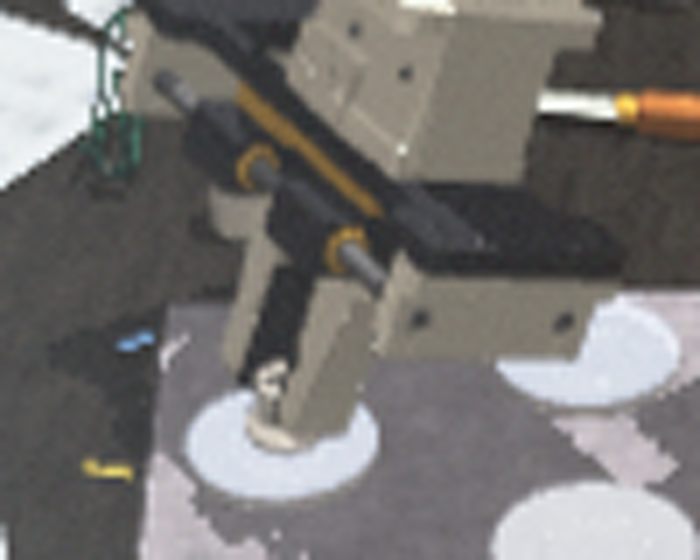

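step_arm --pt "-1 -0.04 0 0.09 0 0 0" --pt "-1 0 0 0 0 0 0" --pt "-1 0 0 0 0 0 0"

```text
clock: 19.43
tool_pos: [565.5, 208.1, 48.8]
eef_rot: [-0.063, 0.927, 0.322, 0.182]
wrist_force: [-1.4, -1.3, 5.0]
grip_width: 18.8
```

step_arm --pt "-1 -0.04 0 0.09 0 0 0" --pt "-1 0 0 0 0 0 0" --pt "-1 0 0 0 0 0 0"

```text
clock: 19.68
tool_pos: [565.8, 208.2, 48.5]
eef_rot: [-0.063, 0.927, 0.322, 0.183]
wrist_force: [-3.1, -3.3, 10.1]
grip_width: 19.2
```

step_arm --pt "-1 0.05 0 -0.12 0 0 0" --pt "-0.5 0 0 0 0 0 0" --pt "-0.4 0 0 0 0 0 0" --pt "-0.2 0 0 0 0 0 0" --pt "0 0 0 0 0 0 0" --pt "0 0 0 0 0 0 0" --pt "0 0 0 0 0 0 0"

```text
clock: 20.27
tool_pos: [565.1, 207.9, 48.4]
eef_rot: [-0.063, 0.927, 0.322, 0.181]
wrist_force: [0.6, -0.4, -0.5]
grip_width: 42.5
```

step_arm --pt "0 0 0 -1.5 0 0 0" --pt "0 0 0 -3 0 0 0" --pt "0 0 0 -4 0 0 0" --pt "0 0 0 -4 0 0 0" --pt "0 0 0 0 0 0 0" --pt "0 0 0 0 0 0 0"

```text
clock: 20.77
tool_pos: [528.8, 179.1, 167.6]
eef_rot: [-0.064, 0.926, 0.322, 0.184]
wrist_force: [-0.1, -0.1, -1.3]
grip_width: 44.0
```

```bash
python3 - <<'E'
from h import *
print(tool()[1],sense()['grip_width'])
p=camera_params('wrist');im=np.ascontiguousarray(grab_frame('wrist')[:,:,::-1]);cv2.imwrite('pics/w20.png',im)
im=grab_frame('side');cv2.imwrite('pics/s20.png',cv2.resize(im[190:270,250:350,::-1],None,fx=7,fy=7,interpolation=cv2.INTER_CUBIC))
b=CX+76*CY
t,M=tcp_for(b,22,-51.7); print(t,move(t+[0,0,100],M),sense()['joint_positions'].round(2))
E
```

```text
[528.82423311 179.09675928 167.60900652] 44.044045426958256
[ 480.16035194 -175.74506624   56.54367709] (array([-24.10116845,  24.82841269,  -9.00684135]), array([-0.00043702, -0.00333854,  0.00036263])) [ 0.68  0.07 -0.66  0.01 -0.45  1.55]
```

View pics/w20.png

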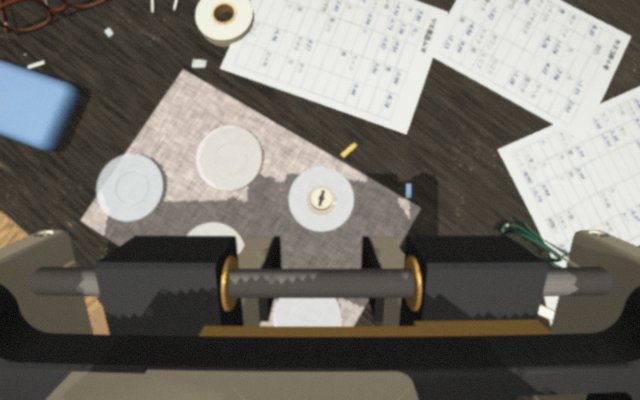

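View pics/s20.png

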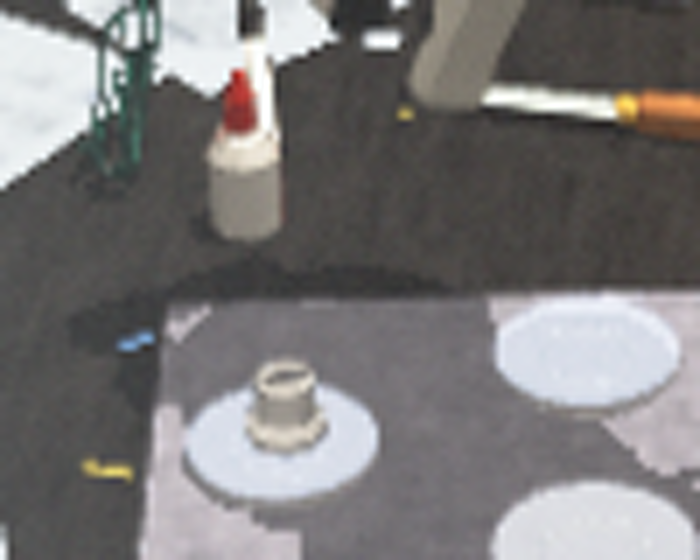

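```bash
python3 - <<'E'
from h import *
p=camera_params('wrist');im=cv2.imread('pics/w20.png')
cv2.imwrite('pics/w20z.png',cv2.resize(im[150:250,270:370],None,fx=6,fy=6,interpolation=cv2.INTER_CUBIC))
print(plane(p,[(320.8,198.5)],37), lensfit(im,p,[571.3,213]))
E
```

```text
[[567.19382334 211.00086081  37.        ]] (array([568.28344822, 212.64382253,  32.20918417]), np.float64(74.01794267060569))
```

View pics/w20z.png

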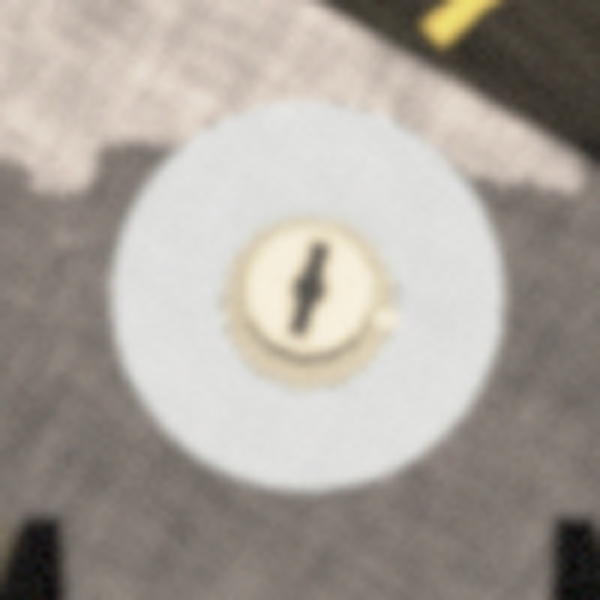

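step_arm --pt "0 -2.4 2.5 -0.9 0 0 0" --pt "0 -2.4 2.5 -0.9 0 0 0" --pt "0 -2.4 2.5 -0.9 0 0 0" --pt "0 -2.4 2.5 -0.9 0 0 0" --pt "0 -2.4 2.5 -0.9 0 0 0" --pt "0 -2.4 2.5 -0.9 0 0 0" --pt "0 -2.4 2.5 -0.9 0 0 0" --pt "0 -2.4 2.5 -0.9 0 0 0"

```text
clock: 21.53
tool_pos: [490.7, -106.8, 156.8]
eef_rot: [-0.064, 0.927, 0.322, 0.18]
wrist_force: [-0.0, 0.0, 0.1]
grip_width: 44.0
```

step_arm --pt "0 -2.4 2.5 -0.9 0 0 0" --pt "0 -2.4 2.4 -0.9 0 0 0" --pt "0 0 0 0 0 0 0" --pt "0 0 0 0 0 0 0"

```text
clock: 21.87
tool_pos: [480.8, -177.8, 154.6]
eef_rot: [-0.064, 0.928, 0.32, 0.18]
wrist_force: [1.0, 0.8, -0.2]
grip_width: 43.4
```

```bash
python3 - <<'E'
from h import *
b=CX+76*CY
t,M=tcp_for(b,22,-51.7); print(t,tool()[1],move(t+[0,0,30],M),sense()['joint_positions'].round(2))
E
```

```text
[ 480.16035194 -175.74506624   56.54367709] [ 480.75108683 -177.7844695   154.6413455 ] (array([-2.47893961, -0.17361588,  6.34371514]), array([-0.00163187, -0.00019202, -0.00512211])) [-0.21  0.12 -0.44 -0.42 -0.8   2.71]
```

step_arm --pt "0 -0.9 -0.1 2.3 0 0 0" --pt "0 -0.9 -0.07 2.3 0 0 0" --pt "0 -0.68 0 1.74 0 0 0" --pt "0 0 0 0 0 0 0" --pt "0 0 0 0 0 0 0" --pt "0 0 0 0 0 0 0"

```text
clock: 22.37
tool_pos: [481.9, -173.2, 89.4]
eef_rot: [-0.063, 0.927, 0.323, 0.181]
wrist_force: [0.3, 0.4, 0.7]
grip_width: 44.0
```

```bash
python3 - <<'E'
from h import *
b=CX+76*CY
t,M=tcp_for(b,22,-51.7); print(t,tool()[1],[v.round(3) for v in move(t,M)],sense()['joint_positions'].round(2))
p=camera_params('wrist');im=grab_frame('wrist')[:,:,::-1];cv2.imwrite('pics/w21.png',im)
print(proj(p,[*b,44]))
E
```

```text
[ 480.16035194 -175.74506624   56.54367709] [ 481.8727048  -173.1916126    89.35641741] [array([-1.508,  0.094,  2.929]), array([-0.001, -0.003,  0.002])] [-0.22  0.22 -0.49 -0.49 -0.67  2.81]
[[324.11950745 257.72407681]]
```

View pics/w21.png

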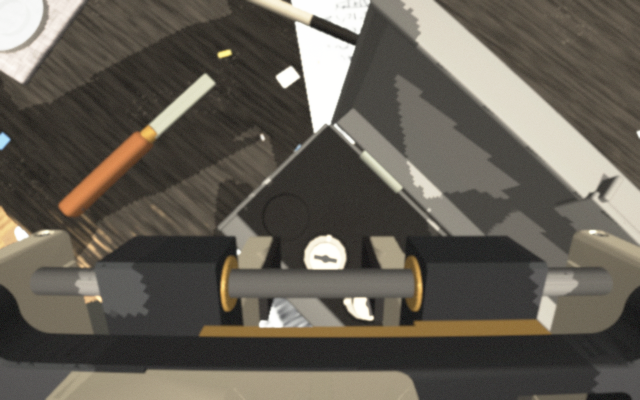

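step_arm --pt "0 -0.7 0.1 1.3 0 0 0" --pt "0 -0.5 0 1 0 0 0" --pt "0 -0.3 0 0.63 0 0 0" --pt "0 0 0 0 0 0 0" --pt "0 0 0 0 0 0 0"

```text
clock: 22.83
tool_pos: [479.8, -176.3, 56.2]
eef_rot: [-0.063, 0.927, 0.322, 0.181]
wrist_force: [0.8, -0.3, 0.2]
grip_width: 44.3
```

```bash
python3 - <<'E'
from h import *
b=CX+76*CY
t,M=tcp_for(b,22,-51.7); print(t,tool()[1],[v.round(3) for v in move(t,M)],sense()['joint_positions'].round(2),sense()['wrist_force'])
E
```

```text
[ 480.16035194 -175.74506624   56.54367709] [ 479.75797605 -176.29132667   56.214336  ] [array([ 0.073, -0.018, -0.006]), array([-0.001, -0.003,  0.   ])] [-0.23  0.27 -0.5  -0.54 -0.62  2.89] [ 0.79533868 -0.33279762  0.23970667]
```

Good alignment. Close and lift.

step_arm --pt "-1 0 0 0 0 0 0" --pt "-1 0 0 0 0 0 0" --pt "-1 0 0 0 0 0 0" --pt "-1 0 0 0 0 0 0" --pt "-1 0 0 0 0 0 0" --pt "-1 0 0 0 0 0 0" --pt "-1 0 0 0 0 0 0"

```text
clock: 23.42
tool_pos: [479.9, -176.2, 56.4]
eef_rot: [-0.063, 0.927, 0.322, 0.182]
wrist_force: [-0.3, -0.2, 1.6]
grip_width: 18.7
```

step_arm --pt "-1 0.2 0 -0.5 0 0 0" --pt "-1 0.75 0 -1.85 0 0 0" --pt "-1 1.3 0 -3.2 0 0 0" --pt "-1 1.3 0 -3.2 0 0 0" --pt "-1 1 0 -2.5 0 0 0" --pt "-1 0 0 0 0 0 0"

```text
clock: 23.92
tool_pos: [482.0, -177.6, 184.2]
eef_rot: [-0.06, 0.926, 0.323, 0.185]
wrist_force: [0.6, -0.2, -0.7]
grip_width: 19.0
```

```bash
python3 - <<'E'
from h import *
print(tool()[1],sense()['grip_width'],sense()['joint_positions'].round(2))
p=camera_params('wrist');im=grab_frame('wrist');cv2.imwrite('pics/w22.png',im[:,:,::-1])
print(move([470,250,180],Rt(-51.7)))
E
```

```text
[ 482.00234321 -177.57601283  184.15561168] 19.035472323742205 [-0.21  0.08 -0.42 -0.4  -0.84  2.68]
(array([ 23.72369476, -34.14969783,   9.71930419]), array([ 0.00464149, -0.00660021,  0.00317562]))
```

View pics/w22.png

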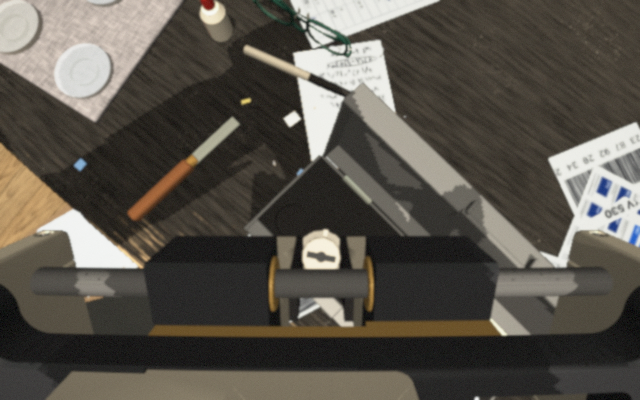

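```bash
python3 - <<'E'
from h import *
print(move([500,275,165],Rt(-51.7)))
E
```

```text
(array([ 26.7627388 , -34.25590982,  12.59209558]), array([ 0.00464149, -0.00660021,  0.00317562]))
```

step_arm --pt "-1 1.2 -1.6 0.5 0 0 0" --pt "-1 2.25 -2.9 1.05 0 0 0" --pt "-1 2.25 -2.9 1.05 0 0 0" --pt "-1 2.25 -2.9 1.05 0 0 0" --pt "-1 2.25 -2.9 1.05 0 0 0" --pt "-1 2.25 -2.9 1.05 0 0 0" --pt "-1 2.25 -2.9 1.05 0 0 0" --pt "-1 2.25 -2.9 1.05 0 0 0"

```text
clock: 24.63
tool_pos: [489.2, 113.0, 168.6]
eef_rot: [-0.063, 0.927, 0.322, 0.182]
wrist_force: [1.5, -0.8, -0.5]
grip_width: 18.8
```

step_arm --pt "-1 2.25 -2.9 1.05 0 0 0" --pt "-1 2.25 -2.9 1.05 0 0 0" --pt "-1 2.25 -2.9 1.05 0 0 0" --pt "-1 2.25 -2.9 1.05 0 0 0" --pt "-1 1.2 -1.6 0.5 0 0 0" --pt "-1 0 0 0 0.004 -0.006 0.003" --pt "-1 0 0 0 0 0 0" --pt "-1 0 0 0 0 0 0"

```text
clock: 25.3
tool_pos: [495.6, 283.6, 163.0]
eef_rot: [-0.064, 0.928, 0.321, 0.177]
wrist_force: [0.3, 0.5, -1.1]
grip_width: 19.1
```

```bash
python3 - <<'E'
from h import *
print(tool()[1],sense()['grip_width'],sense()['joint_positions'].round(2))
p=camera_params('wrist');im=np.ascontiguousarray(grab_frame('wrist')[:,:,::-1]);cv2.imwrite('pics/w23.png',im)
L=[(571.5,213),(547.3,312.3),(464.1,262.6),(462.4,372)]
print(proj(p,[[*l,13] for l in L]).round(0))
for l in L: print([v.round(1) for v in lensfit(im,p,l)])
E
```

```text
[495.64583212 283.62408342 162.9682872 ] 19.137210585444898 [ 0.91  0.09 -0.73  0.22 -0.4   1.14]
[[430. 237.]
 [333. 192.]
 [320. 295.]
 [229. 223.]]
[array([573.5, 214.4,  31.1]), np.float64(34.4)]
[array([546.4, 312.4,  33. ]), np.float64(75.1)]
[array([457.6, 274.6,  34.3]), np.float64(30.5)]
[array([463.2, 372.3,  32.8]), np.float64(65.1)]
```

View pics/w23.png

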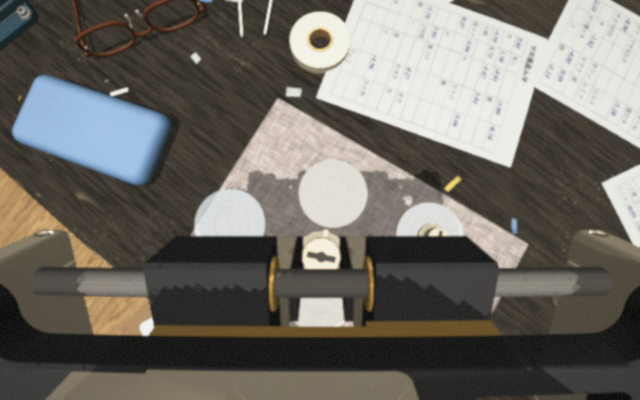

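```bash
python3 - <<'E'
from h import *
d=np.array([.785,.62]);
t,M=tcp_for([0,0],16,-51.7); t=np.array([*(np.array([546.6,312.3])-6.8*d),78])
print(t,[v.round(3) for v in move(t,M)])
E
```

```text
[541.262 308.084  78.   ] [array([1.577, 0.905, 9.805]), array([-0.004,  0.004, -0.003])]
```

step_arm --pt "-1 0.5 0.3 3.2 0 0 0" --pt "-1 0.5 0.3 3.2 0 0 0" --pt "-1 0.58 0.3 3.4 -0.004 0.004 -0.003" --pt "-1 0 0 0 0 0 0" --pt "-1 0 0 0 0 0 0" --pt "-1 0 0 0 0 0 0" --pt "-1 0 0 0 0 0 0"

```text
clock: 25.93
tool_pos: [540.7, 302.2, 94.9]
eef_rot: [-0.06, 0.928, 0.32, 0.184]
wrist_force: [-0.2, 0.1, -1.2]
grip_width: 18.8
```

```bash
python3 - <<'E'
from h import *
d=np.array([.785,.62]);
t,M=tcp_for([0,0],16,-51.7); t=np.array([*(np.array([546.6,312.3])-6.8*d),52])
print(t,tool()[1],[v.round(3) for v in move(t,M)])
p=camera_params('wrist');im=np.ascontiguousarray(grab_frame('wrist')[:,:,::-1]);cv2.imwrite('pics/w24.png',im)
print(proj(p,[[546.6+33*np.cos(a),312.3+33*np.sin(a),13] for a in np.radians([38.3,38.3+50,38.3-50])]))
E
```

```text
[541.262 308.084  52.   ] [540.71986067 302.2385693   94.87561466] [array([-1.254, -0.455,  4.117]), array([ 0.008, -0.005, -0.003])]
[[315.48726954 201.08229888]
 [281.34189452 217.10667672]
 [349.71932206 216.74442567]]
```

View pics/w24.png

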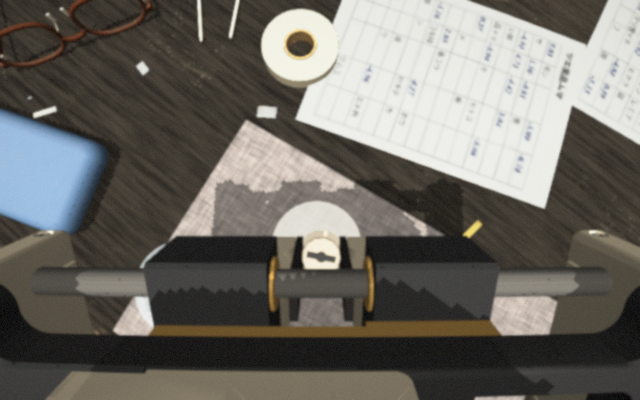

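step_arm --pt "-1 -0.4 -0.15 1.4 0 0 0" --pt "-1 -0.4 -0.15 1.3 0.008 -0.005 -0.003" --pt "-1 -0.45 -0.15 1.4 0 0 0" --pt "-1 0 0 0 0 0 0" --pt "-1 0 0 0 0 0 0" --pt "-1 0 0 0 0 0 0"

```text
clock: 26.48
tool_pos: [545.5, 307.6, 60.4]
eef_rot: [-0.066, 0.928, 0.324, 0.173]
wrist_force: [-0.6, -0.2, -0.9]
grip_width: 19.1
```

```bash
cat >> h.py <<'E'
def rem(lens,z,yaw=-51.7,off=6.8,show=True):
    M=Rt(yaw); d=M[:2,0]/np.linalg.norm(M[:2,0])
    t=np.array([*(np.array(lens)-off*d),z]); s=sense()
    print('tcp',s['tool_pos'].round(1),'F',s['wrist_force'].round(1),'w',round(s['grip_width'],1),'d',[v.round(3) for v in move(t,M)],'q',s['joint_positions'].round(2))
E
python3 -c "
from h import *
rem([546.6,312.3],50)"
```

```text
tcp [545.5 307.6  60.4] F [-0.6 -0.2 -0.9] w 19.1 d [array([-0.659, -0.298,  0.86 ]), array([-0.012,  0.012,  0.002])] q [ 0.8   0.32 -0.82  0.53 -0.07  0.92]
```

step_arm --pt "-1 0 0 -1 0 0 0" --pt "-1 -0.5 0 -2.5 0 0 0" --pt "-1 -1 0 -3 0 0 0" --pt "-1 -1 0 -3 0 0 0" --pt "-1 0 0 0 0 0 0" --pt "-1 0 0 0 -0.045 0 0.111" --pt "-1 0 0 0 -0.045 0 0.111" --pt "-1 0 0 0 -0.045 0 0.111"

```text
clock: 27.15
tool_pos: [503.4, 268.1, 140.6]
eef_rot: [-0.042, 0.959, 0.215, 0.179]
wrist_force: [1.8, -0.7, -1.3]
grip_width: 19.1
```

step_arm --pt "-1 0 0 0 -0.045 0 0.111" --pt "-1 0 0 0 -0.045 0 0.111" --pt "-1 0 0 0 -0.045 0 0.111" --pt "-1 0 0 0 -0.045 0 0.111" --pt "-1 0 0 0 -0.045 0 0.111" --pt "-1 0 0 0 -0.045 0 0.111" --pt "-1 0 0 0 -0.045 0 0.111" --pt "-1 0 0 0 -0.045 0 0.111"

```text
clock: 27.82
tool_pos: [503.5, 267.6, 140.1]
eef_rot: [0.05, 0.955, -0.231, 0.178]
wrist_force: [0.2, 0.8, -0.3]
grip_width: 18.8
```

```bash
python3 -c "
from h import *
rem([546.6,312.3],80,yaw=-136.7)
im=grab_frame('wrist')[:,:,::-1];cv2.imwrite('pics/w25.png',im)"
```

```text
tcp [503.5 267.6 140.1] F [ 0.2  0.8 -0.3] w 18.8 d [array([-1.096, -6.254,  5.941]), array([-0.113,  0.01 ,  0.32 ])] q [ 1.01  0.22 -0.74  0.61 -0.69 -0.41]
```

View pics/w25.png

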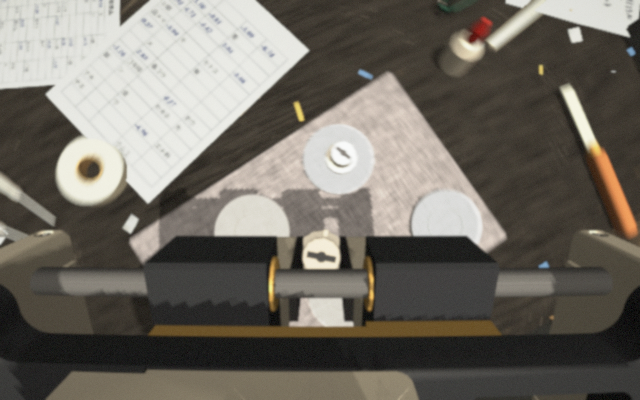

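```bash
python3 -c "
from h import *
rem([546.6,312.3],75,yaw=-117.3)
p=camera_params('wrist');im=cv2.imread('pics/w25.png')
print(lensfit(im,p,[546.6,312.3]),lensfit(im,p,[571,213]),lensfit(im,p,[475.5,153]), plane(p,[(340,152)],37))"
```

```text
tcp [504.4 269.1 140.2] F [1.8 3.7 1.3] w 19.0 d [array([-1.369, -5.865,  6.392]), array([ 0.014,  0.012, -0.002])] q [ 1.01  0.22 -0.73  0.61 -0.69 -0.41]
(array([549.64699371, 312.46985519,  31.81797431]), np.float64(57.456464585499376)) (array([571.21530256, 213.76790621,  32.0363181 ]), np.float64(52.42123775721426)) (array([473.46739034, 155.73363822,  31.31045478]), np.float64(45.703996007268486)) [[571.06876458 214.9728088   37.        ]]
```

step_arm --pt "-1 -0.3 -1.5 1.6 0.014 0.012 0" --pt "-1 -0.3 -1.5 1.6 0 0 0" --pt "-1 -0.35 -1.5 1.6 0 0 0" --pt "-1 -0.4 -1.4 1.6 0 0 0" --pt "-1 0 0 0 0 0 0" --pt "-1 0 0 0 0 0 0" --pt "-1 0 0 0 0 0 0"

```text
clock: 28.45
tool_pos: [539.9, 314.3, 74.9]
eef_rot: [0.045, 0.955, -0.226, 0.185]
wrist_force: [0.3, -0.7, 0.1]
grip_width: 19.3
```

```bash
python3 -c "
from h import *
rem([547,312.3],52,yaw=-117.3,off=7.4)
p=camera_params('wrist');im=np.ascontiguousarray(grab_frame('wrist')[:,:,::-1]);cv2.imwrite('pics/w26.png',im)
print(proj(p,[[547+33*np.cos(a),312.3+33*np.sin(a),13] for a in np.radians([-27.3,-27.3+50,-27.3-50])]))"
```

```text
tcp [539.9 314.3  74.9] F [ 0.3 -0.7  0.1] w 19.3 d [array([-0.87 , -0.148,  2.114]), array([-0.003,  0.001,  0.012])] q [ 0.96  0.38 -0.74  0.8  -0.54 -0.57]
[[319.54526601 201.36433089]
 [281.88022289 218.26763725]
 [356.76623247 219.19267919]]
```

View pics/w26.png

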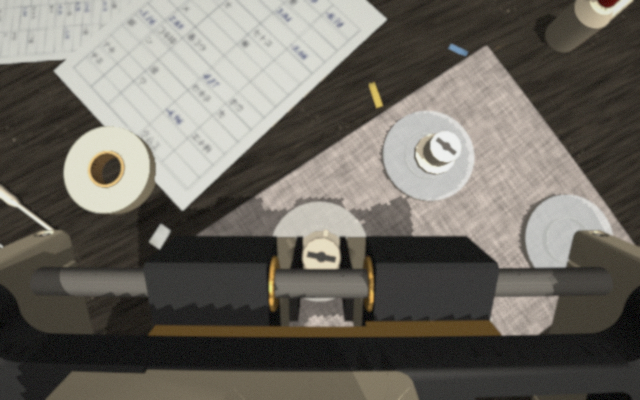

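step_arm --pt "-1 -0.3 -0.05 0.8 0 0 0" --pt "-1 -0.3 -0.05 0.7 0 0 0" --pt "-1 -0.27 -0.05 0.6 0 0 0" --pt "-1 0 0 0 0 0 0" --pt "-1 0 0 0 0 0 0" --pt "-1 0 0 0 0 0 0"

```text
clock: 29.0
tool_pos: [540.7, 316.3, 52.7]
eef_rot: [0.044, 0.955, -0.226, 0.185]
wrist_force: [-0.7, 0.1, 0.1]
grip_width: 19.3
```

```bash
python3 -c "
from h import *
rem([547,312.3],50,yaw=-117.3,off=7.4)"
```

```text
tcp [540.7 316.3  52.7] F [-0.7  0.1  0.1] w 19.3 d [array([-0.099,  0.069,  0.249]), array([-0.004,  0.001,  0.011])] q [ 0.94  0.41 -0.77  0.89 -0.49 -0.65]
```

step_arm --pt "-1 -0.06 0.06 0.1 0 0 0" --pt "-1 -0.04 0 0.1 0 0 0" --pt "-1 0 0 0.05 0 0 0" --pt "-1 0 0 0 0 0 0" --pt "-1 0 0 0 0 0 0"

```text
clock: 29.42
tool_pos: [540.5, 316.0, 49.7]
eef_rot: [0.044, 0.955, -0.226, 0.185]
wrist_force: [-2.5, 0.6, 5.4]
grip_width: 19.2
```

step_arm --pt "-1 -0.04 0 0.09 0 0 0" --pt "-1 0 0 0 0 0 0" --pt "-1 0 0 0 0 0 0"

```text
clock: 29.67
tool_pos: [540.7, 316.1, 49.4]
eef_rot: [0.044, 0.955, -0.226, 0.186]
wrist_force: [-5.8, -0.3, 11.1]
grip_width: 18.8
```

step_arm --pt "-1 0.05 0 -0.12 0 0 0" --pt "-0.5 0 0 0 0 0 0" --pt "-0.4 0 0 0 0 0 0" --pt "-0.2 0 0 0 0 0 0" --pt "0 0 0 0 0 0 0" --pt "0 0 0 0 0 0 0" --pt "0 0 0 0 0 0 0"

```text
clock: 30.25
tool_pos: [540.3, 315.5, 49.0]
eef_rot: [0.045, 0.955, -0.226, 0.185]
wrist_force: [-0.1, -0.8, -0.4]
grip_width: 42.5
```

step_arm --pt "0 0 0 -1.5 0 0 0" --pt "0 0 0 -3 0 0 0" --pt "0 0 0 -4 0 0 0" --pt "0 0 0 -4 0 0 0" --pt "0 0 0 0 0 0 0" --pt "0 0 0 0 0 0 0" --pt "0 0 0 0 0 0 0"

```text
clock: 30.83
tool_pos: [498.3, 336.8, 165.3]
eef_rot: [0.044, 0.955, -0.226, 0.185]
wrist_force: [0.2, -0.7, -0.1]
grip_width: 44.0
```

```bash
python3 - <<'E'
from h import *
print(tool()[1],sense()['grip_width'])
p=camera_params('wrist');im=np.ascontiguousarray(grab_frame('wrist')[:,:,::-1]);cv2.imwrite('pics/w27.png',im)
print(lensfit(im,p,[547,312.3]),proj(p,[547,312,38]))
cv2.imwrite('pics/w27z.png',cv2.resize(im[130:250,220:420],None,fx=4,fy=4,interpolation=cv2.INTER_CUBIC))
E
```

```text
[498.34938775 336.8040074  165.27598446] 44.041763365640634
(array([546.09632757, 311.51897961,  33.397742  ]), np.float64(71.34366113548867)) [[321.25341735 192.8821197 ]]
```

View pics/w27z.png

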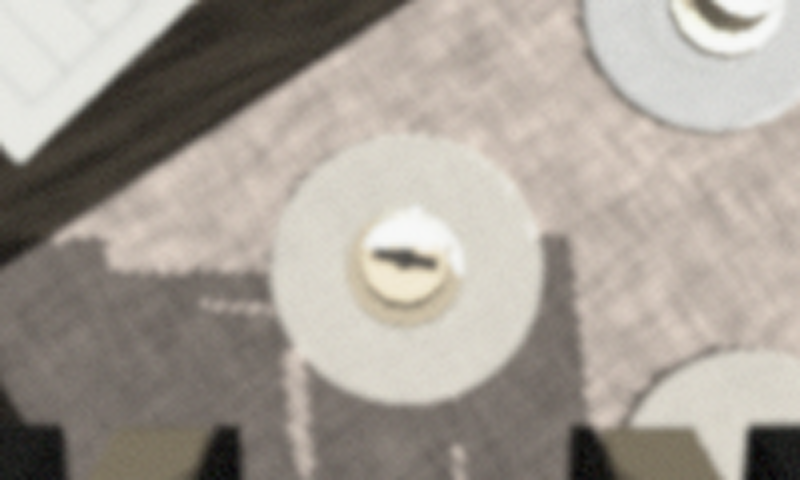

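```bash
python3 - <<'E'
from h import *
s,p,R=tool()
M=Rt(128.3,-22); rv=Rn.from_matrix(R.T@M).as_rotvec(); print(rv, np.linalg.norm(rv))
b=CX+38*CY; t=np.array([*b,38])-S*M[:,2]; print(t, M.T@(t+[0,0,100]-p)/10, M.T@[0,0,-1])
E
```

```text
[ 0.00319708 -0.48906584  2.04217892] 2.0999262769135894
[ 475.79035194 -213.49426624   56.54367709] [ 33.52708111 -41.73517319 -12.68605702] [0.37460659 0.         0.92718385]
```

step_arm --pt "0 0 0 0 0 -0.0272 0.1135" --pt "0 0 0 0 0 -0.0272 0.1135" --pt "0 0 0 0 0 -0.0272 0.1135" --pt "0 0 0 0 0 -0.0272 0.1135" --pt "0 0 0 0 0 -0.0272 0.1135" --pt "0 0 0 0 0 -0.0272 0.1135" --pt "0 0 0 0 0 -0.0272 0.1135" --pt "0 0 0 0 0 -0.0272 0.1135"

```text
clock: 31.55
tool_pos: [498.8, 335.5, 163.4]
eef_rot: [-0.064, 0.772, -0.627, 0.084]
wrist_force: [0.2, -0.8, 0.4]
grip_width: 43.7
```

```bash
python3 - <<'E'
from h import *
s,p,R=tool();print(p,s['joint_positions'].round(2))
M=Rt(128.3,-22); rv=Rn.from_matrix(R.T@M).as_rotvec(); print(rv, np.linalg.norm(rv))
E
```

```text
[498.75152214 335.50849069 163.40982849] [ 1.02  0.23 -0.52  0.27 -0.74 -1.01]
[ 0.00287886 -0.27396108  1.12736266] 1.160176512653954
```

step_arm --pt "0 0 0 0 0 -0.0274 0.1127" --pt "0 0 0 0 0 -0.0274 0.1127" --pt "0 0 0 0 0 -0.0274 0.1127" --pt "0 0 0 0 0 -0.0274 0.1127" --pt "0 0 0 0 0 -0.0274 0.1127" --pt "0 0 0 0 0 -0.0274 0.1127" --pt "0 0 0 0 0 -0.0274 0.1127" --pt "0 0 0 0 0 -0.0274 0.1127"

```text
clock: 32.22
tool_pos: [498.7, 335.4, 163.5]
eef_rot: [0.16, -0.426, 0.89, 0.034]
wrist_force: [0.0, -0.1, 0.2]
grip_width: 44.1
```

step_arm --pt "0 0 0 0 0 -0.0274 0.1127" --pt "0 0 0 0 0 -0.0274 0.1127" --pt "0 0 0 0 0 0 0"

```text
clock: 32.47
tool_pos: [497.7, 334.2, 162.8]
eef_rot: [0.178, -0.322, 0.928, 0.063]
wrist_force: [-0.0, -0.7, -0.5]
grip_width: 44.0
```

```bash
python3 - <<'E'
from h import *
s,p,R=tool();print(p,s['joint_positions'].round(2))
M=Rt(128.3,-22); b=CX+38*CY; t=np.array([*b,38])-S*M[:,2]; print([v.round(3) for v in move(t+[0,0,110],M)])
E
```

```text
[497.70820287 334.21103294 162.779575  ] [ 0.97  0.13 -0.7   0.29 -0.39 -2.12]
[array([ 32.923, -41.626, -13.717]), array([ 0.002, -0.003, -0.001])]
```

step_arm --pt "0 2.2 -2.78 -0.92 0 0 0" --pt "0 2.2 -2.78 -0.92 0 0 0" --pt "0 2.2 -2.78 -0.92 0 0 0" --pt "0 2.2 -2.78 -0.92 0 0 0" --pt "0 2.2 -2.78 -0.92 0 0 0" --pt "0 2.2 -2.78 -0.92 0 0 0" --pt "0 2.2 -2.78 -0.92 0 0 0" --pt "0 2.2 -2.78 -0.92 0 0 0"

```text
clock: 33.13
tool_pos: [488.2, 42.6, 166.7]
eef_rot: [0.179, -0.328, 0.925, 0.064]
wrist_force: [0.7, -0.4, -0.8]
grip_width: 43.8
```

step_arm --pt "0 2.2 -2.78 -0.92 0 0 0" --pt "0 2.2 -2.78 -0.92 0 0 0" --pt "0 2.2 -2.78 -0.92 0 0 0" --pt "0 2.2 -2.78 -0.92 0 0 0" --pt "0 2.2 -2.78 -0.92 0 0 0" --pt "0 2.2 -2.78 -0.92 0 0 0" --pt "0 1.5 -2 -0.6 0 0 0" --pt "0 0 0 0 0 0 0"

```text
clock: 33.8
tool_pos: [481.6, -205.8, 167.4]
eef_rot: [0.179, -0.326, 0.926, 0.064]
wrist_force: [0.6, -0.4, 1.5]
grip_width: 43.9
```

```bash
python3 - <<'E'
from h import *
s,p,R=tool();print(p,s['joint_positions'].round(2))
M=Rt(128.3,-22); b=CX+38*CY; t=np.array([*b,38])-S*M[:,2]; print(t,[v.round(3) for v in move(t+[0,0,35],M)])
E
```

```text
[ 481.55395874 -205.78869414  167.36365657] [-0.27  0.14 -0.39 -0.41 -0.86 -0.38]
[ 475.79035194 -213.49426624   56.54367709] [array([ 3.696, -0.247,  6.685]), array([ 0.004, -0.001,  0.008])]
```

step_arm --pt "0 1.3 -0.1 2.3 0 0 0" --pt "0 1.3 -0.1 2.3 0 0 0" --pt "0 1.1 -0.05 2.1 0.004 -0.001 0.008" --pt "0 0 0 0 0 0 0" --pt "0 0 0 0 0 0 0" --pt "0 0 0 0 0 0 0"

```text
clock: 34.3
tool_pos: [476.6, -209.1, 93.3]
eef_rot: [0.181, -0.322, 0.927, 0.063]
wrist_force: [-0.1, -0.4, 0.8]
grip_width: 43.6
```

```bash
python3 - <<'E'
from h import *
s,p,R=tool();print(p,s['joint_positions'].round(2))
M=Rt(128.3,-22); b=CX+38*CY; t=np.array([*b,38])-S*M[:,2]; print(t,[v.round(3) for v in move(t,M)])
p=camera_params('wrist');im=grab_frame('wrist')[:,:,::-1];cv2.imwrite('pics/w28.png',im)
print(proj(p,[*b,44]))
E
```

```text
[ 476.58399376 -209.11077614   93.28682343] [-0.3   0.23 -0.45 -0.49 -0.72 -0.26]
[ 475.79035194 -213.49426624   56.54367709] [array([ 1.691, -0.294,  3.279]), array([0.   , 0.001, 0.001])]
[[314.2309731  214.10457461]]
```

View pics/w28.png

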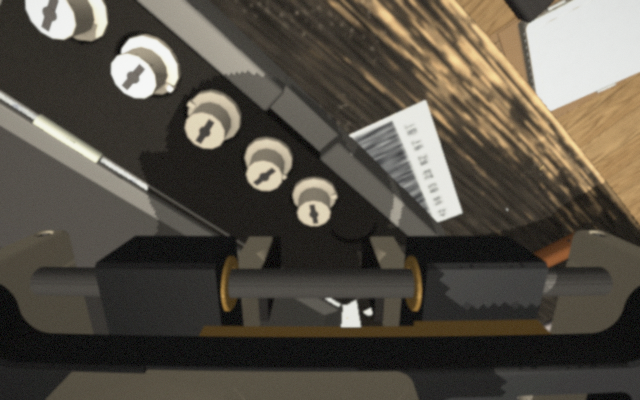

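step_arm --pt "0 0.7 -0.15 1.3 0 0 0" --pt "0 0.6 -0.15 1.2 0 0 0" --pt "0 0.39 0 0.78 0 0 0" --pt "0 0 0 0 0 0 0" --pt "0 0 0 0 0 0 0" --pt "0 0 0 0 0 0 0"

```text
clock: 34.85
tool_pos: [475.8, -213.6, 56.8]
eef_rot: [0.181, -0.322, 0.927, 0.062]
wrist_force: [-0.6, 0.3, 0.1]
grip_width: 44.3
```

```bash
python3 - <<'E'
from h import *
s,p,R=tool();print(p,s['joint_positions'].round(2),s['wrist_force'])
M=Rt(128.3,-22); b=CX+38*CY; t=np.array([*b,38])-S*M[:,2]; print(t,[v.round(3) for v in move(t,M)])
E
```

```text
[ 475.76059921 -213.55948446   56.83093032] [-0.32  0.3  -0.46 -0.54 -0.66 -0.18] [-0.55975996  0.26597277  0.07479226]
[ 475.79035194 -213.49426624   56.54367709] [array([0.005, 0.003, 0.029]), array([-0.001,  0.002, -0.001])]
```

step_arm --pt "-1 0 0 0 0 0 0" --pt "-1 0 0 0 0 0 0" --pt "-1 0 0 0 0 0 0" --pt "-1 0 0 0 0 0 0" --pt "-1 0 0 0 0 0 0" --pt "-1 0 0 0 0 0 0" --pt "-1 0 0 0 0 0 0"

```text
clock: 35.43
tool_pos: [475.3, -213.5, 56.0]
eef_rot: [0.181, -0.321, 0.927, 0.063]
wrist_force: [0.3, 0.4, 1.4]
grip_width: 19.4
```

step_arm --pt "-1 -0.2 0 -0.5 0 0 0" --pt "-1 -0.75 0 -1.85 0 0 0" --pt "-1 -1.3 0 -3.2 0 0 0" --pt "-1 -1.3 0 -3.2 0 0 0" --pt "-1 -1 0 -2.5 0 0 0" --pt "-1 0 0 0 0 0 0" --pt "-1 0 0 0 0 0 0"

```text
clock: 36.02
tool_pos: [475.8, -213.8, 179.5]
eef_rot: [0.182, -0.322, 0.927, 0.062]
wrist_force: [0.0, 0.3, -0.2]
grip_width: 19.2
```

```bash
python3 - <<'E'
from h import *
s,p,R=tool();print(p,s['joint_positions'].round(2),s['grip_width'])
p=camera_params('wrist');im=grab_frame('wrist')[:,:,::-1];cv2.imwrite('pics/w29.png',im)
M=Rt(128.3,-22);print([v.round(3) for v in move([435,125,165],M)])
E
```

```text
[ 475.78342429 -213.77001725  179.51116641] [-0.29  0.12 -0.38 -0.41 -0.88 -0.38] 19.1758058501094
[array([-15.999,  29.061,   7.881]), array([-0.001,  0.002, -0.001])]
```

View pics/w29.png

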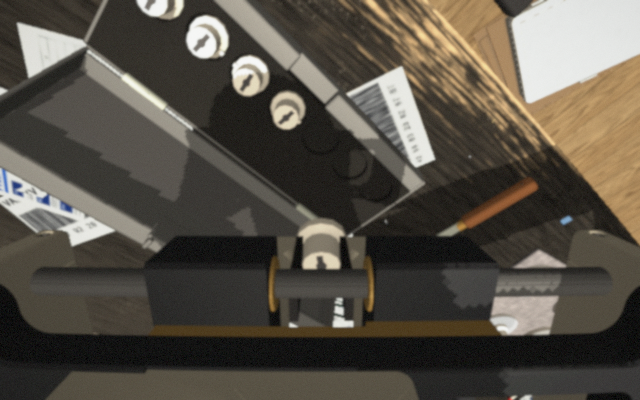

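```bash
python3 - <<'E'
from h import *
M=Rt(128.3,-22);print([v.round(3) for v in move([512,185,165],M)])
E
```

```text
[array([-25.042,  29.013,  11.558]), array([-0.001,  0.002, -0.001])]
```

step_arm --pt "-1 -1.2 1.4 0.5 0 0 0" --pt "-1 -2.3 2.65 1.05 0 0 0" --pt "-1 -2.3 2.65 1.05 0 0 0" --pt "-1 -2.3 2.65 1.05 0 0 0" --pt "-1 -2.3 2.65 1.05 0 0 0" --pt "-1 -2.3 2.65 1.05 0 0 0" --pt "-1 -2.3 2.65 1.05 0 0 0" --pt "-1 -2.3 2.65 1.05 0 0 0"

```text
clock: 36.73
tool_pos: [499.9, 62.2, 168.4]
eef_rot: [0.18, -0.321, 0.928, 0.063]
wrist_force: [1.0, -1.1, 0.1]
grip_width: 18.8
```

step_arm --pt "-1 -2.3 2.65 1.05 0 0 0" --pt "-1 -2.3 2.65 1.05 0 0 0" --pt "-1 -2.3 2.65 1.05 0 0 0" --pt "-1 -0.8 1 0.5 0 0 0" --pt "-1 0 0 0 0 0 0" --pt "-1 0 0 0 0 0 0" --pt "-1 0 0 0 0 0 0"

```text
clock: 37.32
tool_pos: [511.6, 182.8, 163.5]
eef_rot: [0.18, -0.321, 0.928, 0.063]
wrist_force: [-0.1, -0.6, -0.0]
grip_width: 19.3
```

```bash
python3 - <<'E'
from h import *
s,p,R=tool();print(p,s['joint_positions'].round(2),s['grip_width'])
p=camera_params('wrist');im=np.ascontiguousarray(grab_frame('wrist')[:,:,::-1]);cv2.imwrite('pics/w30.png',im)
print(proj(p,[[475.5,153,13],[464,262,13]]),lensfit(im,p,[475.5,153]))
E
```

```text
[511.59101603 182.84591465 163.49009185] [ 0.72  0.05 -0.7   0.04 -0.44 -1.65] 19.259193353709104
[[317.90783195  76.85975308]
 [424.48511071 145.75815176]] (array([475.31275274, 154.95299893,  32.27583222]), np.float64(75.92157771245229))
```

View pics/w30.png

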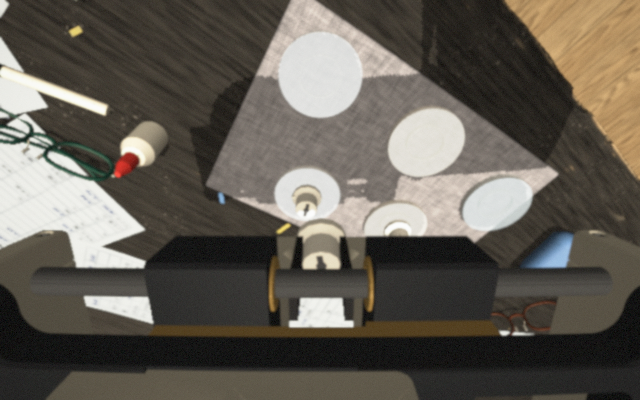

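```bash
cat >> h.py <<'E'
def rem2(lens,z,yaw,beta,off=7.5):
    M=Rt(yaw,beta); d=M[:2,2]/np.linalg.norm(M[:2,2])
    t=np.array([*(np.array(lens)-off*d),z]); s=sense()
    print('tcp',s['tool_pos'].round(1),'F',s['wrist_force'].round(1),'w',round(s['grip_width'],1),'t',t.round(1),'d',[v.round(3) for v in move(t,M)],'q',s['joint_positions'].round(2))
E
python3 - <<'E'
from h import *
rem2([475.2,154.6],78,128.3,-22)
p=camera_params('wrist');im=cv2.imread('pics/w30.png')
for g in ([464,262],[463,372],[571,213]): print(lensfit(im,p,g))
E
```

```text
tcp [511.9 182.6 163.9] F [0.1 0.5 0.1] w 19.1 t [469.3 150.   78. ] d [array([8.189, 0.058, 5.957]), array([-0.   , -0.   , -0.002])] q [ 0.72  0.05 -0.7   0.04 -0.44 -1.65]
(array([462.55402892, 261.21082953,  33.79932562]), np.float64(79.83878887915643))
(array([463.54773475, 373.49663524,  34.29360716]), np.float64(75.93913577544551))
(array([572.61810367, 214.46976566,  32.3050753 ]), np.float64(76.02107387556077))
```

step_arm --pt "-1 2 0 1.5 0 0 0" --pt "-1 2.1 0 1.5 0 0 0" --pt "-1 2.1 0.06 1.5 0 0 0" --pt "-1 2 0 1.5 0 0 0" --pt "-1 0 0 0 0 0 0" --pt "-1 0 0 0 0 0 0" --pt "-1 0 0 0 0 0 0"

```text
clock: 37.95
tool_pos: [471.0, 151.0, 79.1]
eef_rot: [0.181, -0.321, 0.927, 0.063]
wrist_force: [-0.5, 0.2, -0.0]
grip_width: 18.7
```

```bash
python3 - <<'E'
from h import *
rem2([475.2,154.6],52,128.3,-22)
p=camera_params('wrist');im=np.ascontiguousarray(grab_frame('wrist')[:,:,::-1]);cv2.imwrite('pics/w31.png',im)
print(proj(p,[[475.2+32*np.cos(a),154.6+32*np.sin(a),13] for a in np.radians([218.3,218.3+50,218.3-50])]))
E
```

```text
tcp [471.  151.   79.1] F [-0.5  0.2 -0. ] w 18.7 t [469.3 150.   52. ] d [array([1.203, 0.024, 2.438]), array([-0.001,  0.003, -0.002])] q [ 0.72  0.12 -0.95  0.16 -0.12 -1.78]
[[319.39508113 155.3201614 ]
 [279.08383479 171.93921223]
 [359.92033368 171.7667456 ]]
```

View pics/w31.png

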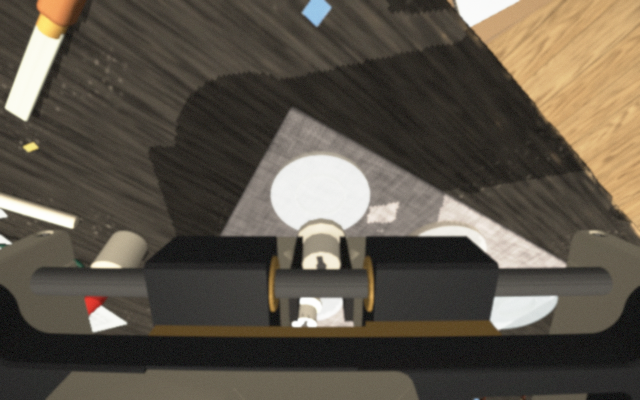

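step_arm --pt "-1 -1 0 -2.4 0 0 0" --pt "-1 -1 0 -2.4 0 0 0" --pt "-1 0 0 0 -0.0438 0 -0.1085" --pt "-1 0 0 0 -0.0438 0 -0.1085" --pt "-1 0 0 0 -0.0438 0 -0.1085" --pt "-1 0 0 0 -0.0438 0 -0.1085" --pt "-1 0 0 0 -0.0438 0 -0.1085" --pt "-1 0 0 0 -0.0438 0 -0.1085"

```text
clock: 38.67
tool_pos: [472.3, 148.1, 131.6]
eef_rot: [0.156, -0.556, 0.81, 0.105]
wrist_force: [-0.6, -0.5, -0.8]
grip_width: 19.2
```

step_arm --pt "-1 0 0 0 -0.0438 0 -0.1085" --pt "-1 0 0 0 -0.0438 0 -0.1085" --pt "-1 0 0 0 -0.0438 0 -0.1085" --pt "-1 0 0 0 -0.0438 0 -0.1085" --pt "-1 0 0 0 -0.0438 0 -0.1085" --pt "-1 0 0 0 -0.0438 0 -0.1085" --pt "-1 0 0 0 0 0 0"

```text
clock: 39.25
tool_pos: [473.6, 147.5, 130.5]
eef_rot: [-0.108, 0.8, -0.57, -0.153]
wrist_force: [1.1, 1.3, -0.2]
grip_width: 19.2
```

```bash
python3 - <<'E'
from h import *
rem2([475.2,154.6],75,208.3,-22)
E
```

```text
tcp [473.6 147.5 130.5] F [ 1.1  1.3 -0.2] w 19.2 t [478.8 148.   75. ] d [array([ 2.153, -0.515,  5.117]), array([-0.058, -0.008, -0.149])] q [ 0.39  0.24 -0.34 -0.45 -1.02  0.19]
```

```bash
python3 - <<'E'
from h import *
rem2([475.2,154.6],72,199.1,-22)
p=camera_params('wrist');im=np.ascontiguousarray(grab_frame('wrist')[:,:,::-1]);cv2.imwrite('pics/w32.png',im)
print(proj(p,[475.2,154.6,13]),lensfit(im,p,[475.2,154.6]))
E
```

```text
tcp [473.6 147.5 130.5] F [ 1.1  1.3 -0.2] w 19.2 t [477.7 147.5  72. ] d [array([ 2.272, -0.396,  5.392]), array([ 0.002, -0.008,  0.   ])] q [ 0.39  0.24 -0.34 -0.45 -1.02  0.19]
[[314.79939223 159.01974456]] (array([475.20002743, 154.18550851,  32.35570417]), np.float64(80.0))
```

View pics/w32.png

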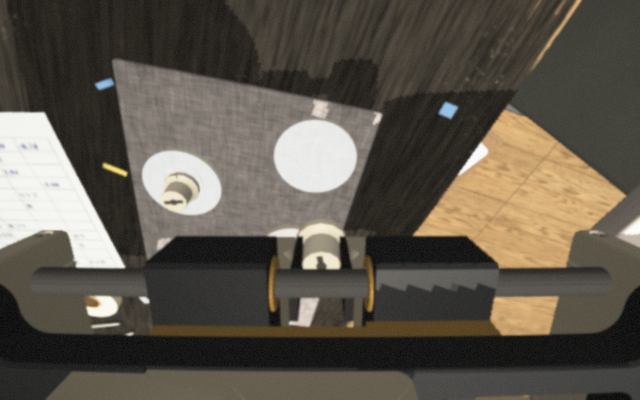

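step_arm --pt "-1 0.75 -0.1 1.8 0 0 0" --pt "-1 0.75 -0.15 1.8 0 -0.008 0" --pt "-1 0.77 -0.15 1.79 0 0 0" --pt "-1 0 0 0 0 0 0" --pt "-1 0 0 0 0 0 0" --pt "-1 0 0 0 0 0 0"

```text
clock: 39.8
tool_pos: [475.6, 147.1, 72.2]
eef_rot: [-0.11, 0.798, -0.572, -0.156]
wrist_force: [0.2, 0.2, -0.1]
grip_width: 19.4
```

```bash
python3 - <<'E'
from h import *
rem2([475.2,154.4],52,199.1,-22)
E
```

```text
tcp [475.6 147.1  72.2] F [ 0.2  0.2 -0.1] w 19.4 t [477.7 147.3  52. ] d [array([ 0.794, -0.205,  1.861]), array([ 0.   , -0.001, -0.007])] q [ 0.37  0.33 -0.37 -0.49 -0.92  0.26]
```

step_arm --pt "-1 0.3 -0.1 0.7 0 0 0" --pt "-1 0.3 -0.1 0.7 0 0 0" --pt "-1 0.19 0 0.46 0 0 0" --pt "-1 0 0 0 0 0 0" --pt "-1 0 0 0 0 0 0" --pt "-1 0 0 0 0 0 0"

```text
clock: 40.3
tool_pos: [477.0, 147.0, 50.7]
eef_rot: [-0.109, 0.798, -0.572, -0.156]
wrist_force: [-0.3, -0.1, -0.2]
grip_width: 18.9
```

```bash
python3 - <<'E'
from h import *
rem2([475.2,154.4],49,199.1,-22)
E
```

```text
tcp [477.  147.   50.7] F [-0.3 -0.1 -0.2] w 18.9 t [477.7 147.3  49. ] d [array([ 0.058, -0.073,  0.158]), array([ 0.002, -0.001, -0.007])] q [ 0.37  0.37 -0.38 -0.51 -0.88  0.29]
```

step_arm --pt "-1 0.03 -0.07 0.08 0 0 0" --pt "-1 0.03 0 0.08 0 0 0" --pt "-1 0 0 0 0 0 0" --pt "-1 0 0 0 0 0 0" --pt "-1 0 0 0 0 0 0"

```text
clock: 40.72
tool_pos: [477.6, 147.3, 49.1]
eef_rot: [-0.109, 0.798, -0.572, -0.156]
wrist_force: [-0.5, -0.6, -0.7]
grip_width: 19.1
```

step_arm --pt "-1 0.04 0 0.09 0 0 0" --pt "-1 0 0 0 0 0 0" --pt "-1 0 0 0 0 0 0"

```text
clock: 40.97
tool_pos: [477.7, 147.4, 48.3]
eef_rot: [-0.109, 0.798, -0.572, -0.156]
wrist_force: [-0.3, -0.4, 3.6]
grip_width: 19.1
```

step_arm --pt "-0.5 0 0 0 0 0 0" --pt "-0.4 0 0 0 0 0 0" --pt "-0.2 0 0 0 0 0 0" --pt "0 0 0 0 0 0 0" --pt "0 0 0 0 0 0 0" --pt "0 0 0 0 0 0 0"

```text
clock: 41.47
tool_pos: [477.5, 147.3, 47.9]
eef_rot: [-0.109, 0.798, -0.572, -0.156]
wrist_force: [-0.2, 0.0, -0.1]
grip_width: 42.7
```

step_arm --pt "0 0 0 -1.5 0 0 0" --pt "0 0 0 -3 0 0 0" --pt "0 0 0 -4 0 0 0" --pt "0 0 0 -4 0 0 0" --pt "0 0 0 0 0 0 0" --pt "0 0 0 0 0 0 0" --pt "0 0 0 0 0 0 0"

```text
clock: 42.05
tool_pos: [492.9, 103.2, 164.0]
eef_rot: [-0.109, 0.798, -0.572, -0.156]
wrist_force: [-0.2, 0.7, -1.1]
grip_width: 43.9
```

```bash
python3 - <<'E'
from h import *
s,p0,R=tool();print(p0,s['grip_width'],s['joint_positions'].round(2))
p=camera_params('wrist');im=np.ascontiguousarray(grab_frame('wrist')[:,:,::-1]);cv2.imwrite('pics/w33.png',im)
print(lensfit(im,p,[475.2,154.2]),proj(p,[475.2,154.3,37]))
M=Rt(128.3,-22); rv=Rn.from_matrix(R.T@M).as_rotvec(); print(rv, np.linalg.norm(rv))
t=np.array([*CX,38])-S*M[:,2]; print(t, M.T@(t+[0,0,110]-p0)/10)
E
```

```text
[492.92331282 103.22566495 163.99735663] 43.85341898408669 [ 0.29  0.23 -0.27 -0.43 -1.13  0.23]
(array([475.2455611 , 154.58927441,  32.88090899]), np.float64(80.0)) [[319.90135462 199.50742574]]
[ 0.46392527 -0.00275129  1.13881379] 1.2296873875278396
[ 471.42035194 -251.24346624   56.54367709] [ 21.83877449 -26.4851914   -9.09806714]
```

View pics/w33.png

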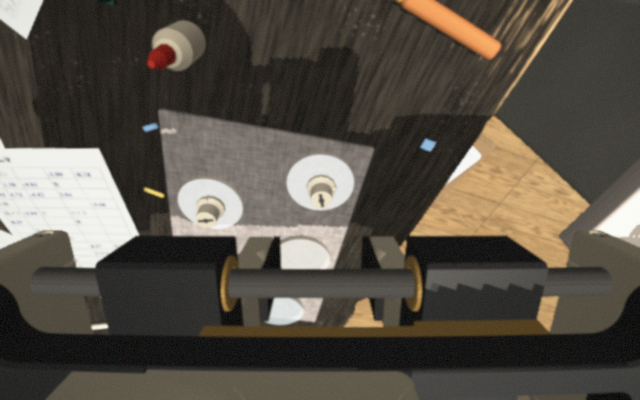

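step_arm --pt "0 0 0 0 0.0422 0 0.1035" --pt "0 0 0 0 0.0422 0 0.1035" --pt "0 0 0 0 0.0422 0 0.1035" --pt "0 0 0 0 0.0422 0 0.1035" --pt "0 0 0 0 0.0422 0 0.1035" --pt "0 0 0 0 0.0422 0 0.1035" --pt "0 0 0 0 0.0422 0 0.1035" --pt "0 0 0 0 0.0422 0 0.1035"

```text
clock: 42.77
tool_pos: [492.5, 103.2, 162.6]
eef_rot: [0.165, -0.47, 0.862, 0.091]
wrist_force: [-0.6, -0.8, -0.1]
grip_width: 43.9
```

step_arm --pt "0 0 0 0 0.0422 0 0.1035" --pt "0 0 0 0 0.0422 0 0.1035" --pt "0 0 0 0 0.0422 0 0.1035" --pt "0 2.1 -2.6 -0.9 0 0 0" --pt "0 2.1 -2.6 -0.9 0 0 0" --pt "0 2.1 -2.6 -0.9 0 0 0" --pt "0 2.1 -2.6 -0.9 0 0 0" --pt "0 2.1 -2.6 -0.9 0 0 0"

```text
clock: 43.43
tool_pos: [490.7, -71.1, 165.9]
eef_rot: [0.176, -0.343, 0.92, 0.065]
wrist_force: [1.6, 0.4, -0.4]
grip_width: 43.8
```

step_arm --pt "0 2.1 -2.6 -0.9 0 0 0" --pt "0 2.1 -2.6 -0.9 0 0 0" --pt "0 2.1 -2.6 -0.9 0 0 0" --pt "0 2.1 -2.6 -0.9 0 0 0" --pt "0 1.5 -2 -0.6 0 0 0" --pt "0 0 0 0 0 0 0"

```text
clock: 43.93
tool_pos: [490.8, -238.5, 167.7]
eef_rot: [0.176, -0.341, 0.921, 0.065]
wrist_force: [1.7, -0.7, 0.6]
grip_width: 43.7
```

```bash
python3 - <<'E'
from h import *
rem2(CX,56.5+35,128.3,-22)
E
```

```text
tcp [ 490.8 -238.5  167.7] F [ 1.7 -0.7  0.6] w 43.7 t [ 471.4 -251.2   91.5] d [array([4.939, 0.298, 6.24 ]), array([ 0.014, -0.007,  0.038])] q [-0.34  0.18 -0.33 -0.42 -0.91 -0.29]
```

step_arm --pt "0 2 0.3 0.5 0.014 -0.007 0.038" --pt "0 1.1 0 2 0 0 0" --pt "0 1 0 2 0 0 0" --pt "0 0.8 0 1.7 0 0 0" --pt "0 0 0 0 0 0 0" --pt "0 0 0 0 0 0 0" --pt "0 0 0 0 0 0 0"

```text
clock: 44.52
tool_pos: [472.6, -246.6, 94.3]
eef_rot: [0.181, -0.324, 0.927, 0.062]
wrist_force: [-0.2, 0.2, 0.5]
grip_width: 43.6
```

```bash
python3 - <<'E'
from h import *
rem2(CX,56.5,128.3,-22)
p=camera_params('wrist');im=grab_frame('wrist')[:,:,::-1];cv2.imwrite('pics/w34.png',im)
print(proj(p,[*CX,44]))
E
```

```text
tcp [ 472.6 -246.6   94.3] F [-0.2  0.2  0.5] w 43.6 t [ 471.4 -251.2   56.5] d [array([ 1.771, -0.284,  3.358]), array([-0.   ,  0.002,  0.004])] q [-0.38  0.26 -0.41 -0.49 -0.76 -0.19]
[[314.42736958 212.4801193 ]]
```

View pics/w34.png

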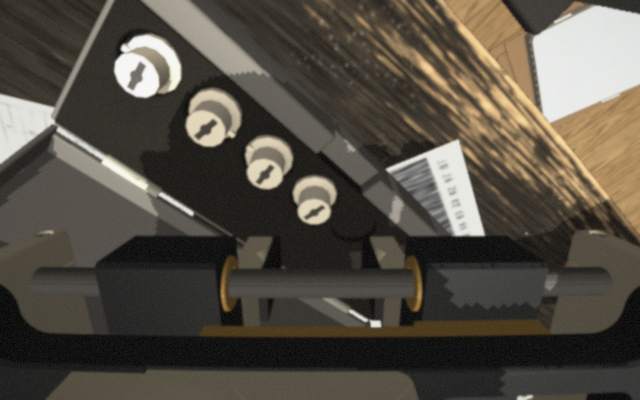

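step_arm --pt "0 0.75 -0.14 1.35 0 0 0.004" --pt "0 0.6 -0.14 1.2 0 0 0" --pt "0 0.42 0 0.81 0 0 0" --pt "0 0 0 0 0 0 0" --pt "0 0 0 0 0 0 0" --pt "0 0 0 0 0 0 0"

```text
clock: 45.07
tool_pos: [471.5, -251.6, 57.1]
eef_rot: [0.182, -0.322, 0.927, 0.062]
wrist_force: [0.1, 0.1, 0.3]
grip_width: 43.6
```

```bash
python3 - <<'E'
from h import *
rem2(CX,56.3,128.3,-22)
E
```

```text
tcp [ 471.5 -251.6   57.1] F [0.1 0.1 0.3] w 43.6 t [ 471.4 -251.2   56.3] d [array([0.019, 0.034, 0.078]), array([-0.001,  0.002, -0.   ])] q [-0.4   0.32 -0.42 -0.53 -0.71 -0.12]
```

step_arm --pt "-1 0.02 0.03 0.08 0 0 0" --pt "-1 0 0 0 0 0 0" --pt "-1 0 0 0 0 0 0" --pt "-1 0 0 0 0 0 0" --pt "-1 0 0 0 0 0 0" --pt "-1 0 0 0 0 0 0" --pt "-1 0 0 0 0 0 0"

```text
clock: 45.65
tool_pos: [471.1, -251.1, 55.5]
eef_rot: [0.181, -0.321, 0.927, 0.063]
wrist_force: [-0.5, -0.4, 1.2]
grip_width: 18.9
```

step_arm --pt "-1 -0.2 0 -0.5 0 0 0" --pt "-1 -0.75 0 -1.85 0 0 0" --pt "-1 -1.3 0 -3.2 0 0 0" --pt "-1 -1.3 0 -3.2 0 0 0" --pt "-1 -1 0 -2.5 0 0 0" --pt "-1 0 0 0 0 0 0" --pt "-1 0 0 0 0 0 0"

```text
clock: 46.23
tool_pos: [471.5, -251.5, 179.1]
eef_rot: [0.183, -0.322, 0.927, 0.061]
wrist_force: [-0.1, -0.5, -0.7]
grip_width: 19.1
```

```bash
python3 - <<'E'
from h import *
s,p0,R=tool();print(p0,s['joint_positions'].round(2),s['grip_width'])
p=camera_params('wrist');im=grab_frame('wrist')[:,:,::-1];cv2.imwrite('pics/w35.png',im)
# target for lens D: hover, sideways yaw
M=Rt(199,-22); t=np.array([478,225,160]); rv=Rn.from_matrix(R.T@M).as_rotvec()
print(R.T@(t-p0)/10, rv,np.linalg.norm(rv))
E
```

```text
[ 471.48973478 -251.50553037  179.1325694 ] [-0.38  0.15 -0.34 -0.42 -0.92 -0.29] 19.126134337639247
[-27.10679594  37.02908431  12.98953894] [-4.68065626e-01  1.08373171e-03 -1.14282339e+00] 1.234962304569843
```

View pics/w35.png

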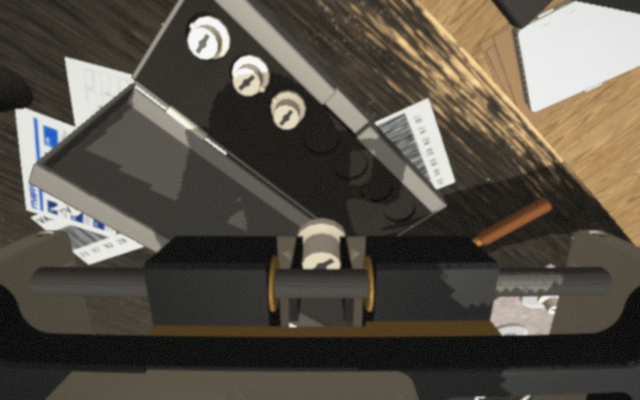

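step_arm --pt "-1 -1 1.4 0.5 0 0 0" --pt "-1 -2 2.85 1 0 0 0" --pt "-1 -2 2.85 1 0 0 0" --pt "-1 -2 2.85 1 0 0 0" --pt "-1 -2 2.85 1 0 0 0" --pt "-1 -2 2.85 1 0 0 0" --pt "-1 -2 2.85 1 0 0 0" --pt "-1 -2 2.85 1 0 0 0"

```text
clock: 46.95
tool_pos: [469.1, 21.4, 162.6]
eef_rot: [0.181, -0.321, 0.928, 0.063]
wrist_force: [1.0, -1.3, -0.9]
grip_width: 19.1
```

step_arm --pt "-1 -2 2.85 1 0 0 0" --pt "-1 -2 2.85 1 0 0 0" --pt "-1 -2 2.85 1 0 0 0" --pt "-1 -2 2.85 1 0 0 0" --pt "-1 -2 2.85 1 0 0 0" --pt "-1 -2 2.85 1 0 0 0" --pt "-1 -1 1.4 0.5 0 0 0" --pt "-1 0 0 0 -0.0425 0 -0.104"

```text
clock: 47.62
tool_pos: [469.2, 256.3, 150.7]
eef_rot: [0.177, -0.35, 0.917, 0.068]
wrist_force: [0.8, -2.4, -0.9]
grip_width: 19.0
```

step_arm --pt "-1 0 0 0 -0.0425 0 -0.104" --pt "-1 0 0 0 -0.0425 0 -0.104" --pt "-1 0 0 0 -0.0425 0 -0.104" --pt "-1 0 0 0 -0.0425 0 -0.104" --pt "-1 0 0 0 -0.0425 0 -0.104" --pt "-1 0 0 0 -0.0425 0 -0.104" --pt "-1 0 0 0 -0.0425 0 -0.104" --pt "-1 0 0 0 -0.0425 0 -0.104"

```text
clock: 48.28
tool_pos: [470.9, 250.0, 150.7]
eef_rot: [0.136, -0.666, 0.722, 0.128]
wrist_force: [0.1, -0.1, -0.4]
grip_width: 19.5
```

```bash
python3 - <<'E'
from h import *
rem2([463.5,261.8],130,199,-22)
E
```

```text
tcp [470.9 250.  150.7] F [ 0.1 -0.1 -0.4] w 19.5 t [465.9 254.7 130. ] d [array([0.366, 0.527, 2.084]), array([-0.15 , -0.008, -0.385])] q [ 0.63  0.16 -0.41 -0.4  -0.79 -0.46]
```

```bash
python3 - <<'E'
from h import *
p=camera_params('wrist');im=np.ascontiguousarray(grab_frame('wrist')[:,:,::-1]);cv2.imwrite('pics/w36.png',im)
print(lensfit(im,p,[463.5,261.8]),lensfit(im,p,[475,154.6]))
rem2([463.5,261.8],75,175.3,-22)
E
```

```text
(array([462.48611207, 261.34963459,  33.30597666]), np.float64(80.0)) (array([475.88368028, 154.5562496 ,  32.2892006 ]), np.float64(41.25817267006725))
tcp [472.1 250.2 150.6] F [4.5 0.5 0.5] w 19.1 t [462.9 254.3  75. ] d [array([2.452, 0.932, 7.166]), array([ 0.006, -0.009,  0.01 ])] q [ 0.63  0.16 -0.41 -0.4  -0.79 -0.45]
```

View pics/w36.png

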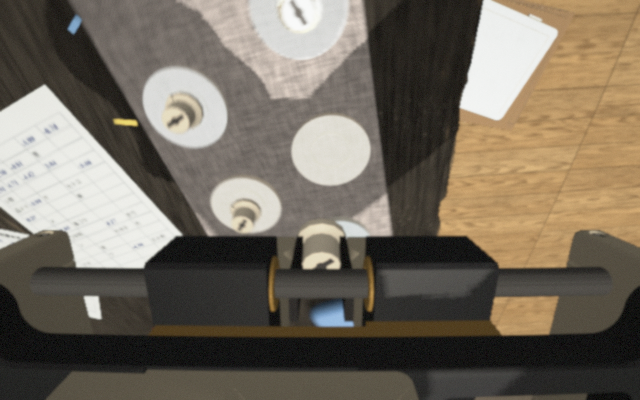

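step_arm --pt "-1 0.6 0.25 1.8 0.006 -0.009 0.01" --pt "-1 0.6 0.25 1.8 0 0 0" --pt "-1 0.6 0.25 1.8 0 0 0" --pt "-1 0.6 0.25 1.7 0 0 0" --pt "-1 0 0 0 0 0 0" --pt "-1 0 0 0 0 0 0" --pt "-1 0 0 0 0 0 0"

```text
clock: 48.92
tool_pos: [462.3, 255.5, 77.4]
eef_rot: [0.142, -0.659, 0.727, 0.128]
wrist_force: [0.5, 0.4, 0.6]
grip_width: 19.1
```

```bash
python3 - <<'E'
from h import *
rem2([462.6,261.4],53,175.3,-22)
p=camera_params('wrist');im=np.ascontiguousarray(grab_frame('wrist')[:,:,::-1]);cv2.imwrite('pics/w37.png',im)
print(lensfit(im,p,[462.6,261.4]))
E
```

```text
tcp [462.3 255.5  77.4] F [0.5 0.4 0.6] w 19.1 t [462.  253.9  53. ] d [array([1.062, 0.013, 2.2  ]), array([-0.006,  0.   , -0.015])] q [ 0.64  0.25 -0.48 -0.49 -0.63 -0.37]
(array([461.84751088, 261.32292832,  33.64938604]), np.float64(77.82175120441944))
```

View pics/w37.png

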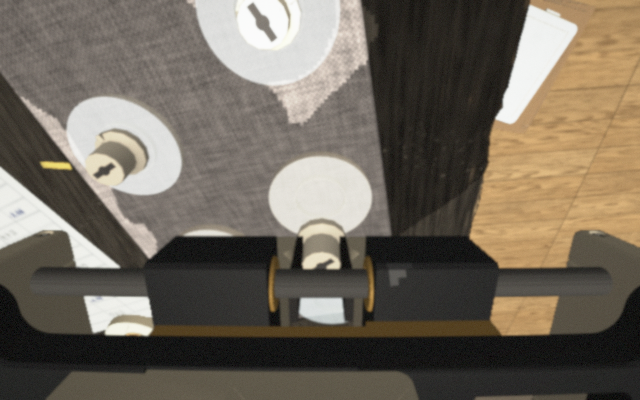

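Good alignment. Descend.

step_arm --pt "-1 0.4 0 0.8 0 0 0" --pt "-1 0.4 0 0.8 0 0 0" --pt "-1 0.26 0 0.6 0 0 0" --pt "-1 0 0 0 0 0 0" --pt "-1 0 0 0 0 0 0" --pt "-1 0 0 0 0 0 0"

```text
clock: 49.47
tool_pos: [462.1, 254.0, 52.7]
eef_rot: [0.142, -0.659, 0.727, 0.128]
wrist_force: [1.1, 1.1, -0.3]
grip_width: 19.1
```

```bash
python3 - <<'E'
from h import *
rem2([462.4,261.4],50,175.3,-22)
E
```

```text
tcp [462.1 254.   52.7] F [ 1.1  1.1 -0.3] w 19.1 t [461.8 253.9  50. ] d [array([0.108, 0.026, 0.25 ]), array([-0.006,  0.001, -0.015])] q [ 0.63  0.29 -0.49 -0.53 -0.59 -0.32]
```

step_arm --pt "-1 0.04 0 0.09 0 0 0" --pt "-1 0.04 0 0.09 0 0 0" --pt "-1 0 0 0 0 0 0" --pt "-1 0 0 0 0 0 0"

```text
clock: 49.8
tool_pos: [461.9, 254.0, 50.9]
eef_rot: [0.142, -0.659, 0.727, 0.128]
wrist_force: [-0.8, -1.0, -0.1]
grip_width: 19.5
```

step_arm --pt "-1 0.04 0 0.09 0 0 0" --pt "-1 0 0 0 0 0 0" --pt "-1 0 0 0 0 0 0"

```text
clock: 50.05
tool_pos: [461.9, 253.9, 49.8]
eef_rot: [0.142, -0.659, 0.727, 0.128]
wrist_force: [0.2, 0.2, -0.3]
grip_width: 19.1
```

step_arm --pt "-1 0.04 0 0.09 0 0 0" --pt "-1 0 0 0 0 0 0" --pt "-1 0 0 0 0 0 0"

```text
clock: 50.3
tool_pos: [462.0, 253.9, 48.9]
eef_rot: [0.142, -0.659, 0.727, 0.128]
wrist_force: [-0.1, -0.0, 0.9]
grip_width: 19.0
```

step_arm --pt "-1 0.02 0 0.05 0 0 0" --pt "-1 0 0 0 0 0 0" --pt "-1 0 0 0 0 0 0"

```text
clock: 50.55
tool_pos: [462.1, 254.0, 48.6]
eef_rot: [0.142, -0.659, 0.727, 0.128]
wrist_force: [-0.3, 0.2, 5.5]
grip_width: 19.1
```

step_arm --pt "-0.5 0 0 0 0 0 0" --pt "-0.4 0 0 0 0 0 0" --pt "-0.2 0 0 0 0 0 0" --pt "0 0 0 0 0 0 0" --pt "0 0 0 0 0 0 0" --pt "0 0 0 0 0 0 0"

```text
clock: 51.05
tool_pos: [461.8, 253.8, 48.1]
eef_rot: [0.142, -0.659, 0.727, 0.128]
wrist_force: [-0.1, 0.3, 0.3]
grip_width: 42.7
```

step_arm --pt "0 0 0 -1.5 0 0 0" --pt "0 0 0 -3 0 0 0" --pt "0 0 0 -4 0 0 0" --pt "0 0 0 -4 0 0 0" --pt "0 0 0 0 0 0 0" --pt "0 0 0 0 0 0 0" --pt "0 0 0 0 0 0 0"

```text
clock: 51.63
tool_pos: [457.1, 207.1, 164.4]
eef_rot: [0.142, -0.659, 0.727, 0.128]
wrist_force: [-0.3, 0.3, -1.0]
grip_width: 43.9
```

```bash
python3 - <<'E'
from h import *
s,p0,R=tool();print(p0,s['grip_width'],s['joint_positions'].round(2))
p=camera_params('wrist');im=np.ascontiguousarray(grab_frame('wrist')[:,:,::-1]);cv2.imwrite('pics/w38.png',im)
f=lensfit(im,p,[462.4,261.4]);print(f,proj(p,[*f[0][:2],38]))
M=Rt(128.3,-22); rv=Rn.from_matrix(R.T@M).as_rotvec(); print(rv, np.linalg.norm(rv))
t=np.array([*(CX-38*CY),38])-S*M[:,2]; print(t, M.T@(t+[0,0,110]-p0)/10)
E
```

```text
[457.06766357 207.08660528 164.39141107] 43.86191069260238 [ 0.57  0.1  -0.45 -0.41 -0.82 -0.41]
(array([463.46937747, 262.06675429,  32.80451495]), np.float64(80.0)) [[318.8566235  201.05508193]]
[0.30101647 0.00203886 0.74538199] 0.8038714948372537
[ 467.05035194 -288.99266624   56.54367709] [ 27.70015363 -39.54983511 -11.4237179 ]
```

View pics/w38.png

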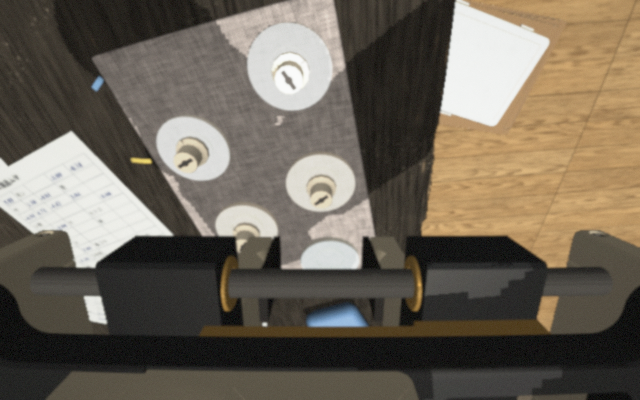

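step_arm --pt "0 0 0 0 0.043 0 0.1065" --pt "0 0 0 0 0.043 0 0.1065" --pt "0 0 0 0 0.043 0 0.1065" --pt "0 0 0 0 0.043 0 0.1065" --pt "0 0 0 0 0.043 0 0.1065" --pt "0 0 0 0 0.043 0 0.1065" --pt "0 0 0 0 0.043 0 0.1065" --pt "0 2.1 -3 -0.9 0 0 0"

```text
clock: 52.35
tool_pos: [461.6, 171.9, 163.1]
eef_rot: [0.172, -0.357, 0.915, 0.073]
wrist_force: [1.1, -2.3, -0.5]
grip_width: 43.6
```

step_arm --pt "0 2.1 -3 -0.9 0 0 0" --pt "0 2.1 -3 -0.9 0 0 0" --pt "0 2.1 -3 -0.9 0 0 0" --pt "0 2.1 -3 -0.9 0 0 0" --pt "0 2.1 -3 -0.9 0 0 0" --pt "0 2.1 -3 -0.9 0 0 0" --pt "0 2.1 -3 -0.9 0 0 0" --pt "0 2.1 -3 -0.9 0 0 0"

```text
clock: 53.02
tool_pos: [502.4, -133.3, 168.3]
eef_rot: [0.174, -0.375, 0.908, 0.071]
wrist_force: [1.6, 1.2, 0.1]
grip_width: 43.5
```

step_arm --pt "0 2.1 -3 -0.9 0 0 0" --pt "0 2.1 -3 -0.9 0 0 0" --pt "0 2.1 -3 -0.9 0 0 0" --pt "0 1.5 -2 -0.6 0 0 0" --pt "0 0 0 0 0 0 0"

```text
clock: 53.43
tool_pos: [520.5, -273.7, 169.1]
eef_rot: [0.173, -0.374, 0.909, 0.071]
wrist_force: [0.3, -0.3, -0.7]
grip_width: 44.0
```

```bash
python3 - <<'E'
from h import *
rem2(CX-38*CY,56.5+40,128.3,-22)
E
```

```text
tcp [ 520.5 -273.7  169.1] F [ 0.3 -0.3 -0.7] w 44.0 t [ 467.  -289.    96.5] d [array([7.202, 2.672, 4.958]), array([ 0.041, -0.007,  0.104])] q [-0.39  0.27 -0.21 -0.42 -0.98 -0.19]
```

step_arm --pt "0 2.2 1.3 -0.9 0 0 0" --pt "0 2.2 1.3 -0.9 0.041 -0.007 0.104" --pt "0 0 0 0 0 0 0" --pt "0 0.9 0 2.2 0 0 0" --pt "0 0.9 0 2.2 0 0 0" --pt "0 0.9 0 2.2 0 0 0" --pt "0 0 0 0 0 0 0" --pt "0 0 0 0 0 0 0"

```text
clock: 54.1
tool_pos: [467.4, -283.9, 99.0]
eef_rot: [0.18, -0.323, 0.927, 0.064]
wrist_force: [1.1, 0.1, 0.9]
grip_width: 43.9
```

```bash
python3 - <<'E'
from h import *
b=CX-38*CY
rem2(b,56.5,128.3,-22)
p=camera_params('wrist');im=grab_frame('wrist')[:,:,::-1];cv2.imwrite('pics/w39.png',im)
print(proj(p,[*b,44]))
E
```

```text
tcp [ 467.4 -283.9   99. ] F [1.1 0.1 0.9] w 43.9 t [ 467.  -289.    56.5] d [array([ 1.91 , -0.385,  3.813]), array([0.003, 0.   , 0.002])] q [-0.45  0.29 -0.36 -0.48 -0.82 -0.13]
[[312.78733145 208.06939476]]
```

View pics/w39.png

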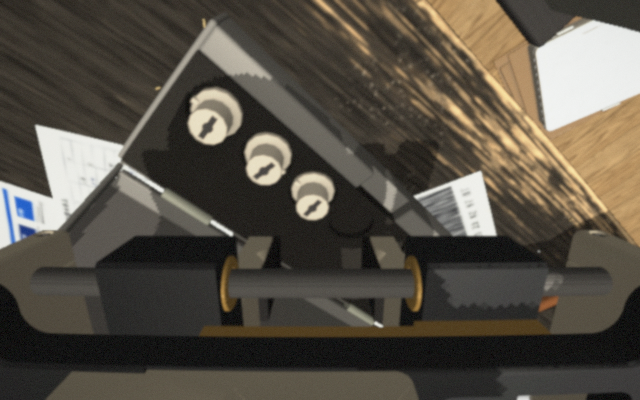

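step_arm --pt "0 0.8 -0.2 1.5 0.003 0 0" --pt "0 0.7 -0.18 1.5 0 0 0" --pt "0 0.41 0 0.8 0 0 0" --pt "0 0 0 0 0 0 0" --pt "0 0 0 0 0 0 0" --pt "0 0 0 0 0 0 0"

```text
clock: 54.65
tool_pos: [468.7, -290.3, 59.8]
eef_rot: [0.183, -0.323, 0.926, 0.06]
wrist_force: [0.2, 0.6, 0.5]
grip_width: 44.1
```

```bash
python3 - <<'E'
from h import *
rem2(CX-38*CY,56.3,128.3,-22)
E
```

```text
tcp [ 468.7 -290.3   59.8] F [0.2 0.6 0.5] w 44.1 t [ 467.  -289.    56.3] d [array([0.183, 0.206, 0.302]), array([-0.005,  0.003,  0.004])] q [-0.47  0.35 -0.37 -0.52 -0.75 -0.06]
```

step_arm --pt "0 0.18 0.2 0.3 -0.005 0.003 0.004" --pt "0 0 0 0 0 0 0" --pt "0 0 0 0 0 0 0" --pt "0 0 0 0 0 0 0"

```text
clock: 54.98
tool_pos: [466.6, -288.7, 55.5]
eef_rot: [0.18, -0.322, 0.927, 0.063]
wrist_force: [0.1, 0.6, 0.3]
grip_width: 44.1
```

```bash
python3 - <<'E'
from h import *
rem2(CX-38*CY,56.3,128.3,-22)
E
```

```text
tcp [ 466.6 -288.7   55.5] F [0.1 0.6 0.3] w 44.1 t [ 467.  -289.    56.3] d [array([-0.046, -0.049, -0.071]), array([ 0., -0., -0.])] q [-0.47  0.36 -0.37 -0.52 -0.75 -0.06]
```

step_arm --pt "-1 -0.02 0 -0.05 0 0 0" --pt "-1 0 0 0 0 0 0" --pt "-1 0 0 0 0 0 0" --pt "-1 0 0 0 0 0 0" --pt "-1 0 0 0 0 0 0" --pt "-1 0 0 0 0 0 0" --pt "-1 0 0 0 0 0 0"

```text
clock: 55.57
tool_pos: [466.5, -288.7, 55.7]
eef_rot: [0.18, -0.322, 0.927, 0.063]
wrist_force: [-0.4, 0.3, 0.2]
grip_width: 19.4
```

step_arm --pt "-1 -0.2 0 -0.5 0 0 0" --pt "-1 -0.75 0 -1.85 0 0 0" --pt "-1 -1.3 0 -3.2 0 0 0" --pt "-1 -1.3 0 -3.2 0 0 0" --pt "-1 -1 0 -2.5 0 0 0" --pt "-1 0 0 0 0 0 0" --pt "-1 0 0 0 0 0 0"

```text
clock: 56.15
tool_pos: [467.4, -289.1, 179.4]
eef_rot: [0.181, -0.322, 0.927, 0.061]
wrist_force: [0.6, -0.1, -1.2]
grip_width: 19.1
```

```bash
python3 - <<'E'
from h import *
s,p0,R=tool();print(p0,s['joint_positions'].round(2),s['grip_width'])
p=camera_params('wrist');im=grab_frame('wrist')[:,:,::-1];cv2.imwrite('pics/w40.png',im)
print(R.T@(np.array([475,300,160])-p0)/10)
E
```

```text
[ 467.35251916 -289.05158423  179.44455206] [-0.45  0.19 -0.29 -0.42 -0.96 -0.23] 19.05582663848253
[-33.71530191  45.75467441  15.61959092]
```

View pics/w40.png

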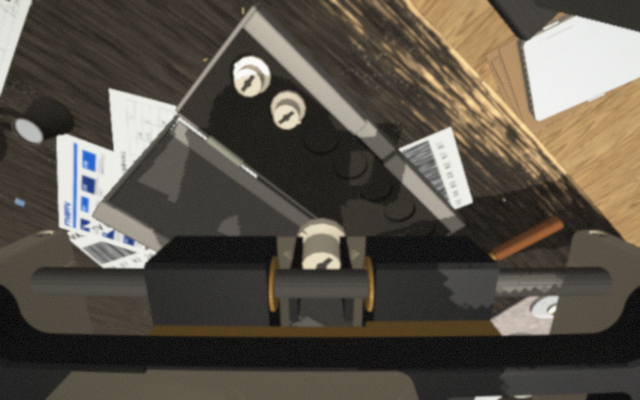

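step_arm --pt "-1 -1 1.4 0.5 0 0 0" --pt "-1 -2.1 2.86 0.97 0 0 0" --pt "-1 -2.1 2.86 0.97 0 0 0" --pt "-1 -2.1 2.86 0.97 0 0 0" --pt "-1 -2.1 2.86 0.97 0 0 0" --pt "-1 -2.1 2.86 0.97 0 0 0" --pt "-1 -2.1 2.86 0.97 0 0 0" --pt "-1 -2.1 2.86 0.97 0 0 0"

```text
clock: 56.87
tool_pos: [468.6, -12.0, 167.2]
eef_rot: [0.179, -0.322, 0.928, 0.063]
wrist_force: [0.6, 0.7, -0.8]
grip_width: 19.3
```

step_arm --pt "-1 -1 1.4 0.5 0 0 0" --pt "-1 0 0 0 -0.0425 0 -0.104" --pt "-1 0 0 0 -0.0425 0 -0.104" --pt "-1 0 0 0 -0.0425 0 -0.104" --pt "-1 0 0 0 -0.0425 0 -0.104" --pt "-1 0 0 0 -0.0425 0 -0.104" --pt "-1 0 0 0 -0.0425 0 -0.104" --pt "-1 0 0 0 -0.0425 0 -0.104"

```text
clock: 57.53
tool_pos: [468.7, 4.0, 166.0]
eef_rot: [0.141, -0.649, 0.737, 0.129]
wrist_force: [0.1, -0.2, 0.1]
grip_width: 19.2
```

step_arm --pt "-1 0 0 0 0 0 0"

```text
clock: 57.62
tool_pos: [469.9, 3.8, 165.6]
eef_rot: [0.141, -0.649, 0.737, 0.129]
wrist_force: [0.3, -0.4, -0.3]
grip_width: 19.3
```

```bash
python3 - <<'E'
from h import *
s,p0,R=tool();print(R[:,1],np.degrees(np.arctan2(R[1,1],R[0,1])))
rem2([463.2,372.8],145,173,-22)
print(R.T@(np.array([463.5,365.3,145])-p0)/10)
E
```

```text
[-0.99212125  0.12506898  0.00729157] 172.81506889793576
tcp [469.9   3.8 165.6] F [ 0.3 -0.4 -0.3] w 19.3 t [462.3 365.4 145. ] d [array([-32.38 ,   5.257,  15.349]), array([ 0.006,  0.   , -0.006])] q [ 0.1   0.13 -0.39 -0.45 -1.01  0.  ]
[-32.38970271   5.13602967  15.35129591]
```

step_arm --pt "-1 -1.6 0.25 0.7 0 0 0" --pt "-1 -3.2 0.5 1.5 0 0 0" --pt "-1 -3.2 0.5 1.5 0 0 0" --pt "-1 -3.2 0.5 1.5 0 0 0" --pt "-1 -3.2 0.5 1.5 0 0 0" --pt "-1 -3.2 0.5 1.5 0 0 0" --pt "-1 -3.2 0.5 1.5 0 0 0" --pt "-1 -3.2 0.5 1.5 0 0 0"

```text
clock: 58.28
tool_pos: [465.4, 272.8, 152.9]
eef_rot: [0.142, -0.646, 0.739, 0.128]
wrist_force: [0.5, -0.0, -0.1]
grip_width: 19.1
```

step_arm --pt "-1 -3.2 0.5 1.5 0 0 0" --pt "-1 -3.2 0.5 1.5 0 0 0" --pt "-1 -2 0.5 1.2 0 0 0" --pt "-1 0 0 0 0 0 0" --pt "-1 0 0 0 0 0 0" --pt "-1 0 0 0 0 0 0"

```text
clock: 58.78
tool_pos: [463.0, 365.5, 145.5]
eef_rot: [0.141, -0.647, 0.739, 0.128]
wrist_force: [-0.4, 0.4, 0.1]
grip_width: 19.5
```

```bash
python3 - <<'E'
from h import *
p=camera_params('wrist');im=np.ascontiguousarray(grab_frame('wrist')[:,:,::-1]);cv2.imwrite('pics/w41.png',im)
print(lensfit(im,p,[463.3,372.8]),lensfit(im,p,[463.3,262]))
rem2([463.3,372.8],78,173,-22)
E
```

```text
(array([462.20583977, 371.69515639,  33.95878038]), np.float64(80.0)) (array([461.66744057, 263.08854586,  32.94847393]), np.float64(55.431379854313874))
tcp [463.4 365.2 145.9] F [-0.4 -0.1  0.2] w 18.8 t [462.4 365.4  78. ] d [array([2.542, 0.067, 6.293]), array([ 0.001, -0.   , -0.011])] q [ 0.85  0.21 -0.39 -0.34 -0.68 -0.74]
```

View pics/w41.png

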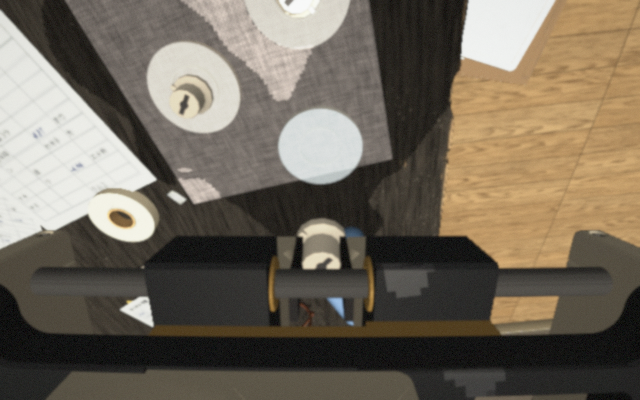

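step_arm --pt "-1 0.85 0.05 2.1 0 0 0" --pt "-1 0.85 0.05 2.1 0 0 -0.01" --pt "-1 0.85 0.05 2.1 0 0 0" --pt "-1 0 0 0 0 0 0" --pt "-1 0 0 0 0 0 0" --pt "-1 0 0 0 0 0 0"

```text
clock: 59.33
tool_pos: [463.0, 366.1, 79.7]
eef_rot: [0.144, -0.65, 0.735, 0.127]
wrist_force: [-0.6, -0.1, 0.3]
grip_width: 19.3
```

```bash
python3 - <<'E'
from h import *
p=camera_params('wrist');im=np.ascontiguousarray(grab_frame('wrist')[:,:,::-1]);cv2.imwrite('pics/w42.png',im)
print(lensfit(im,p,[463,372.3]))
rem2([462.4,372],54,173,-22)
E
```

```text
(array([463.64464355, 373.52370313,  34.61717849]), np.float64(77.48669148493026))
tcp [463.1 366.5  80.1] F [ 0.7  0.3 -0.9] w 19.2 t [461.5 364.6  54. ] d [array([1.177, 0.143, 2.34 ]), array([-0.001,  0.002,  0.001])] q [ 0.84  0.3  -0.43 -0.42 -0.56 -0.64]
```

View pics/w42.png

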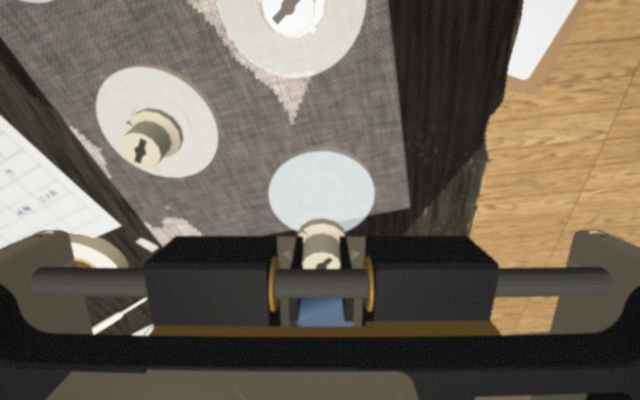

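step_arm --pt "-1 0.4 0.08 0.8 0 0 0" --pt "-1 0.4 0 0.8 0 0 0" --pt "-1 0.32 0 0.76 0 0 0" --pt "-1 0 0 0 0 0 0" --pt "-1 0 0 0 0 0 0" --pt "-1 0 0 0 0 0 0"

```text
clock: 59.88
tool_pos: [461.2, 365.0, 52.2]
eef_rot: [0.143, -0.651, 0.735, 0.127]
wrist_force: [0.4, 0.4, 0.1]
grip_width: 19.2
```

```bash
python3 - <<'E'
from h import *
rem2([463,372.6],51,173,-22)
E
```

```text
tcp [461.2 365.   52.2] F [0.4 0.4 0.1] w 19.2 t [462.1 365.2  51. ] d [array([ 0.018, -0.081,  0.125]), array([0.001, 0.   , 0.001])] q [ 0.83  0.34 -0.44 -0.46 -0.52 -0.59]
```

step_arm --pt "-1 0.02 -0.08 0.09 0 0 0" --pt "-1 0.01 0 0.04 0 0 0" --pt "-1 0 0 0 0 0 0" --pt "-1 0 0 0 0 0 0"

```text
clock: 60.22
tool_pos: [462.0, 365.1, 51.2]
eef_rot: [0.143, -0.651, 0.735, 0.127]
wrist_force: [0.5, -0.1, -0.1]
grip_width: 18.9
```

step_arm --pt "-1 0.04 0 0.09 0 0 0" --pt "-1 0 0 0 0 0 0" --pt "-1 0 0 0 0 0 0"

```text
clock: 60.47
tool_pos: [462.0, 365.1, 50.2]
eef_rot: [0.143, -0.651, 0.735, 0.127]
wrist_force: [-0.2, -0.0, 0.8]
grip_width: 19.1
```

step_arm --pt "-1 0.03 0 0.07 0 0 0" --pt "-1 0 0 0 0 0 0" --pt "-1 0 0 0 0 0 0"

```text
clock: 60.72
tool_pos: [462.2, 365.3, 49.7]
eef_rot: [0.143, -0.651, 0.735, 0.127]
wrist_force: [-1.8, 0.0, 5.3]
grip_width: 18.9
```

step_arm --pt "-0.5 0 0 0 0 0 0" --pt "-0.4 0 0 0 0 0 0" --pt "-0.2 0 0 0 0 0 0" --pt "0 0 0 0 0 0 0" --pt "0 0 0 0 0 0 0" --pt "0 0 0 0 0 0 0"

```text
clock: 61.22
tool_pos: [461.9, 364.9, 49.2]
eef_rot: [0.143, -0.651, 0.735, 0.127]
wrist_force: [0.7, -0.2, -0.6]
grip_width: 42.7
```

step_arm --pt "0 0 0 -1.5 0 0 0" --pt "0 0 0 -3 0 0 0" --pt "0 0 0 -4 0 0 0" --pt "0 0 0 -4 0 0 0" --pt "0 0 0 0 0 0 0" --pt "0 0 0 0 0 0 0" --pt "0 0 0 0 0 0 0"

```text
clock: 61.8
tool_pos: [456.2, 318.3, 165.5]
eef_rot: [0.143, -0.651, 0.735, 0.127]
wrist_force: [-0.3, 0.4, -0.8]
grip_width: 44.1
```

```bash
python3 - <<'E'
from h import *
s,p0,R=tool();print(p0,s['grip_width'],s['joint_positions'].round(2))
p=camera_params('wrist');im=np.ascontiguousarray(grab_frame('wrist')[:,:,::-1]);cv2.imwrite('pics/w43.png',im)
f=lensfit(im,p,[463,372.5]);print(f,proj(p,[*f[0][:2],39]))
im=grab_frame('side');cv2.imwrite('pics/s43.png',cv2.resize(im[190:330,230:400,::-1],None,fx=4.5,fy=4,interpolation=cv2.INTER_CUBIC))
p=camera_params('top');im=np.ascontiguousarray(grab_frame('top')[:,:,::-1]);cv2.imwrite('pics/t43.png',cv2.resize(im[130:260,170:480],None,fx=2.5,fy=2.5,interpolation=cv2.INTER_CUBIC))
E
```

```text
[456.21216445 318.33667104 165.52678308] 44.121637695478576 [ 0.79  0.14 -0.42 -0.35 -0.73 -0.68]
(array([463.63398421, 371.05901138,  34.38676154]), np.float64(80.0)) [[318.65604709 199.16192914]]
```

View pics/w43.png

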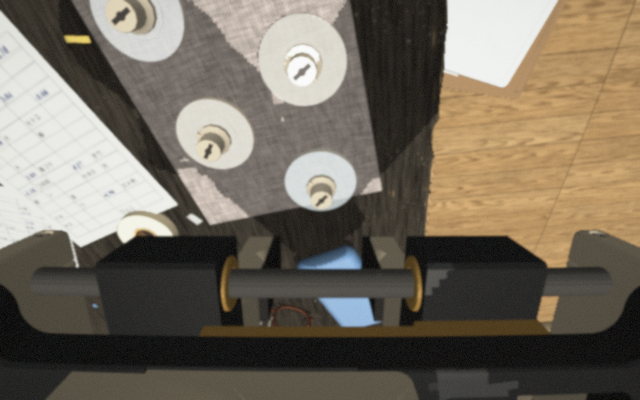

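View pics/s43.png

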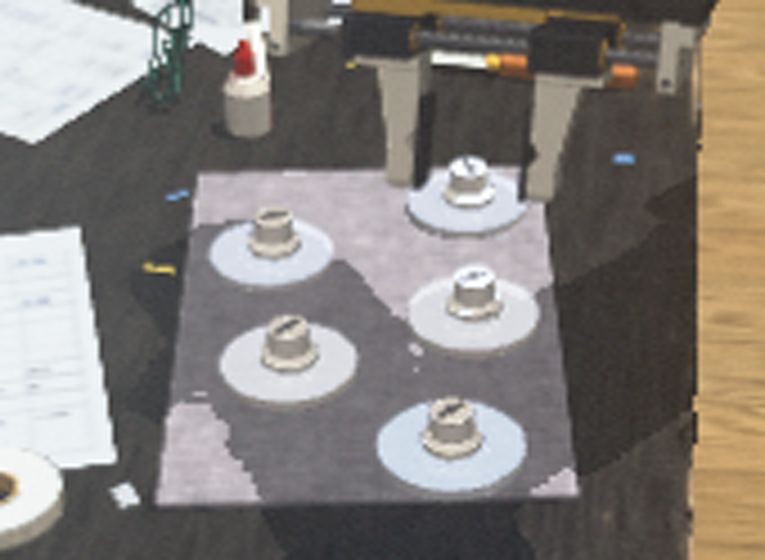

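View pics/t43.png

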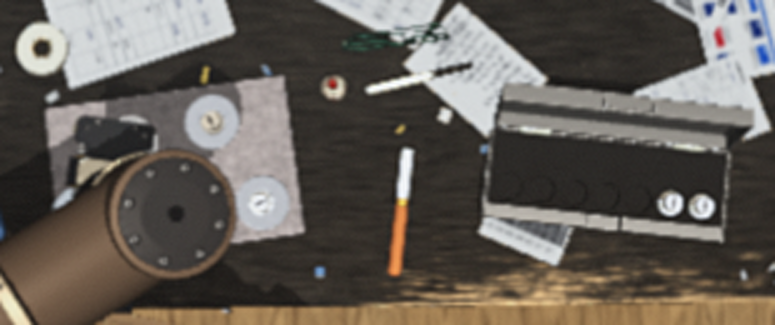

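```bash
python3 - <<'E'
from h import *
s,p0,R=tool()
for y in (83.3,-96.7):
    M=tooldown(np.radians(y)); rv=Rn.from_matrix(R.T@M).as_rotvec(); print(y,rv.round(3),np.linalg.norm(rv),(rv/np.linalg.norm(rv)*.115).round(4), M.T@(np.array([606,-261.5,220])-p0)/10)
E
```

```text
83.3 [0.301 0.299 1.546] 1.6030418363930246 [0.0216 0.0215 0.1109] [-21.67307645 -55.82861199  -5.61348657]
-96.7 [-0.3    0.302 -1.554] 1.611040228245123 [-0.0214  0.0215 -0.1109] [21.67307645 55.82861199 -5.61348657]
```

step_arm --pt "0 -1 0 -3 0 0 0" --pt "0 -1 0 -3 0 0 0" --pt "-1 0 0 0 0.0216 0.0215 0.1109" --pt "-1 0 0 0 0.0216 0.0215 0.1109" --pt "-1 0 0 0 0.0216 0.0215 0.1109" --pt "-1 0 0 0 0.0216 0.0215 0.1109" --pt "-1 0 0 0 0.0216 0.0215 0.1109" --pt "-1 0 0 0 0.0216 0.0215 0.1109"

```text
clock: 62.62
tool_pos: [455.5, 314.5, 227.0]
eef_rot: [0.087, -0.37, 0.922, 0.077]
wrist_force: [-0.0, -0.3, -0.0]
grip_width: 9.1
```

step_arm --pt "-1 0 0 0 0.0216 0.0215 0.1109" --pt "-1 0 0 0 0.0216 0.0215 0.1109" --pt "-1 0 0 0 0.0216 0.0215 0.1109" --pt "-1 0 0 0 0.0216 0.0215 0.1109" --pt "-1 0 0 0 0.0216 0.0215 0.1109" --pt "-1 0 0 0 0.0216 0.0215 0.1109" --pt "-1 0 0 0 0.0216 0.0215 0.1109" --pt "-1 0 0 0 0 0 0"

```text
clock: 63.28
tool_pos: [456.1, 315.2, 226.6]
eef_rot: [0.01, 0.009, 1.0, 0.009]
wrist_force: [0.6, -0.0, -0.3]
grip_width: 0.3
```

```bash
python3 - <<'E'
from h import *
s,p0,R=tool();print(p0,s['joint_positions'].round(2),s['grip_width'])
print([v.round(3) for v in move([606,-261.5,220],tooldown(np.radians(83.3)))])
E
```

```text
[456.06326915 315.22619963 226.59080517] [ 0.96  0.16 -0.32  0.01 -1.07 -2.55] 0.3269494533688315
[array([-1.5978e+01, -5.7412e+01, -1.8000e-02]), array([0.018, 0.019, 0.1  ])]
```

step_arm --pt "-1 0 0 0 0.018 0.019 0.1" --pt "-1 0 0 0 0 0 0" --pt "-1 -1.35 -3.4 0 0 0 0" --pt "-1 -1.35 -3.4 0 0 0 0" --pt "-1 -1.35 -3.4 0 0 0 0" --pt "-1 -1.35 -3.4 0 0 0 0" --pt "-1 -1.35 -3.4 0 0 0 0" --pt "-1 -1.35 -3.4 0 0 0 0"

```text
clock: 63.95
tool_pos: [513.3, 101.0, 227.4]
eef_rot: [0.002, 0.053, 0.999, 0.002]
wrist_force: [1.4, 1.1, -0.3]
grip_width: 0.8
```

step_arm --pt "-1 -1.35 -3.4 0 0 0 0" --pt "-1 -1.35 -3.4 0 0 0 0" --pt "-1 -1.35 -3.4 0 0 0 0" --pt "-1 -1.35 -3.4 0 0 0 0" --pt "-1 -1.35 -3.4 0 0 0 0" --pt "-1 -1.35 -3.4 0 0 0 0" --pt "-1 -1.35 -3.4 0 0 0 0" --pt "-1 -1.35 -3.4 0 0 0 0"

```text
clock: 64.62
tool_pos: [590.1, -181.6, 226.4]
eef_rot: [0.002, 0.054, 0.999, 0.002]
wrist_force: [1.3, 1.0, -0.1]
grip_width: 0.3
```

```bash
python3 - <<'E'
from h import *
s,p0,R=tool();print(p0,s['joint_positions'].round(2),s['grip_width'])
print([v.round(3) for v in move([606,-261.5,220],tooldown(np.radians(83.3)))])
p=camera_params('top');im=np.ascontiguousarray(grab_frame('top')[:,:,::-1]);cv2.imwrite('pics/t44.png',im);cv2.imwrite('pics/t44z.png',cv2.resize(im[140:250,180:310],None,fx=6,fy=5.4,interpolation=cv2.INTER_CUBIC))
im=np.ascontiguousarray(grab_frame('side')[:,:,::-1]);cv2.imwrite('pics/s44.png',cv2.resize(im[60:220,290:490],None,fx=4,fy=3.7,interpolation=cv2.INTER_CUBIC))
E
```

```text
[ 590.11616159 -181.58641945  226.39215962] [ 0.02  0.28 -0.16 -0.   -1.13 -1.69] 0.28837610322994
[array([-2.431, -7.778,  0.616]), array([0.004, 0.003, 0.01 ])]
```

View pics/t44z.png

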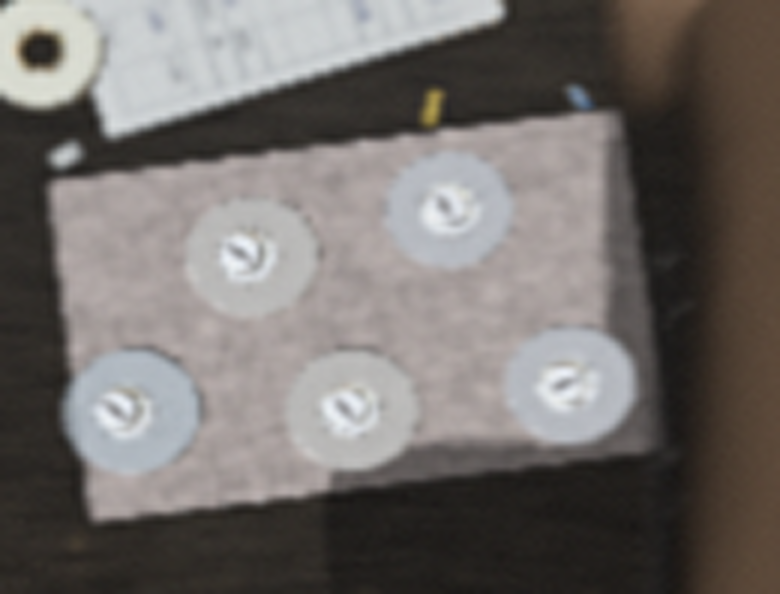

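View pics/s44.png

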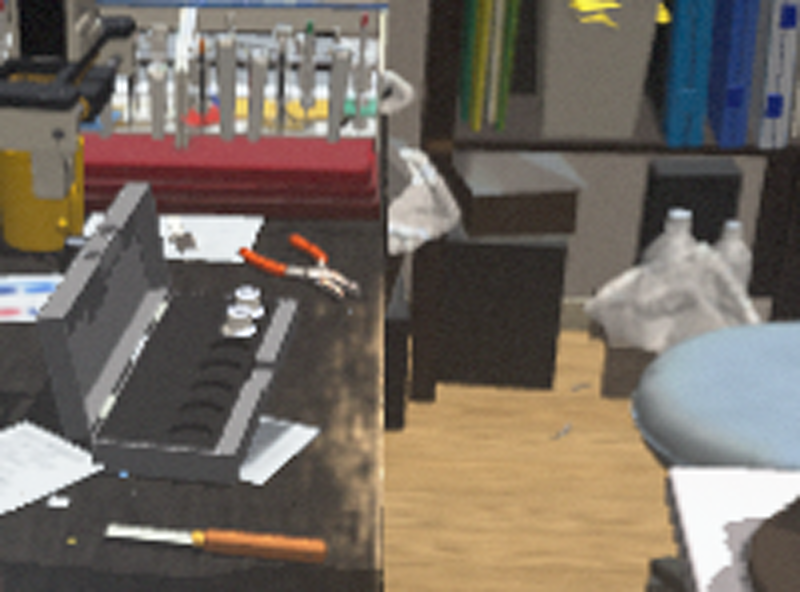

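```bash
python3 - <<'E'
from h import *
im=cv2.imread('pics/t44.png');p=camera_params('top')
A=lambda l:[(180+(x+.5)/6-.5,140+(y+.5)/5.4-.5) for x,y in l]
B=plane(p,A([(568,384),(450,208),(248,256),(351,408),(124,411)]),[37,37,38,38,39])
for b,g,m in zip(B,([475.5,152],[571.5,211],[547,309.5],[463,259.5],[463,370]),A([(570,384),(449,209),(252,257),(352,410),(132,410)])):
    f=lensfit(im,p,g); print(b[:2].round(1),f[0].round(1), plane(p,[m],13)[0,:2].round(1),(b[:2]-f[0][:2]).round(1))
E
```

```text
[474.1 150.6] [474.5 153.1  32.8] [475.5 152.1] [-0.3 -2.5]
[569.7 207.6] [571.6 212.6  31.3] [572.1 211.6] [-2. -5.]
[544.9 306.1] [546.6 311.1  32.4] [547.  309.4] [-1.7 -5. ]
[462.4 255.5] [461.8 260.6  32.4] [462.5 259.5] [ 0.6 -5. ]
[461.9 366.2] [462.6 371.   33.6] [463.7 368.8] [-0.7 -4.7]
```

```bash
python3 - <<'E'
from h import *
print([v.round(3) for v in move([590,260,240],tooldown(np.radians(83.3)))])
E
```

```text
[array([ 4.975, 44.131, -1.328]), array([0.003, 0.002, 0.006])]
```

step_arm --pt "-1 0.4 3.6 -0.1 0 0 0" --pt "-1 0.4 3.7 -0.1 0 0 0" --pt "-1 0.4 3.7 -0.1 0 0 0" --pt "-1 0.4 3.7 -0.1 0 0 0" --pt "-1 0.4 3.7 -0.1 0 0 0" --pt "-1 0.4 3.7 -0.1 0 0 0" --pt "-1 0.4 3.7 -0.1 0 0 0" --pt "-1 0.4 3.7 -0.1 0 0 0"

```text
clock: 65.38
tool_pos: [590.8, 119.0, 235.7]
eef_rot: [0.002, 0.054, 0.999, 0.002]
wrist_force: [0.8, -0.3, 0.9]
grip_width: 0.5
```

step_arm --pt "-1 0.4 3.7 -0.1 0 0 0" --pt "-1 0.4 3.7 -0.1 0 0 0" --pt "-1 0.4 3.7 -0.1 0 0 0" --pt "-1 0.4 3.6 -0.1 0 0 0" --pt "-1 0 0 0 0 0 0" --pt "-1 0 0 0 0 0 0" --pt "-1 0 0 0 0 0 0"

```text
clock: 65.97
tool_pos: [591.5, 265.0, 239.8]
eef_rot: [0.001, 0.054, 0.999, 0.002]
wrist_force: [0.8, 0.1, -0.1]
grip_width: 0.7
```

```bash
python3 - <<'E'
from h import *
print(tool()[1])
p=camera_params('wrist');im=np.ascontiguousarray(grab_frame('wrist')[:,:,::-1]);cv2.imwrite('pics/w45.png',im)
import json
json.dump({k:np.array(v).tolist() for k,v in p.items()},open('w45.json','w'))
for g,h in zip(([475.5,154],[571.5,213],[547,311.5],[463,262],[463,372]),(37,37,38,38,39)):
    f=lensfit(im,p,g); print(f[0].round(1),round(f[1]),proj(p,[[*f[0][:2],z] for z in(13,h)]).round(1).tolist())
cv2.imwrite('pics/w45z.png',cv2.resize(im[20:220,200:400],None,fx=3,fy=3,interpolation=cv2.INTER_CUBIC))
E
```

```text
[591.53216224 264.97115788 239.83247535]
[474.5 153.8  31.7] 61 [[205.5, 83.3], [197.2, 81.4]]
[571.4 213.3  31.9] 44 [[273.2, 165.6], [270.0, 169.4]]
[546.2 312.6  33.2] 70 [[357.6, 133.9], [360.3, 135.6]]
[461.3 262.2  33.5] 77 [[303.7, 57.9], [302.4, 53.8]]
[463.  371.3  34.9] 78 [[406.8, 48.0], [413.9, 43.0]]
```

View pics/w45.png

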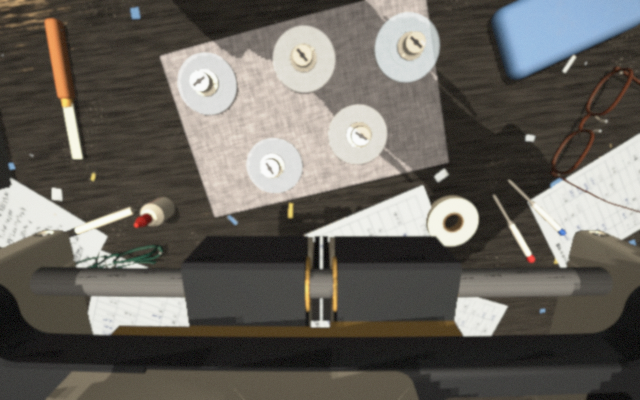

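```bash
python3 - <<'E'
import cv2,numpy as np
im=cv2.imread('pics/w45.png')
t=[]
for (x,y) in ((197.2,81.4),(270,169.4),(360.3,135.6),(302.4,53.8),(413.9,43.0)):
    x0,y0=int(x)-16,int(y)-16
    c=cv2.resize(im[y0:y0+32,x0:x0+32],None,fx=8,fy=8,interpolation=cv2.INTER_CUBIC)
    u,v=int((x-x0+.5)*8),int((y-y0+.5)*8)
    cv2.circle(c,(u,v),3,(0,0,255),-1); cv2.rectangle(c,(0,0),(255,255),(0,255,0),1); t.append(c)
t.append(np.zeros_like(t[0]))
cv2.imwrite('pics/w45t.png',np.vstack([np.hstack(t[:3]),np.hstack(t[3:])]))
E
```

```text
(no output)
```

View pics/w45t.png

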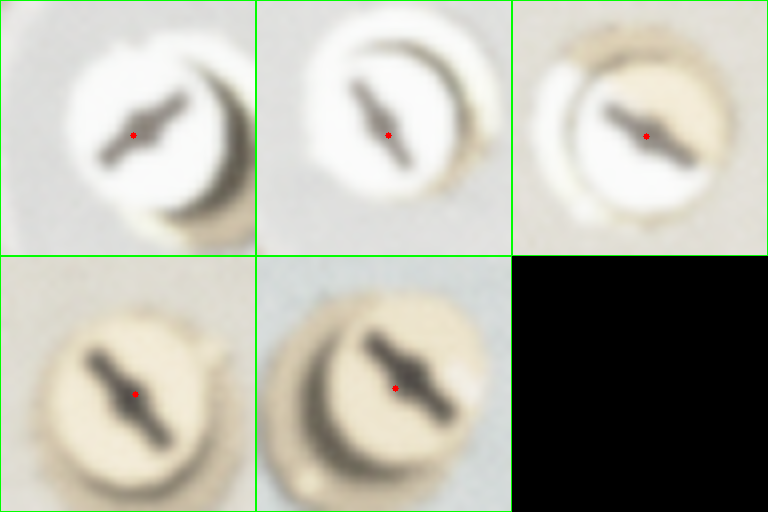

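```bash
python3 - <<'E'
from h import *
print([v.round(3) for v in move([608,-261.5,220],tooldown(np.radians(83.3)))])
E
```

```text
[array([ -7.412, -52.087,   1.841]), array([0.004, 0.002, 0.006])]
```

step_arm --pt "-1 -0.5 -3.6 0.1 0 0 0" --pt "-1 -0.5 -3.7 0.1 0 0 0" --pt "-1 -0.5 -3.7 0.1 0 0 0" --pt "-1 -0.5 -3.7 0.1 0 0 0" --pt "-1 -0.5 -3.7 0.1 0 0 0" --pt "-1 -0.5 -3.7 0.1 0 0 0" --pt "-1 -0.5 -3.7 0.1 0 0 0" --pt "-1 -0.5 -3.7 0.1 0 0 0"

```text
clock: 66.68
tool_pos: [597.9, -35.9, 231.8]
eef_rot: [0.002, 0.056, 0.998, 0.002]
wrist_force: [0.9, 0.7, 0.5]
grip_width: 0.3
```

step_arm --pt "-1 -0.6 -3.7 0.1 0 0 0" --pt "-1 -0.6 -3.7 0.1 0 0 0" --pt "-1 -0.6 -3.7 0.1 0 0 0" --pt "-1 -0.6 -3.7 0.1 0 0 0" --pt "-1 -0.6 -3.7 0.1 0 0 0" --pt "-1 -0.5 -3.7 0.1 0 0 0" --pt "-1 0 0 0 0 0 0" --pt "-1 0 0 0 0 0 0"

```text
clock: 67.35
tool_pos: [606.9, -260.6, 224.1]
eef_rot: [0.001, 0.058, 0.998, 0.002]
wrist_force: [0.1, 0.8, -0.4]
grip_width: 0.5
```

```bash
python3 - <<'E'
from h import *
print(tool()[1],[v.round(3) for v in move([606,-261.5,125],tooldown(np.radians(83.3)))])
im=np.ascontiguousarray(grab_frame('side')[:,:,::-1]);cv2.imwrite('pics/s46.png',cv2.resize(im[40:200,270:470],None,fx=4,fy=3.7,interpolation=cv2.INTER_CUBIC))
E
```

```text
[ 606.91894206 -260.55530325  224.12955844] [array([ 0.097, -0.143,  9.912]), array([0.004, 0.002, 0.   ])]
```

View pics/s46.png

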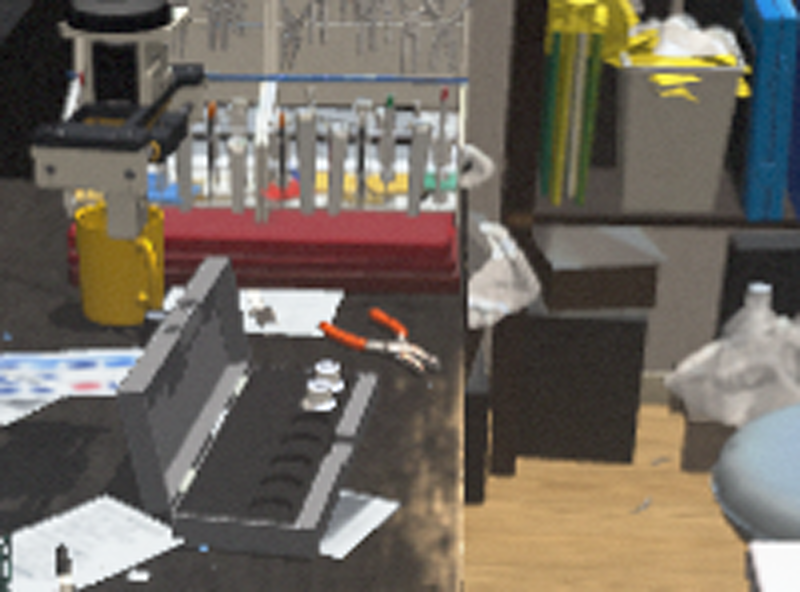

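step_arm --pt "-1 0 -0.1 3 0 0 0" --pt "-1 0 0 3 0 0 0" --pt "-1 0 0 2.5 0 0 0" --pt "-1 0 0 1.4 0 0 0" --pt "-1 0 0 0 0 0 0" --pt "-1 0 0 0 0 0 0" --pt "-1 0 0 0 0 0 0"

```text
clock: 67.98
tool_pos: [609.5, -257.7, 127.3]
eef_rot: [0.002, 0.056, 0.998, 0.002]
wrist_force: [0.1, -0.2, 1.6]
grip_width: 0.3
```

```bash
python3 - <<'E'
from h import *
s=sense();print(s['tool_pos'],s['wrist_force'])
im=np.ascontiguousarray(grab_frame('side')[:,:,::-1]);cv2.imwrite('pics/s47.png',cv2.resize(im[60:200,270:450],None,fx=4.2,fy=4.2,interpolation=cv2.INTER_CUBIC))
H=CX+66*np.array([.9934,-.115])
x=np.array([.9934,-.115]);prev=None
for ph in np.arange(1.8,-.01,-.15):
    c=np.array([-80*np.cos(ph)+31.5*np.sin(ph),80*np.sin(ph)+22*np.cos(ph)+28+25])
    w=H+c[0]*x; 
    print(round(ph,2),w.round(1),c[1].round(1), None if prev is None else ((c-prev)/10).round(2)); prev=c
E
```

```text
[ 609.49184597 -257.66837824  127.32626669] [ 0.09712041 -0.16748289  1.553544  ]
1.8 [ 591.4 -259.8] 125.9 None
1.65 [ 580.3 -258.5] 131.0 [-1.11  0.51]
1.5 [ 568.5 -257.2] 134.4 [-1.2   0.33]
1.35 [ 556.  -255.7] 135.9 [-1.25  0.15]
1.2 [ 543.2 -254.2] 135.5 [-1.28 -0.03]
1.05 [ 530.5 -252.8] 133.3 [-1.29 -0.22]
0.9 [ 518.  -251.3] 129.3 [-1.26 -0.4 ]
0.75 [ 506.  -249.9] 123.6 [-1.2  -0.57]
0.6 [ 494.9 -248.6] 116.3 [-1.12 -0.73]
0.45 [ 484.9 -247.5] 107.6 [-1.01 -0.87]
0.3 [ 476.2 -246.5] 97.7 [-0.88 -0.99]
0.15 [ 469.  -245.6] 86.7 [-0.73 -1.1 ]
0.0 [ 463.4 -245. ] 75.0 [-0.56 -1.17]
```

View pics/s47.png

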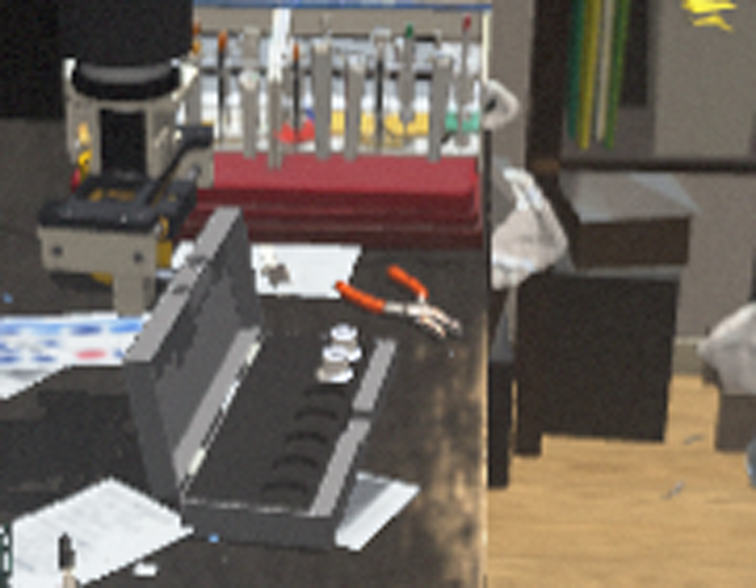

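step_arm --pt "-1 0.9 0 0 0 0 0" --pt "-1 0.9 0 0.1 0 0 0" --pt "-1 0.6 0 -0.25 0 0 0" --pt "-1 0.6 0 -0.25 0 0 0" --pt "-1 0.6 0 -0.15 0 0 0" --pt "-1 0.6 0 -0.15 0 0 0" --pt "-1 0.6 0 -0.08 0 0 0" --pt "-1 0.6 0 -0.08 0 0 0"

```text
clock: 68.7
tool_pos: [554.5, -251.9, 134.4]
eef_rot: [0.001, 0.056, 0.998, 0.002]
wrist_force: [1.6, 0.2, -0.5]
grip_width: 0.4
```

```bash
python3 - <<'E'
from h import *
s=sense();print(s['tool_pos'],s['wrist_force'])
im=np.ascontiguousarray(grab_frame('side')[:,:,::-1]);cv2.imwrite('pics/s48.png',cv2.resize(im[60:200,270:450],None,fx=4.2,fy=4.2,interpolation=cv2.INTER_CUBIC))
E
```

```text
[ 554.50596011 -251.85891924  134.35154641] [ 1.57241696  0.19050576 -0.47458398]
```

View pics/s48.png

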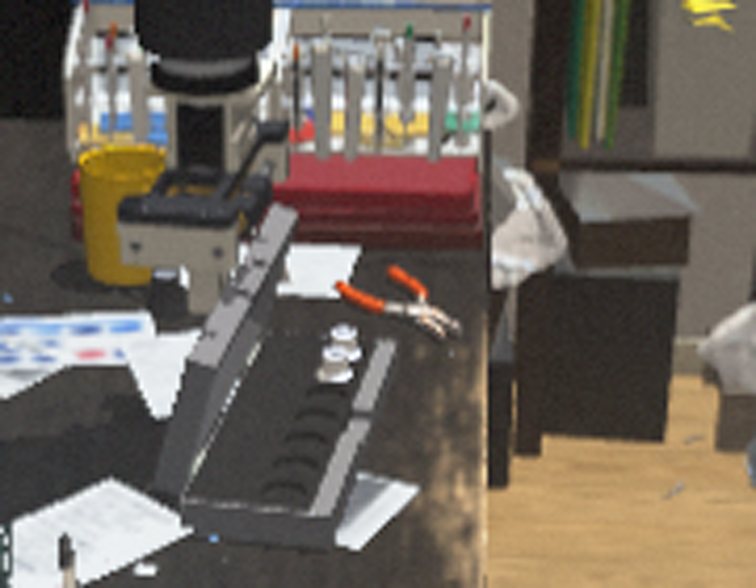

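step_arm --pt "-1 0.64 0 0 0 0 0" --pt "-1 0.64 0 0.03 0 0 0" --pt "-1 0.64 0 0.1 0 0 0" --pt "-1 0.64 0 0.12 0 0 0" --pt "-1 0.63 0 0.2 0 0 0" --pt "-1 0.63 0 0.2 0 0 0" --pt "-1 0.6 0 0.28 0 0 0" --pt "-1 0.6 0 0.3 0 0 0"

```text
clock: 69.42
tool_pos: [504.5, -246.2, 121.5]
eef_rot: [0.001, 0.056, 0.998, 0.002]
wrist_force: [1.5, 0.3, 0.9]
grip_width: 0.3
```

step_arm --pt "-1 0.56 0 0.36 0 0 0" --pt "-1 0.56 0 0.37 0 0 0" --pt "-1 0.5 0 0.43 0 0 0" --pt "-1 0.5 0 0.44 0 0 0" --pt "-1 0.44 0 0.5 0 0 0" --pt "-1 0.44 0 0.5 0 0 0"

```text
clock: 69.92
tool_pos: [474.9, -242.7, 95.1]
eef_rot: [0.001, 0.056, 0.998, 0.002]
wrist_force: [0.6, 0.4, 0.8]
grip_width: 0.3
```

```bash
python3 - <<'E'
from h import *
s=sense();print(s['tool_pos'],s['wrist_force'])
im=np.ascontiguousarray(grab_frame('side')[:,:,::-1]);cv2.imwrite('pics/s49.png',cv2.resize(im[60:200,270:450],None,fx=4.2,fy=4.2,interpolation=cv2.INTER_CUBIC))
E
```

```text
[ 474.86294143 -242.6869956    95.14379847] [0.58862655 0.40501914 0.7877377 ]
```

View pics/s49.png

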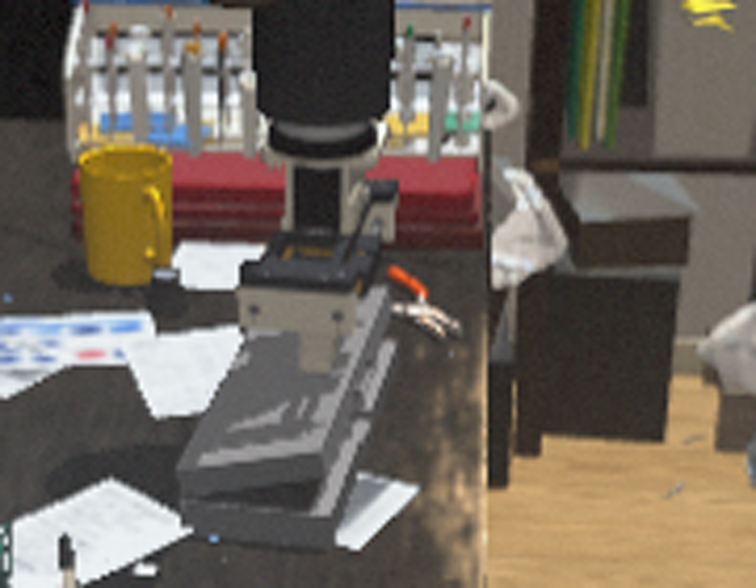

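step_arm --pt "-1 0.5 0 0.5 0 0 0" --pt "-1 0.5 0 0.5 0 0 0" --pt "-1 0.3 0 0.5 0 0 0" --pt "-1 0 0 0.4 0 0 0" --pt "-1 0 0 0.2 0 0 0" --pt "-1 0 0 0 0 0 0" --pt "-1 0 0 0 0 0 0"

```text
clock: 70.55
tool_pos: [461.2, -241.1, 75.1]
eef_rot: [-0.0, 0.056, 0.998, 0.002]
wrist_force: [-6.6, 3.4, 15.5]
grip_width: 0.3
```

step_arm --pt "-1 0 0 0.15 0 0 0" --pt "-1 0 0 0.1 0 0 0" --pt "-1 0 0 0 0 0 0" --pt "-1 0 0 0 0 0 0"

```text
clock: 70.88
tool_pos: [461.2, -241.1, 74.7]
eef_rot: [0.0, 0.056, 0.998, 0.002]
wrist_force: [-14.7, 9.7, 39.1]
grip_width: 0.8
```

```bash
python3 - <<'E'
from h import *
s=sense();print(s['tool_pos'],s['wrist_force'])
im=np.ascontiguousarray(grab_frame('side')[:,:,::-1]);cv2.imwrite('pics/s50.png',cv2.resize(im[60:200,270:450],None,fx=4.2,fy=4.2,interpolation=cv2.INTER_CUBIC))
E
```

```text
[ 461.22238938 -241.09008874   74.74431875] [-14.69350408   9.70069646  39.09212736]
```

View pics/s50.png

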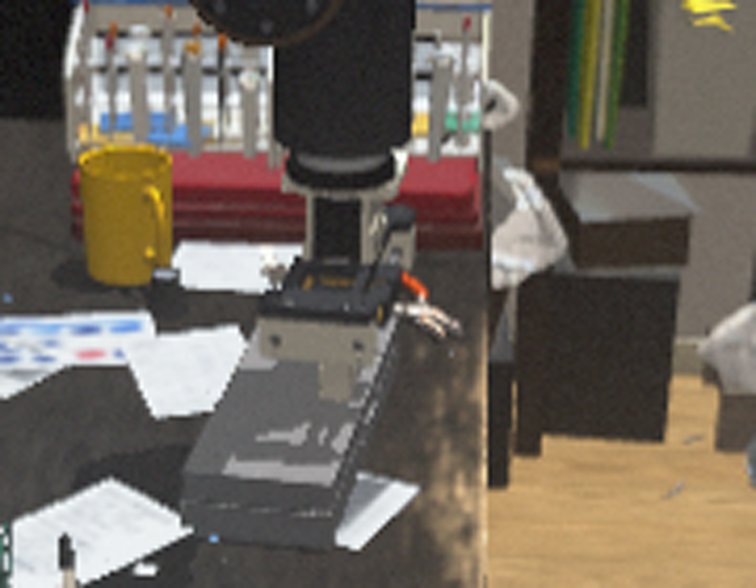

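step_arm --pt "-1 0 0 -0.4 0 0 0" --pt "-1 0 0 -2 0 0 0" --pt "-1 0 0 -4 0 0 0" --pt "-1 0 0 -4 0 0 0" --pt "-1 0 0 -4 0 0 0" --pt "-1 0 0 0 0 0 0" --pt "-1 0 0 0 0 0 0"

```text
clock: 71.52
tool_pos: [463.3, -241.9, 218.5]
eef_rot: [0.004, 0.056, 0.998, 0.002]
wrist_force: [0.2, 0.1, -0.6]
grip_width: 0.5
```

```bash
python3 - <<'E'
from h import *
s=sense();print(s['tool_pos'],s['wrist_force'])
im=np.ascontiguousarray(grab_frame('side')[:,:,::-1]);cv2.imwrite('pics/s51.png',cv2.resize(im[100:330,230:430],None,fx=3,fy=2.6,interpolation=cv2.INTER_CUBIC))
p=camera_params('top');im=np.ascontiguousarray(grab_frame('top')[:,:,::-1]);cv2.imwrite('pics/t51.png',cv2.resize(im[130:260,170:480],None,fx=2.5,fy=2.5,interpolation=cv2.INTER_CUBIC))
cv2.imwrite('pics/w51.png',grab_frame('wrist')[:,:,::-1])
E
```

```text
[ 463.28993323 -241.88331105  218.51283272] [ 0.20785684  0.13675418 -0.55401462]
```

View pics/s51.png

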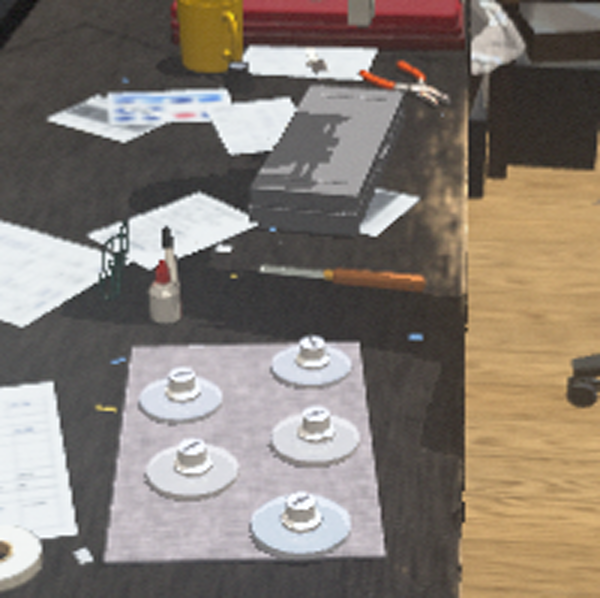

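View pics/t51.png

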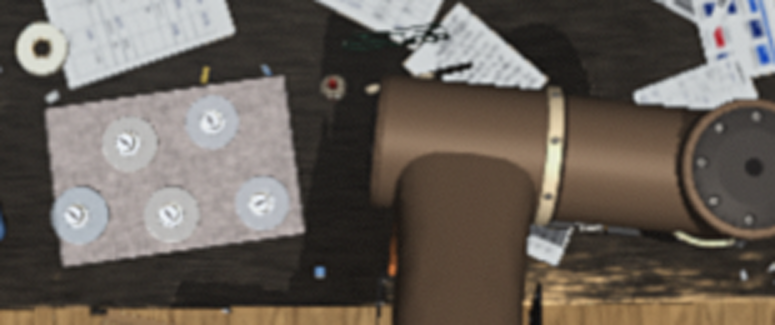

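View pics/w51.png

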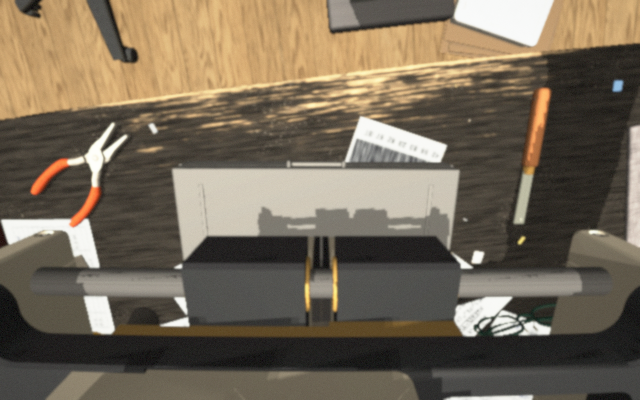

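```bash
python3 -c "
from plant import workorder
print(workorder.close_job())"
```

```text
the job is handed in; nothing more can be done
None
```

The job is handed in at about 72 s of the 210 s limit, and my last checks showed every end condition met. The hand-in itself gave no verdict.

**What I did**
- I worked the opener's blade under the lip, lifted the cover past about 0.26 rad with the blade alone, and pushed it back to its stop. The opener then went back flat on the bench near where it started.
- I stood five fresh blocks, one on each of the five lenses, and shut the cover with closed fingers. No block was dropped.
- The lens nearest the left edge had been knocked about 3 cm before its block was placed. I measured it again and blocked it where it lay.

**Last checks**
- **Blocks:** the wrist camera showed all five upright, within about 2 mm of the lens centres. The coarser overhead view, at roughly 3 mm per pixel, gave offsets of up to 5 mm. I trusted the sharper wrist view and left the blocks where they were.
- **Cover:** it looks shut, as it did at the start. The fingertips stopped at about 50 mm with 39 N of downward force.
- **Other things:** the opener lies flat, the bottle and pen look undisturbed, and the arm was clear of everything at the end.

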